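# Close a cup's push-on lid in the hand-lever press

## Robot

A 7-joint arm with a two-finger parallel gripper is mounted at the origin on the work surface; the furniture and walls round the work are solid. World frame = base frame: x ahead of the robot, y to its left, z up, the work surface at z = 0. Lengths are in m, angles in rad, forces in N, time in s.
With the tool pointing down it reaches from about 0.4 to 0.85 m from the base axis. Payload 4.5 kg.
Tool frame: the origin (TCP) lies on the centre line of the jaws, within the pads' length; the fingertips stand 25 mm ahead of it and the grasp point (between the pads) lies 6 mm ahead of it; z points along the fingers, y is the direction in which the jaws open and shut (so a half turn about z gives the same grasp; the last joint's range is limited). The gripper opens to 88 mm and grips with 3 to 60 N. Pads are 18 mm wide; open, the fingers measure 123 mm over their backs; the gripper's body (75 mm by 187 mm) begins 45 mm behind the grasp point.
Start: joints at [-1.299, 0.689, -0.195, 1.565, 0.157, 0.902, -0.215], TCP at [0.147, 0.607, 0.264] pointing down, gripper open.
Joint ranges: [-3.01, 3.01], [-0.46, 2.08], [-1.47, 1.51], [0.13, 2.56], [-1, 4.14], [0.04, 2.09], [-2.66, 2.66]. Speed limits (rad/s): [2.57, 2.57, 3.14, 3.14, 3.14, 3.14, 3.14].

## Interface

Orientations are given as a unit quaternion [x, y, z, w].
In Python, from plant import r, eyes gives the robot as it stands.
- The arm moves only by the tool servo_tool, never from a script. Its argument "deltas" is a list of rows, each an object of numbers: "dx", "dy", "dz": the shift along the tool's x, y, z in units of 60 mm (1.0 is 60 mm); "ax", "ay", "az": the turn, a rotation vector about the tool's x, y, z in units of 6 degrees (1.0 is 6 degrees); "hand": the finger opening in mm, from 0 to 88.1. A call has 1 to 10 rows; each row is the pose to reach, as a shift and turn from the pose commanded when the call began, along the tool's axes at that moment; what a row does not reach only later rows make up. A row lasts 1/8 s, in which the tool goes at most 62.5 mm and 10.7 degrees, less where a joint would pass 70% of its speed; a pose out of reach is approached as far as the arm can. A call with a gripper value outside its range is refused whole. The fingers move at their own pace and stop on an object; "newtons" is the grip in N (left out, the last holds). Time passes only in rows, so rows that repeat a pose let the fingers close. It gives the time, the measured TCP pose, the force and the opening at its end, in the units of the state.
- r.get_state(): the state, without advancing time (a new reading comes with each control period).
- eyes.snapshot(name): name is "side" or "top"; returns (picture, depth): 384x512x3 uint8, red, green, blue; 384x512 float32, m along the optical axis (not along the pixel's ray), 0 where there is no reading.
- eyes.camera_model(name): a dict with "fx", "fy", "cx", "cy" (pixels), "pose" (4x4, takes a point from camera to world coordinates). Camera axes: x right, y up, looking along -z (the intrinsics and any distortion apply to the point x, -y, -z); pixel columns grow to the right and rows downward; lengths in m; the calibration is good to about 2 mm. A picture is of the moment at which its call begins. camera_model takes no time and is no camera call.
- r.finish_job(): hands the job in, once; it reports no verdict.
The state is a dict: "clock": time; "q": joint angles; "qd": joint speeds; "joint_torque": joint torques, N m; "tool_pos": TCP position; "eef_rot": TCP orientation; "contact_force": force on the tool from outside, world axes, zero at the start; "moment": the same for the moment, N m; "opening": opening from 0.0 (shut) to 1.0 (fully open).
Only numpy, scipy, OpenCV 4.12 (cv2) and the standard library are available. Lean on these libraries where they do the work, as an engineer would, in place of code of your own. Each camera call takes 0.05 s, during which the arm holds its last target.

## Task

Stand the cup with the loose blue lid on the bed of the lever press, centred under the ram, and let go of it. Then swing the lever down to its stop so that the press pushes the lid home, and let the lever spring back up; leave the cup upright in the press and the other things where they are.

Things in the scene. Friction and masses are not known exactly. Their poses are not given: they have to be found in the camera images.
- cup: White cup with yellow inside, 84 mm high, body 83 mm in diameter, with a handle and a blue lid; 0.15 to 0.25 kg. Loose on the table at the left of the robot. The origin lies on its underside 17 mm from the cup's axis towards the handle; z up; the handle stands out along the cup's -y axis. Upright = z axis vertical.
- cup_bottom (a point): Centre of the cup's underside, on the axis of the round body.
- cup_handle (a point): Point to grip: middle of the handle's outer upright bar, 69 mm from the cup's axis and 48 mm above its underside. The bar is 8 mm thick along the cup's x (grip it across this), 13 mm along y, and straight from 40 to 56 mm above the underside; the whole handle spans 11 to 75 mm. From this point 26 mm are free to the cup's wall and 7 mm to the handle's outer face.
- lid (a joint): Travel of the blue lid (disc 83 mm across, 5 mm thick) down onto the cup, m: 0 to 0.0015 at the start, its underside then about 10 mm above the rim (lid top 99 mm above the cup's underside); about 0.0095 after a full stroke of the press. It moves with about 10 N of friction, stays where it is left and cannot come off.
- press: White lever press fixed to the table at the robot's right. Origin on the table under the ram axis, z up, x from its open front to its column (the cup goes in along +x), y left seen from its front. In mm: base with steel bed, 56 high, x -55 to 85, y -62 to 62; column from x = 43 back; head overhead x -55 to 85, y -36 to 36, z 190 to 285, so a hand on the cup's handle must lean back about 30 degrees.
- press_seat (a point): Middle of the ring drawn on the bed, on the ram axis, on the bed's upper face, 56 mm above the table. Two pins, 8 mm thick and 12 mm high, stand on the bed 52 mm from it, 35 degrees either side of the press's +x; they leave 6 mm to a centred cup.
- ram_face (a point): Centre of the underside of the ram, a steel disc 48 mm in diameter under the head; lever up: 171 mm above the table, 16 mm above the lid of a cup standing on the bed with its lid up.
- press_lever (a joint): Angle of the press lever, rad: 0 = up (35 degrees above level, towards the front), 1.1 = down at its stop (28 degrees below level). A damped spring drives it back to 0 (0.5 N m at 0, 1.2 at the stop); the ram sinks 23 mm per rad. Pushing down on the grip takes 5 to 15 N. Pivot: along the press's y, 235 mm above the table over x = 0; the arm is 130 mm long.
- lever_grip (a point): Middle of the lever's black crossbar grip, 24 mm in diameter, 72 mm long, along the press's y, 107 mm to the left (+y) of the ram axis. Lever up: 310 mm above the table and 106 mm ahead (-x) of the ram axis; at the stop: 174 mm and 115 mm. It can be pushed down from above.
- small_dish_3: Bystander: small dish with green topping, 90 mm wide, 20 mm high, loose, to the left of the press; origin under its middle.
- fork_2: Bystander: steel fork, 196 mm long, loose, at the left.
- rice_bowl: Bystander: small patterned bowl, 120 mm wide, 50 mm high, loose, at the back of the table, left of the press; origin under its middle.

How it is judged:
On the way, in this order (a step that is already met when the one before it is completed fails the run):
1. the cup stands released on the press bed, centred under the ram within 12 mm, upright, its lid still up (horizontal distance between cup_bottom and press_seat below 0.012 m and z of cup_bottom in the frame of press_seat below 0.004 m and angle between cup's own z axis and vertical below 0.1 rad and value of joint lid below 0.004 m and contact force between the fingers and cup below 0.5 N), for 0.2 s.
2. the lever is down at its stop (over 1.03 rad) with the cup under the ram, and the lid has gone home (over 7 mm) (value of joint press_lever above 1.03 rad and value of joint lid above 0.007 m and horizontal distance between cup_bottom and press_seat below 0.012 m), for 0.1 s.
At the end, for the whole second after the job is handed in: The lid is down on the cup by over 7 mm, the cup stands upright and at rest on the press bed within 15 mm of the ram axis, and the lever is back up (under 0.1 rad) (value of joint press_lever below 0.1 rad and value of joint lid above 0.007 m and horizontal distance between cup_bottom and press_seat below 0.015 m and z of cup_bottom in the frame of press_seat below 0.004 m and angle between cup's own z axis and vertical below 0.1 rad and linear speed of cup below 0.02 m/s); the robot touches nothing.
It fails at once if the cup is tipped by more than 30 degrees (angle between cup's own z axis and vertical above 0.524 rad).
It fails at once if a bystander (dish, fork or bowl) is moved by more than 30 mm (distance of any of small_dish_3, fork_2, rice_bowl from where it was at the start of the episode above 0.03 m).
It also fails if it takes over 64 s, if anything falls off the work surface, if the arm or the gripper's body presses on something with over 40 N, if the wrist force passes 120 N, or if a joint passes its speed limit or range.

## Working session

There is one attempt and no reset: what is moved stays moved. The work goes in short steps, Python scripts to look and compute and a tool call to move; the robot and the scene stay as the last step left them, time stands still between calls to the robot, and variables do not carry over. Pictures are saved under pics/ and viewed, and the job is handed in when it is done.

Besides the shell and the picture viewer there is one more tool, called after "Call:" as name(argument=value, ...) on one line, values as JSON. servo_tool: Moves the arm, as the interface text tells. Its arguments: {"type":"object","properties":{"deltas":{"type":"array","items":{"type":"object","properties":{"dx":{"type":"number"},"dy":{"type":"number"},"dz":{"type":"number"},"ax":{"type":"number"},"ay":{"type":"number"},"az":{"type":"number"},"hand":{"type":"number"}}}},"newtons":{"type":"number"}},"required":["deltas"]}

```bash
ls; mkdir -p pics
python3 - <<'E'
from plant import r,eyes
import cv2,numpy as np
s=r.get_state();print(s)
for n in("side","top"):
    p,d=eyes.snapshot(n);cv2.imwrite(f"pics/{n}0.png",p[:,:,::-1]);np.savez(f"{n}0.npz",p=p,d=d)
    print(n,eyes.camera_model(n))
E
```

```text
pics
{'clock': 0.0, 'q': array([-1.29915673,  0.68997077, -0.19452114,  1.56633451,  0.15728857,
        0.9025139 , -0.21512   ]), 'qd': array([-1.09405629e-03, -1.26533917e-03,  9.28888544e-04,  8.78747973e-04,
       -1.05793543e-03, -3.89494449e-04, -7.66424975e-05]), 'joint_torque': array([-2.21519022e-04, -5.27558613e+01, -1.26710594e+00, -1.53428328e+01,
       -5.26681042e-02,  6.42982821e-03,  1.58259268e-04]), 'tool_pos': array([0.14715354, 0.60682482, 0.26292097]), 'eef_rot': array([ 1.18609038e-01,  9.92940609e-01, -9.16566966e-04, -4.74520130e-05]), 'contact_force': array([-0.8818054 ,  0.25428607, -0.4645412 ]), 'moment': array([-0.02519839, -0.0049633 , -0.00938769]), 'opening': 0.9963731136477066}
side {'fx': 497.67279827124696, 'fy': 497.67279827124696, 'cx': 262.88539588170846, 'cy': 196.4150716615392, 'pose': array([[ 5.57275220e-01, -6.80185807e-01,  4.76226413e-01,
         1.26200751e+00],
       [ 8.30327590e-01,  4.56058487e-01, -3.20260440e-01,
        -5.41531334e-01],
       [ 6.49508714e-04,  5.73897138e-01,  8.18927136e-01,
         1.53029561e+00],
       [ 0.00000000e+00,  0.00000000e+00,  0.00000000e+00,
         1.00000000e+00]])}
top {'fx': 447.3008142304243, 'fy': 447.3008142304243, 'cx': 255.16854020317862, 'cy': 189.48918530930914, 'pose': array([[-0.01675782,  0.98434097, -0.1754766 ,  0.25869083],
       [-0.99963084, -0.02024774, -0.01811667, -0.02774119],
       [-0.02138598,  0.17510823,  0.98431689,  1.34081558],
       [ 0.        ,  0.        ,  0.        ,  1.        ]])}
```

View pics/side0.png

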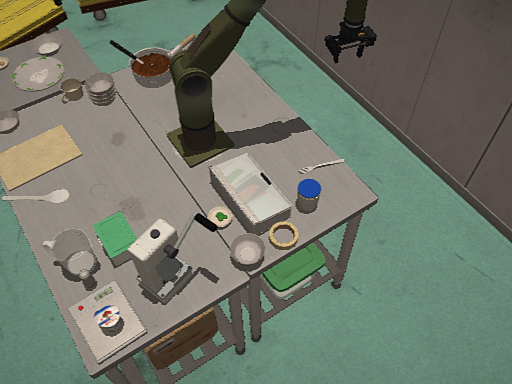

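View pics/top0.png

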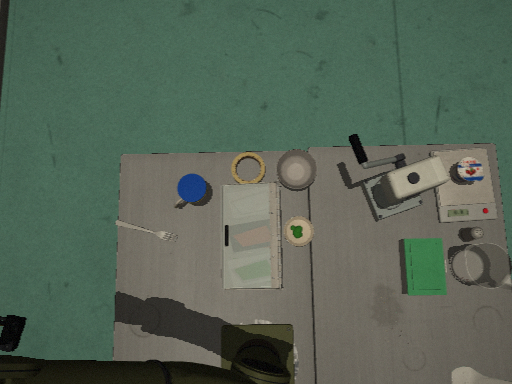

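```bash
cat > h.py <<'E'
import numpy as np,cv2
from plant import r,eyes
from scipy.spatial.transform import Rotation as R
def cloud(n,d):
    m=eyes.camera_model(n);v,u=np.mgrid[0:d.shape[0],0:d.shape[1]]
    c=np.stack([(u-m['cx'])/m['fx']*d,-(v-m['cy'])/m['fy']*d,-d,np.ones_like(d)],-1)
    return (c@m['pose'].T)[...,:3]
def proj(n,P):
    m=eyes.camera_model(n);P=np.atleast_2d(P);c=(np.c_[P,np.ones(len(P))]@np.linalg.inv(m['pose']).T)
    return np.c_[m['cx']+m['fx']*c[:,0]/-c[:,2],m['cy']+m['fy']*c[:,1]/c[:,2]]
def snap(n,f,box=None,k=1):
    p,d=eyes.snapshot(n);save(p,f,box,k);return p,d
def save(p,f,box=None,k=1):
    if box:
        x0,y0,x1,y1=box;p=p[y0:y1,x0:x1]
    cv2.imwrite(f,cv2.resize(p[:,:,::-1],None,fx=k,fy=k,interpolation=cv2.INTER_CUBIC))
E
python3 - <<'E'
from h import *
a=np.load('top0.npz');b=np.load('side0.npz')
save(a['p'],'pics/tcup.png',(160,160,230,220),8)
save(a['p'],'pics/tpress.png',(330,120,460,230),6)
save(b['p'],'pics/spress.png',(120,190,250,310),6)
save(b['p'],'pics/scup.png',(280,165,350,225),8)
for n,z in(('top',a),('side',b)):
    p=z['p'].astype(int);d=z['d'];C=cloud(n,d)
    blue=(p[...,2]>100)&(p[...,0]<60)&(p[...,1]<110)
    q=C[blue&(d>0)];q=q[(q[:,1]>0.1)]
    print(n,blue.sum(),np.median(q,0),q.min(0),q.max(0))
    q=q[q[:,2]>.09]
    (cx,cy),rad=cv2.minEnclosingCircle(q[:,:2].astype(np.float32));print(cx,cy,rad,np.median(q[:,2]))
    # handle
    lx=np.array([cx,cy])
    dd=np.linalg.norm(C[...,:2]-lx,axis=-1)
    h=(dd>.05)&(dd<.085)&(C[...,2]>.03)&(C[...,2]<.095)
    q=C[h];print('handle',len(q),q.mean(0),np.degrees(np.arctan2(*(q[:,:2].mean(0)-lx)[::-1])))
    for i in q[:25]:print(i.round(3))
    if n=='top':
        k=(C[...,1]<-.1)&(C[...,2]>.1)&(C[...,0]>.35)
        q=C[k];print(len(q),q.min(0),q.max(0))
E
```

```text
top 696 [0.49027339 0.17621986 0.097874  ] [ 0.4504496   0.13680995 -0.00096374] [0.54118347 0.23278692 0.10721808]
0.490446001291275 0.17644523084163666 0.04124126955866814 0.09799046091634644
handle 54 [0.46169016 0.18020551 0.06116665] 172.54994402529948
[0.501 0.095 0.068]
[0.498 0.095 0.066]
[0.498 0.092 0.066]
[0.495 0.095 0.067]
[0.495 0.092 0.067]
[0.493 0.095 0.06 ]
[0.493 0.092 0.064]
[0.49  0.095 0.064]
[0.489 0.092 0.066]
[0.487 0.095 0.063]
[0.487 0.092 0.065]
[0.484 0.095 0.065]
[0.48  0.095 0.067]
[0.481 0.092 0.065]
[0.478 0.095 0.067]
[0.474 0.095 0.069]
[0.472 0.095 0.065]
[0.469 0.095 0.062]
[0.458 0.217 0.077]
[0.459 0.216 0.07 ]
[0.456 0.221 0.071]
[0.455 0.217 0.077]
[0.455 0.215 0.077]
[0.456 0.213 0.071]
[0.453 0.224 0.074]
2609 [ 0.42025341 -0.58893035  0.10031802] [ 0.57011886 -0.23335034  0.32643484]
side 378 [0.48924499 0.17539542 0.09862748] [ 0.44191983  0.1328872  -0.00282069] [0.53242979 0.26883913 0.10753677]
0.4916088879108429 0.17692998051643372 0.04416583105921745 0.09871959953140919
handle 8 [0.48003389 0.12734347 0.06147075] -103.13929726912573
[0.443 0.228 0.066]
[0.449 0.227 0.068]
[0.48  0.097 0.061]
[0.485 0.093 0.064]
[0.49  0.094 0.063]
[0.496 0.094 0.064]
[0.499 0.093 0.056]
[0.499 0.093 0.05 ]
```

View pics/tcup.png

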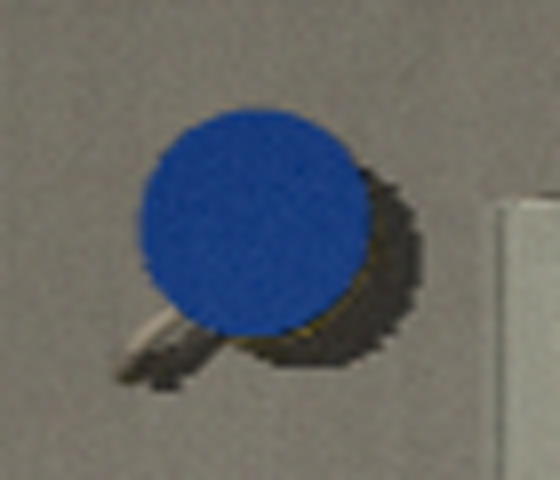

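View pics/tpress.png

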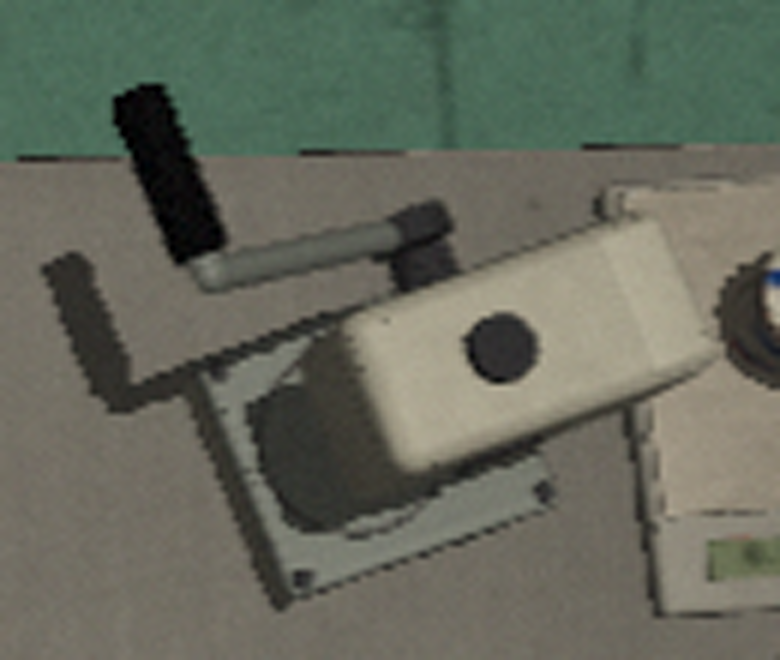

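View pics/spress.png

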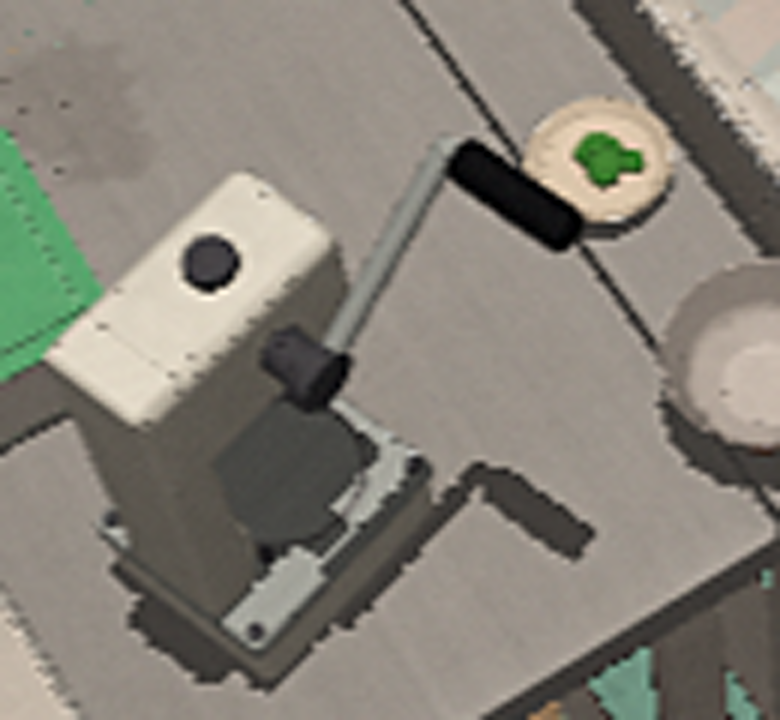

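View pics/scup.png

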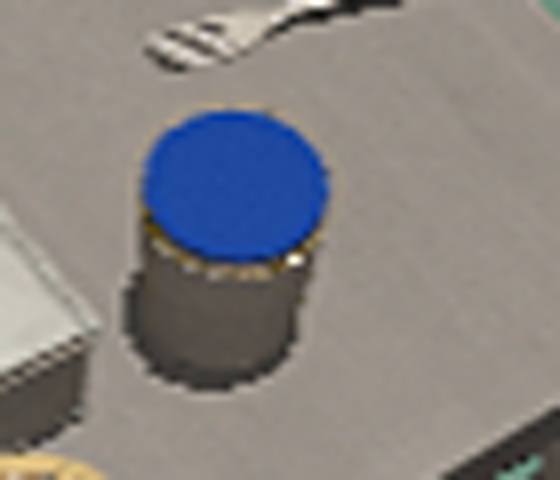

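Run:
```python
from h import *
a=np.load('top0.npz');b=np.load('side0.npz')
C=cloud('top',a['d']);S=cloud('side',b['d'])
c=np.array([.4905,.1765])
for n,Q in(('t',C),('s',S)):
    dd=np.linalg.norm(Q[...,:2]-c,axis=-1)
    h=(dd>.045)&(dd<.085)&(Q[...,2]>.02)&(Q[...,2]<.095)&(Q[...,1]>.18)
    for v,u in zip(*np.nonzero(h)): 
        w=Q[v,u,:2]-c
        print(n,u,v,Q[v,u].round(3),dd[v,u].round(3),np.degrees(np.arctan2(w[1],w[0])).round(1))
def rect(q,t):
    rr=cv2.minAreaRect(q[:,:2].astype(np.float32));print(t,len(q),rr,np.median(q[:,2]),cv2.boxPoints(rr).round(3).tolist())
for n,Q in(('t',C),('s',S)):
    reg=(Q[...,1]<-.2)&(Q[...,1]>-.6)&(Q[...,0]>.3)&(Q[...,0]<.65)
    q=Q[reg&(abs(Q[...,2]-.285)<.007)];
    q=q[q[:,1]<-.25]
    rect(q,n+'head')
    q=Q[reg&(abs(Q[...,2]-.056)<.006)&(Q[...,1]<-.2)&(Q[...,1]>-.42)];rect(q,n+'bed')
    p=(a if n=='t' else b)['p'].astype(int)
    q=Q[reg&(p.sum(-1)<60)&(Q[...,2]>.2)];q2=q[q[:,1]>-.3]
    print('grip',len(q2),np.median(q2,0),q2.min(0),q2.max(0))
```

```text
t 179 199 [0.461 0.215 0.074] 0.048 127.2
t 178 200 [0.458 0.217 0.077] 0.052 128.6
t 179 200 [0.459 0.216 0.07 ] 0.05 128.8
t 180 200 [0.459 0.213 0.072] 0.048 131.6
t 181 200 [0.459 0.211 0.068] 0.046 132.6
t 177 201 [0.456 0.221 0.071] 0.057 127.5
t 178 201 [0.455 0.217 0.077] 0.054 130.9
t 179 201 [0.455 0.215 0.077] 0.052 132.9
t 180 201 [0.456 0.213 0.071] 0.05 133.8
t 181 201 [0.456 0.211 0.067] 0.048 134.9
t 176 202 [0.453 0.224 0.074] 0.061 128.6
t 177 202 [0.453 0.221 0.073] 0.058 130.2
t 178 202 [0.453 0.218 0.072] 0.056 132.0
t 179 202 [0.452 0.215 0.076] 0.054 135.0
t 182 202 [0.46  0.216 0.023] 0.05 127.8
t 183 202 [0.46  0.212 0.026] 0.047 130.8
t 184 202 [0.46  0.21  0.022] 0.045 132.2
t 175 203 [0.451 0.228 0.069] 0.065 128.1
t 176 203 [0.451 0.225 0.069] 0.063 129.7
t 177 203 [0.45  0.222 0.07 ] 0.06 131.8
t 178 203 [0.45  0.219 0.069] 0.058 133.4
t 181 203 [0.457 0.218 0.026] 0.054 129.0
t 182 203 [0.456 0.215 0.027] 0.051 131.5
t 183 203 [0.457 0.213 0.022] 0.049 132.5
t 184 203 [0.457 0.21  0.021] 0.047 134.5
t 175 204 [0.448 0.228 0.068] 0.067 129.7
t 176 204 [0
[... 2036 characters left out ...]
262085), (0.08715386688709259, 0.17676396667957306), 1.2155832052230835) 0.2803349142357703 [[0.4320000112056732, -0.2980000078678131], [0.4359999895095825, -0.4749999940395355], [0.5230000019073486, -0.4729999899864197], [0.5189999938011169, -0.29600000381469727]]
sbed 672 ((0.4796142876148224, -0.38305914402008057), (0.10284548997879028, 0.1046331375837326), 18.953954696655273) 0.056368150961816355 [[0.414000004529953, -0.3499999940395355], [0.4480000138282776, -0.4490000009536743], [0.5450000166893005, -0.41600000858306885], [0.5109999775886536, -0.31700000166893005]]
grip 162 [ 0.54154534 -0.25525382  0.31965483] [ 0.50538328 -0.2718912   0.30122076] [ 0.57347089 -0.23469306  0.3274006 ]
```

```bash
cat >> h.py <<'E'
def frame(az,lean):
    a=np.radians(az);l=np.radians(lean);h=np.array([np.cos(a),np.sin(a),0])
    z=-np.sin(l)*h-np.cos(l)*np.array([0,0,1]);y=np.array([np.sin(a),-np.cos(a),0]);x=np.cross(y,z)
    return np.c_[x,y,z]
def delta(P,M=None,s=None):
    s=s or r.get_state();M0=R.from_quat(s['eef_rot']).as_matrix()
    d=M0.T@(np.array(P)-s['tool_pos'])/.06
    print('d',d.round(3),'mm',np.linalg.norm(d)*60)
    if M is not None:
        v=R.from_matrix(M0.T@M).as_rotvec();print('a',(np.degrees(v)/6).round(3))
CUP=np.array([.4907,.1765,0]);AZ=131.2;LEAN=35
H=np.array([np.cos(np.radians(AZ)),np.sin(np.radians(AZ)),0])
GRIP=CUP+.069*H+[0,0,.048];M=frame(AZ,LEAN)
SEAT=np.array([.4688,-.3881,.056])
E
python3 - <<'E'
from h import *
print(M.round(3),GRIP); delta(GRIP-.12*M[:,2],M)
# overlay check of press model
a=np.load('top0.npz')['p'].copy();b=np.load('side0.npz')['p'].copy()
yaw=np.radians(-71.6);X=np.array([np.cos(yaw),np.sin(yaw),0]);Y=np.array([-X[1],X[0],0])
o=np.array([.4688,-.3881,0]);W=lambda x,y,z:o+X*x/1e3+Y*y/1e3+[0,0,z/1e3]
for n,p in(('top',a),('side',b)):
    k=6;x0,y0=(330,120) if n=='top' else (120,190)
    im=cv2.resize(p[y0:y0+115,x0:x0+130,::-1],None,fx=k,fy=k,interpolation=cv2.INTER_CUBIC)
    D=lambda L,c:cv2.polylines(im,[((proj(n,np.array([W(*q) for q in L]))-[x0,y0]+.5)*k).astype(np.int32)],True,c,1)
    D([(-55,-62,56),(85,-62,56),(85,62,56),(-55,62,56)],(0,0,255))
    D([(-55,-36,285),(85,-36,285),(85,36,285),(-55,36,285)],(255,0,0))
    D([(-106,71,310),(-106,143,310)],(0,255,255))
    cv2.imwrite(f'pics/ov_{n}.png',im)
E
```

```text
[[-0.54   0.752  0.378]
 [ 0.616  0.659 -0.432]
 [-0.574  0.    -0.819]] [0.44525043 0.22841663 0.048     ]
d [-5.377 -4.297  1.952] mm 429.2757607032195
a [ 1.776 -5.641  5.682]
```

View pics/ov_top.png

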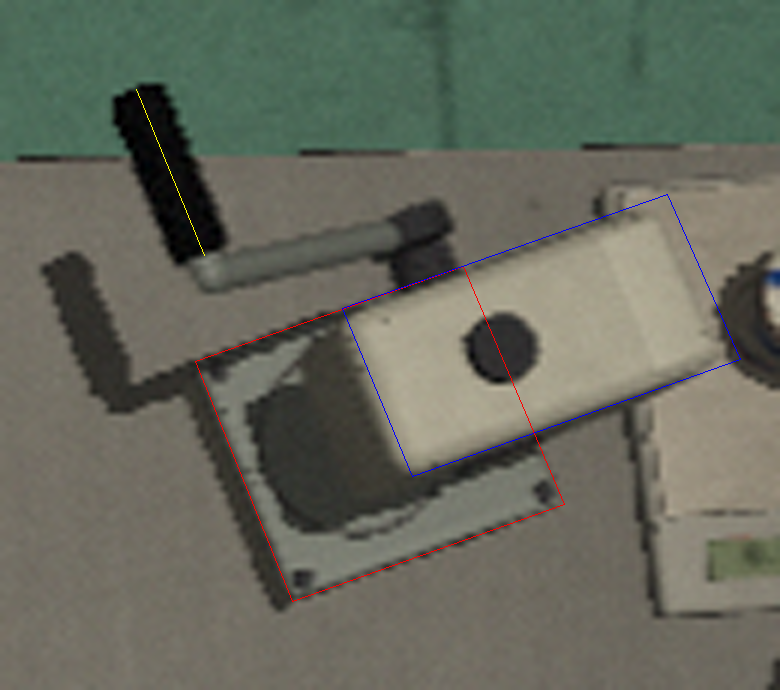

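View pics/ov_side.png

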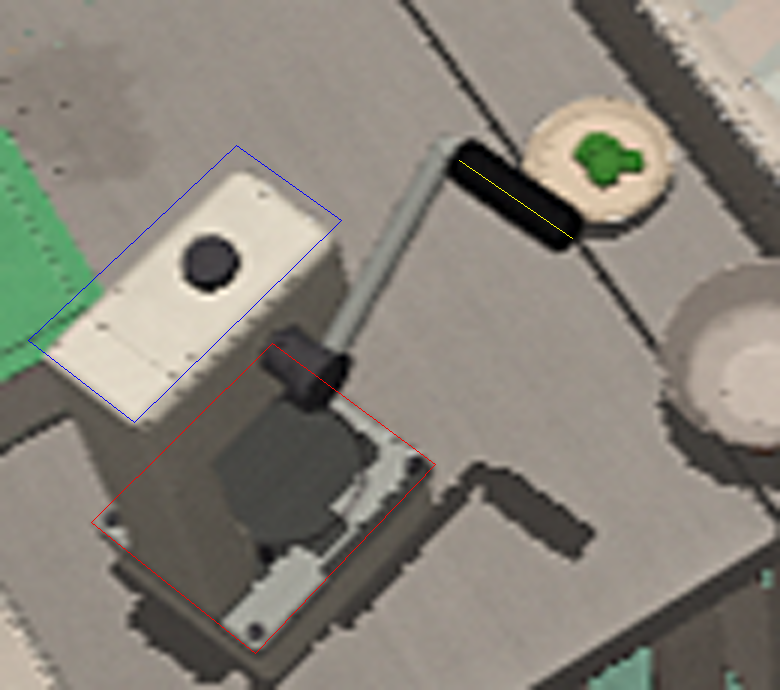

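Call:
servo_tool(deltas=[{"dx": -5.38,"dy": -4.3,"dz": 1.95,"ax": 1.78,"ay": -5.64,"az": 5.68,"hand": 50},{"dx": -5.38,"dy": -4.3,"dz": 1.95,"ax": 1.78,"ay": -5.64,"az": 5.68,"hand": 50},{"dx": -5.38,"dy": -4.3,"dz": 1.95,"ax": 1.78,"ay": -5.64,"az": 5.68,"hand": 50},{"dx": -5.38,"dy": -4.3,"dz": 1.95,"ax": 1.78,"ay": -5.64,"az": 5.68,"hand": 50},{"dx": -5.38,"dy": -4.3,"dz": 1.95,"ax": 1.78,"ay": -5.64,"az": 5.68,"hand": 50},{"dx": -5.38,"dy": -4.3,"dz": 1.95,"ax": 1.78,"ay": -5.64,"az": 5.68,"hand": 50},{"dx": -5.38,"dy": -4.3,"dz": 1.95,"ax": 1.78,"ay": -5.64,"az": 5.68,"hand": 50},{"dx": -5.38,"dy": -4.3,"dz": 1.95,"ax": 1.78,"ay": -5.64,"az": 5.68,"hand": 50},{"dx": -5.38,"dy": -4.3,"dz": 1.95,"ax": 1.78,"ay": -5.64,"az": 5.68,"hand": 50},{"dx": -5.38,"dy": -4.3,"dz": 1.95,"ax": 1.78,"ay": -5.64,"az": 5.68,"hand": 50}], newtons=60)

```text
clock: 1.35
tool_pos: [0.3996, 0.2826, 0.1465]
eef_rot: [0.393, 0.869, -0.123, 0.273]
contact_force: [0.7, 0.2, 0.5]
opening: 0.568
```

Run:
```python
from h import *
s=r.get_state();print(s['q'].round(2),s['clock'],s['tool_pos'],s['contact_force']);delta(GRIP-.12*M[:,2],M); delta(GRIP-.006*M[:,2],M)
```

```text
[-1.31  0.89  0.44  2.08  0.58  0.46 -0.83] 1.35 [0.39957576 0.28262597 0.1465194 ] [0.70047138 0.15806192 0.51129662]
d [-0.026 -0.022  0.022] mm 2.4546570299722164
a [ 0.029 -0.027  0.012]
d [-0.031 -0.028  1.922] mm 115.37182236927875
a [ 0.029 -0.027  0.012]
```

Run:
```python
from h import *
snap('top','pics/t1.png',(140,150,240,230),7)
snap('side','pics/s1.png',(270,130,370,220),7)
s=r.get_state();print(s['tool_pos']);delta(GRIP-.12*M[:,2],M)
```

```text
[0.39965334 0.28221602 0.14669279]
d [-0.019 -0.019  0.021] mm 2.0660564888156103
a [ 0.025 -0.022  0.01 ]
```

View pics/t1.png

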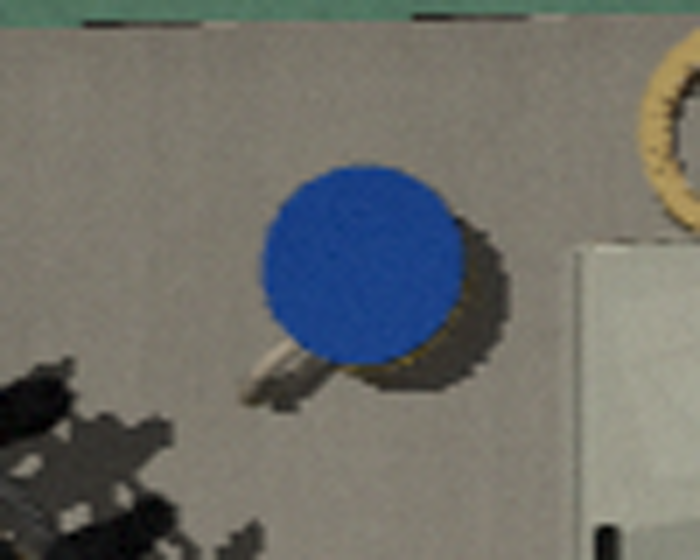

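View pics/s1.png

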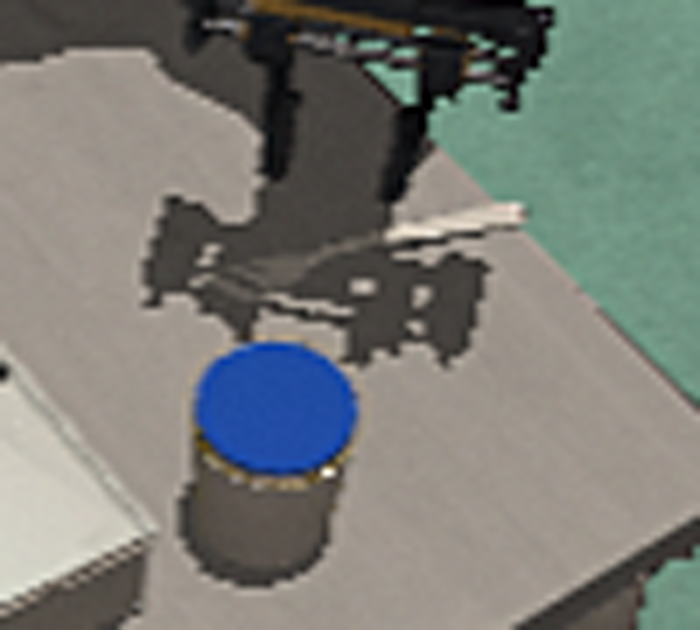

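Call:
servo_tool(deltas=[{"dx": -0.03,"dy": -0.03,"dz": 0.5,"ax": 0.03,"ay": -0.03,"hand": 50},{"dx": -0.03,"dy": -0.03,"dz": 1.0,"ax": 0.03,"ay": -0.03,"hand": 50},{"dx": -0.03,"dy": -0.03,"dz": 1.4,"ax": 0.03,"ay": -0.03,"hand": 50},{"dx": -0.03,"dy": -0.03,"dz": 1.7,"ax": 0.03,"ay": -0.03,"hand": 50},{"dx": -0.03,"dy": -0.03,"dz": 1.92,"ax": 0.03,"ay": -0.03,"hand": 50},{"dx": -0.03,"dy": -0.03,"dz": 1.92,"ax": 0.03,"ay": -0.03,"hand": 50},{"dx": -0.03,"dy": -0.03,"dz": 1.92,"ax": 0.03,"ay": -0.03,"hand": 50}])

```text
schema error: expected keys dx, dy, dz, ax, ay, az, hand
```

Run:
```python
from h import *
s=r.get_state();delta(GRIP-.006*M[:,2],M)
snap('top','pics/t2.png',(140,150,240,230),7)
snap('side','pics/s2.png',(270,130,370,220),7)
print(r.get_state()['contact_force'])
```

```text
d [-0.024 -0.024  1.921] mm 115.30074802378002
a [ 0.025 -0.022  0.01 ]
[0.6570041  0.45736127 0.39386471]
```

View pics/t2.png

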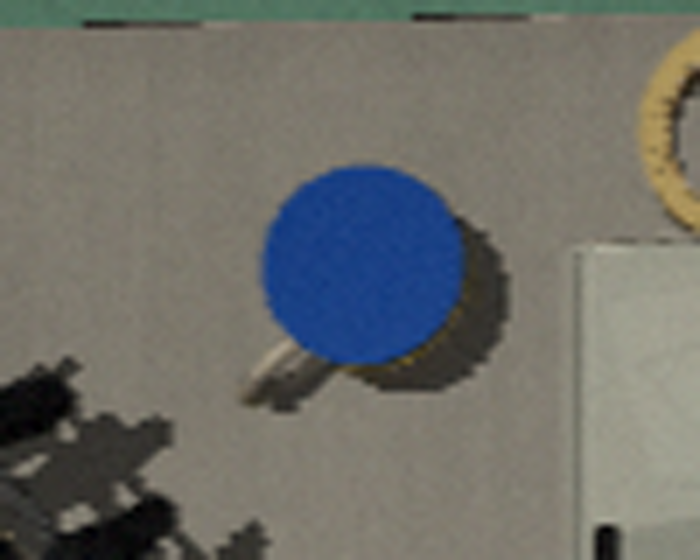

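View pics/s2.png

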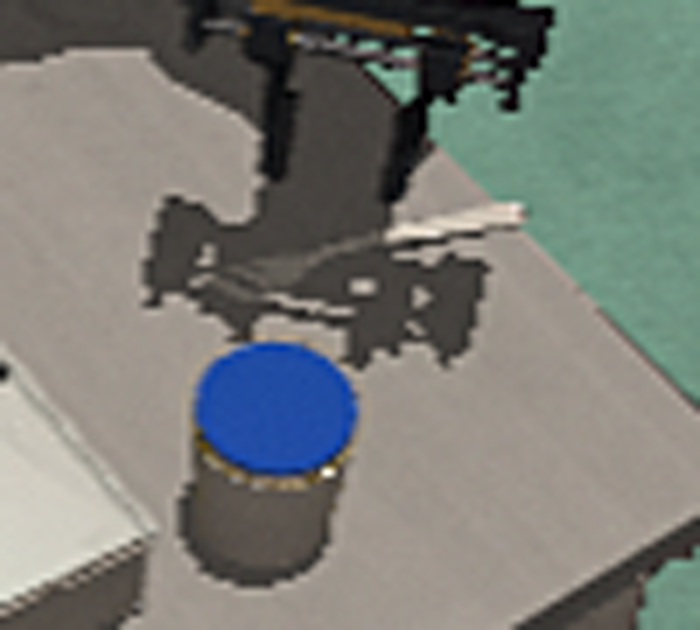

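Call:
servo_tool(deltas=[{"dx": -0.02,"dy": -0.02,"dz": 0.5,"ax": 0.02,"ay": -0.02,"az": 0,"hand": 50},{"dx": -0.02,"dy": -0.02,"dz": 1.0,"ax": 0.02,"ay": -0.02,"az": 0,"hand": 50},{"dx": -0.02,"dy": -0.02,"dz": 1.4,"ax": 0.02,"ay": -0.02,"az": 0,"hand": 50},{"dx": -0.02,"dy": -0.02,"dz": 1.7,"ax": 0.02,"ay": -0.02,"az": 0,"hand": 50},{"dx": -0.02,"dy": -0.02,"dz": 1.92,"ax": 0.02,"ay": -0.02,"az": 0,"hand": 50},{"dx": -0.02,"dy": -0.02,"dz": 1.92,"ax": 0.02,"ay": -0.02,"az": 0,"hand": 50},{"dx": -0.02,"dy": -0.02,"dz": 1.92,"ax": 0.02,"ay": -0.02,"az": 0,"hand": 50}])

```text
clock: 2.42
tool_pos: [0.4434, 0.2301, 0.0533]
eef_rot: [0.394, 0.868, -0.125, 0.274]
contact_force: [0.2, 0.3, -0.5]
opening: 0.57
```

Run:
```python
from h import *
s=r.get_state();delta(GRIP-.006*M[:,2],M)
snap('top','pics/t3.png',(140,150,240,230),7)
snap('side','pics/s3.png',(270,130,370,220),7)
print(r.get_state()['contact_force'])
```

```text
d [ 0.017  0.006 -0.004] mm 1.0789691290468308
a [-0.006  0.006 -0.004]
[ 0.28474884 -0.09085602 -0.67300313]
```

View pics/t3.png

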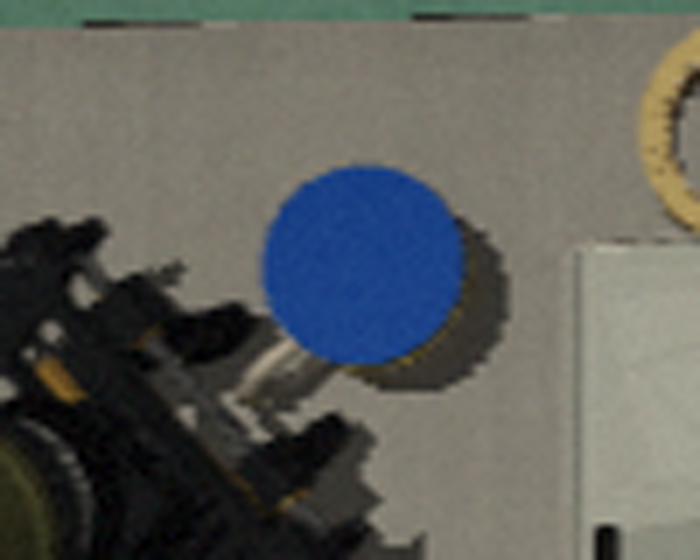

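View pics/s3.png

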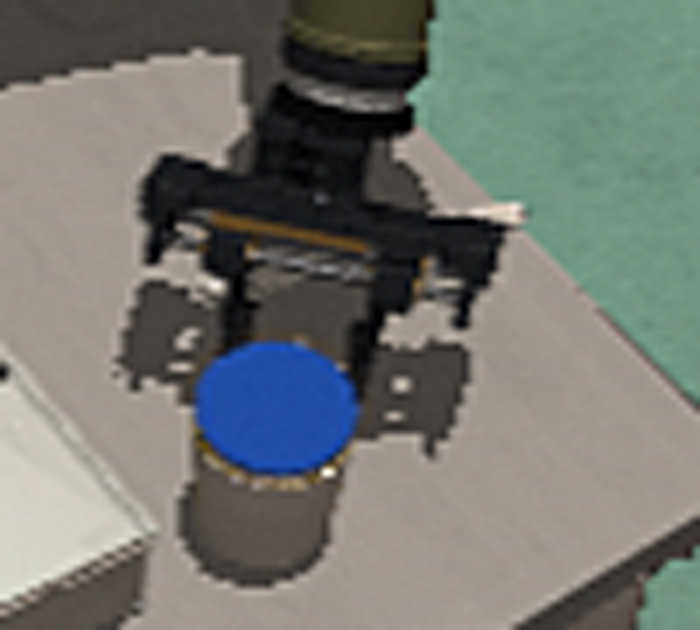

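Call:
servo_tool(deltas=[{"dx": 0,"dy": 0,"dz": 0,"ax": 0,"ay": 0,"az": 0,"hand": 30},{"dx": 0,"dy": 0,"dz": 0,"ax": 0,"ay": 0,"az": 0,"hand": 18},{"dx": 0,"dy": 0,"dz": 0,"ax": 0,"ay": 0,"az": 0,"hand": 10},{"dx": 0,"dy": 0,"dz": 0,"ax": 0,"ay": 0,"az": 0,"hand": 0},{"dx": 0,"dy": 0,"dz": 0,"ax": 0,"ay": 0,"az": 0,"hand": 0},{"dx": 0,"dy": 0,"dz": 0,"ax": 0,"ay": 0,"az": 0,"hand": 0},{"dx": 0,"dy": 0,"dz": 0,"ax": 0,"ay": 0,"az": 0,"hand": 0}], newtons=60)

```text
clock: 3.4
tool_pos: [0.4435, 0.2297, 0.053]
eef_rot: [0.394, 0.868, -0.125, 0.274]
contact_force: [-0.5, 0.4, 0.6]
opening: 0.077
```

```bash
cat >> h.py <<'E'
def lidpos(p,d,zmin=.09,c=None):
    C=cloud('top',d);p=p.astype(int);b=(p[...,2]>90)&(p[...,0]<70)&(p[...,1]<110)&(p[...,2]>p[...,0]+60)&(C[...,2]>zmin)
    n,lab,st,_=cv2.connectedComponentsWithStats(b.astype(np.uint8));k=1+np.argmax(st[1:,4])
    q=C[lab==k];(x,y),rad=cv2.minEnclosingCircle(q[:,:2].astype(np.float32));A=np.c_[q[:,:2],np.ones(len(q))]
    s=np.linalg.lstsq(A,q[:,2],rcond=None)[0];return x,y,rad,np.median(q[:,2]),np.degrees(s[:2])
E
python3 - <<'E'
from h import *
s=r.get_state();delta(GRIP-.006*M[:,2],M);print(s['contact_force'],s['opening']*88.1,s['tool_pos'])
p,d=snap('top','pics/t4.png',(140,150,240,230),7);print(lidpos(p,d))
z=np.load('top0.npz');print(lidpos(z['p'],z['d']))
E
```

```text
d [ 0.018  0.008 -0.012] mm 1.3804945912959907
a [-0.01   0.009 -0.005]
[-0.49495543  0.40373053  0.64036576] 6.816622721457908 [0.44348441 0.22972031 0.05295793]
(0.39105188846588135, 0.08470240235328674, 0.17377501726150513, np.float64(0.09816474218275784), array([-90.00214076, -81.32778327]))
(0.39246082305908203, 0.08327622711658478, 0.17393693327903748, np.float64(0.09799693743980831), array([-73.10275623, -65.45735036]))
```

View pics/t4.png

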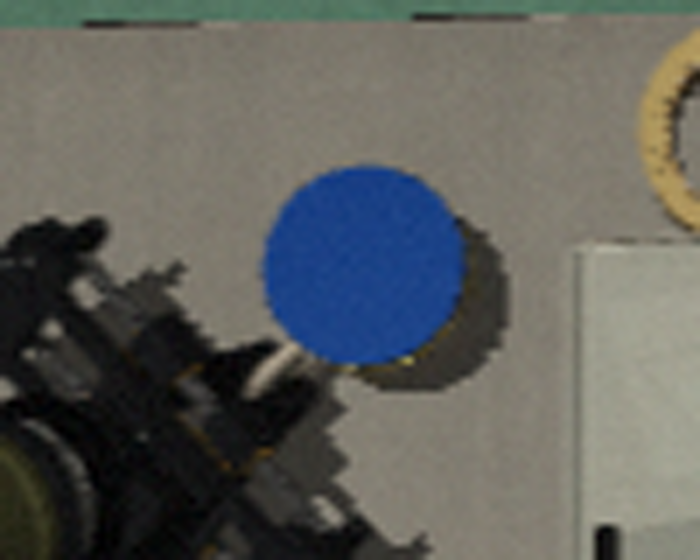

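Call:
servo_tool(deltas=[{"dx": -0.15,"dy": 0,"dz": -0.21,"ax": 0,"ay": 0,"az": 0,"hand": 0},{"dx": -0.45,"dy": 0,"dz": -0.64,"ax": 0,"ay": 0,"az": 0,"hand": 0},{"dx": -0.8,"dy": 0,"dz": -1.14,"ax": 0,"ay": 0,"az": 0,"hand": 0},{"dx": -1.15,"dy": 0,"dz": -1.64,"ax": 0,"ay": 0,"az": 0,"hand": 0},{"dx": -1.15,"dy": 0,"dz": -1.64,"ax": 0,"ay": 0,"az": 0,"hand": 0},{"dx": -1.15,"dy": 0,"dz": -1.64,"ax": 0,"ay": 0,"az": 0,"hand": 0}])

```text
clock: 4.2
tool_pos: [0.4429, 0.2298, 0.1724]
eef_rot: [0.394, 0.868, -0.125, 0.274]
contact_force: [-0.2, -0.2, -2.1]
opening: 0.079
```

```bash
sed -i 's/&(C\[...,2\]>zmin)/\&(C[...,2]>zmin)\&(C[...,2]<.4)\&(d>0)/' h.py
python3 - <<'E'
from h import *
z=np.load('top0.npz');print(lidpos(z['p'],z['d']))
p,d=snap('top','pics/t5.png',(130,120,260,230),6);print(lidpos(p,d))
s=r.get_state();print(s['contact_force'],s['moment'],s['opening'],s['tool_pos'],s['eef_rot'],s['q'].round(2))
snap('side','pics/s5.png',(270,100,370,220),6)
M0=R.from_quat(s['eef_rot']).as_matrix()
E
```

```text
(0.490446001291275, 0.17644523084163666, 0.04124126955866814, np.float64(0.09798006574778295), array([-0.28040229,  0.06689226]))
(0.4902609586715698, 0.17520390450954437, 0.0410422757267952, np.float64(0.21650891993525934), array([-0.50115296, -0.01286473]))
[ 0.36741818  0.19066547 -1.76014207] [ 0.58828219  0.55895626 -0.02818518] 0.07785706300886386 [0.44284139 0.22963159 0.17203115] [ 0.39385097  0.8684656  -0.12561472  0.27362358] [-1.2   0.84  0.47  2.11  0.67  0.43 -0.77]
```

View pics/s5.png

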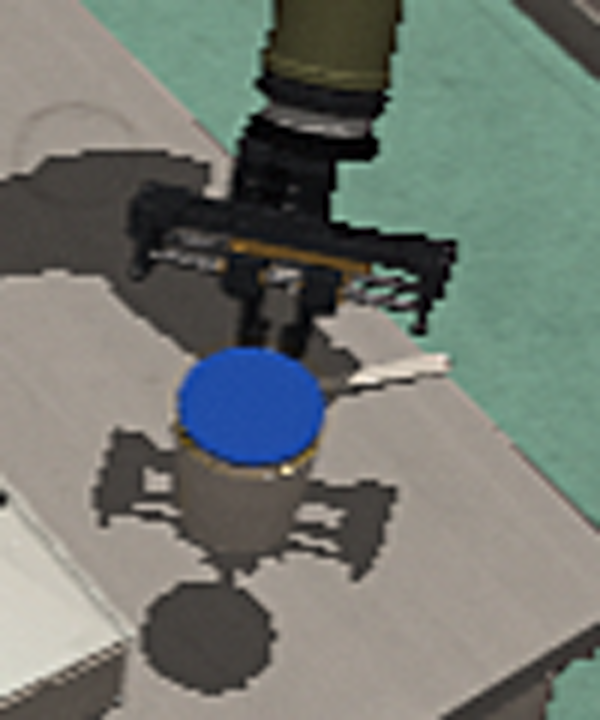

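```bash
cat >> h.py <<'E'
OFF=np.array([.0472,-.0538,-.0536])
X=np.array([np.cos(np.radians(-71.6)),np.sin(np.radians(-71.6)),0])
def cup(a,z): return np.array([*(SEAT+a*X)[:2],z])-OFF
E
python3 - <<'E'
from h import *
print(cup(-.13,.12));delta(cup(-.13,.12),M)
E
```

```text
[ 0.38056563 -0.21094612  0.1736    ]
d [-3.97  -5.614  2.774] mm 444.8920214517553
a [-0.027  0.012  0.012]
```

Call:
servo_tool(deltas=[{"dx": -0.2,"dy": -0.28,"dz": 0.14,"ax": 0,"ay": 0,"az": 0,"hand": 0},{"dx": -0.6,"dy": -0.84,"dz": 0.42,"ax": 0,"ay": 0,"az": 0,"hand": 0},{"dx": -1.2,"dy": -1.68,"dz": 0.84,"ax": 0,"ay": 0,"az": 0,"hand": 0},{"dx": -1.8,"dy": -2.53,"dz": 1.26,"ax": 0,"ay": 0,"az": 0,"hand": 0},{"dx": -2.4,"dy": -3.37,"dz": 1.68,"ax": 0,"ay": 0,"az": 0,"hand": 0},{"dx": -2.9,"dy": -4.07,"dz": 2.03,"ax": 0,"ay": 0,"az": 0,"hand": 0},{"dx": -3.4,"dy": -4.77,"dz": 2.38,"ax": 0,"ay": 0,"az": 0,"hand": 0},{"dx": -3.97,"dy": -5.61,"dz": 2.77,"ax": 0,"ay": 0,"az": 0,"hand": 0},{"dx": -3.97,"dy": -5.61,"dz": 2.77,"ax": 0,"ay": 0,"az": 0,"hand": 0},{"dx": -3.97,"dy": -5.61,"dz": 2.77,"ax": 0,"ay": 0,"az": 0,"hand": 0}])

```text
clock: 5.55
tool_pos: [0.4035, -0.0023, 0.1116]
eef_rot: [0.348, 0.886, -0.177, 0.251]
contact_force: [-21.2, 36.8, 50.7]
opening: 0.081
```

Run:
```python
from h import *
s=r.get_state();print(s['q'].round(2),s['contact_force'],s['moment'])
delta(cup(-.13,.12),M)
p,d=snap('top','pics/t6.png');print(lidpos(p,d),s['tool_pos'],r.get_state()['tool_pos'])
snap('side','pics/s6.png')
```

```text
[-0.17  1.01 -0.71  2.53  1.66  1.22 -1.63] [-21.16270836  36.77829652  50.74862275] [ 0.47259159 -1.06517144  0.99669541]
d [-2.181 -2.831  0.736] mm 218.91855094179357
a [-0.764  0.037  1.223]
(0.4346480369567871, -0.03034317120909691, 0.03718041256070137, np.float64(0.19177221035809788), array([ 14.33444176, -26.61180682])) [ 0.40349383 -0.00225654  0.11156543] [ 0.40247245 -0.00156417  0.11052234]
```

View pics/t6.png

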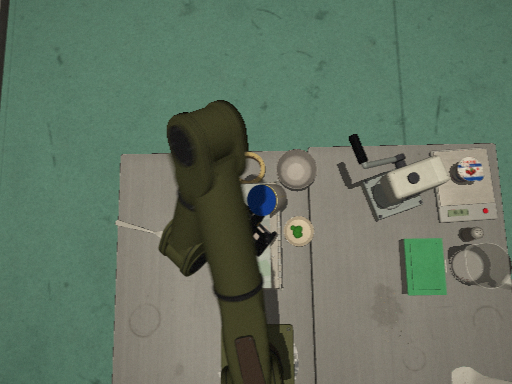

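View pics/s6.png

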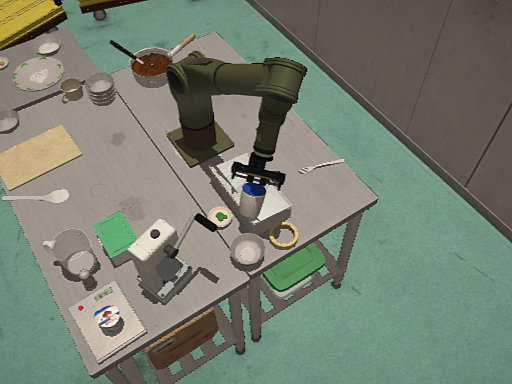

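Run:
```python
from h import *
p=cv2.imread('pics/s6.png')[:,:,::-1];save(p,'pics/s6c.png',(200,130,320,230),6)
p=cv2.imread('pics/t6.png')[:,:,::-1];save(p,'pics/t6c.png',(210,150,320,250),6)
z=np.load('top0.npz');C=cloud('top',z['d'])
for y in(.1,.08,.05,.02,0,-.005,-.02):
    m=(abs(C[...,1]-y)<.004)&(C[...,0]>.25)&(C[...,0]<.55)&(z['d']>0);print(y,C[m][:,2].max().round(3),np.median(C[m][:,2]).round(3))
s=r.get_state();M0=R.from_quat(s['eef_rot']).as_matrix();print(M0.round(3), M0.T@[0,0,1],M0.T@[0,1,0])
```

```text
0.1 0.007 0.001
0.08 0.086 0.069
0.05 0.081 0.073
0.02 0.084 0.077
0 0.087 0.079
-0.005 0.09 0.08
-0.02 0.089 0.083
[[-0.633  0.706  0.318]
 [ 0.533  0.695 -0.483]
 [-0.562 -0.136 -0.816]] [-0.56224106 -0.1363808  -0.81565021] [ 0.53253152  0.69488126 -0.48327033]
```

View pics/s6c.png

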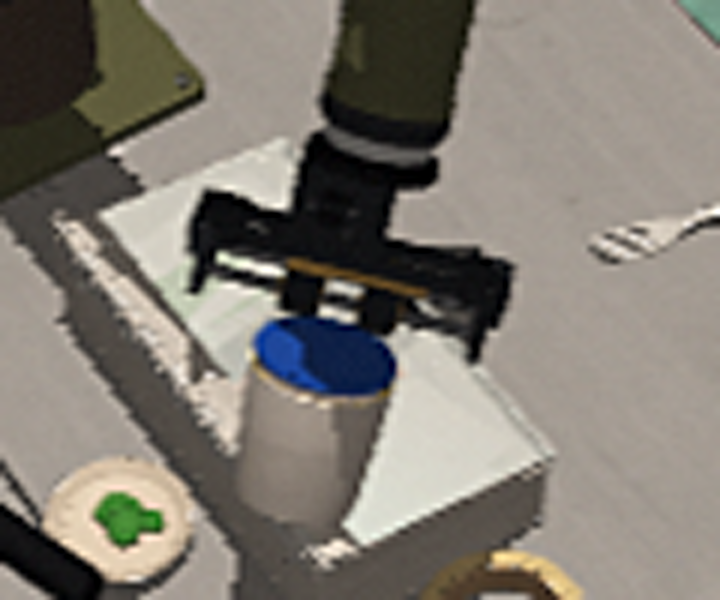

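View pics/t6c.png

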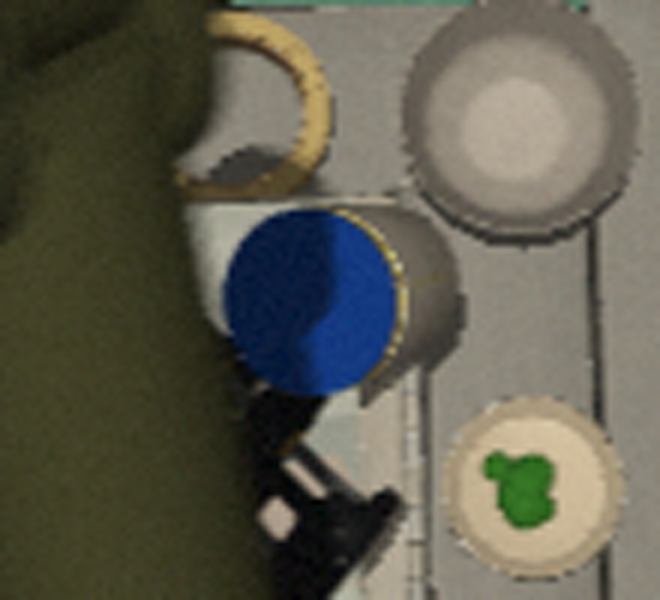

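Run:
```python
from h import *
s=r.get_state();M0=R.from_quat(s['eef_rot']).as_matrix();print((M0.T@[0.02,.03,.06]/.06).round(2))
```

```text
[-0.51  0.45 -0.95]
```

Call:
servo_tool(deltas=[{"dx": -0.15,"dy": 0.13,"dz": -0.28,"ax": 0,"ay": 0,"az": 0,"hand": 0},{"dx": -0.35,"dy": 0.3,"dz": -0.65,"ax": 0,"ay": 0,"az": 0,"hand": 0}])

```text
clock: 5.9
tool_pos: [0.4149, 0.012, 0.151]
eef_rot: [0.351, 0.884, -0.184, 0.248]
contact_force: [0.4, 0.7, -0.9]
opening: 0.079
```

Run:
```python
from h import *
s=r.get_state();print(s['q'].round(2),s['contact_force'],s['moment'],s['tool_pos'])
p,d=snap('top','pics/t7.png');print(lidpos(p,d))
```

```text
[-0.18  0.88 -0.71  2.46  1.52  1.15 -1.44] [ 0.41278567  0.69837481 -0.89012086] [0.66302016 0.46005461 0.05783057] [0.41485988 0.01201641 0.1509859 ]
(0.45532649755477905, -0.0345836840569973, 0.02468266896903515, np.float64(0.23833294791061355), array([ 13.58083869, -31.6559151 ]))
```

```bash
cat >> h.py <<'E'
def lidplane(n,p,d):
    C=cloud(n,d);p=p.astype(int);b=(p[...,2]>p[...,0]+50)&(p[...,2]>p[...,1]+35)&(C[...,2]>.07)&(C[...,2]<.4)&(d>0)
    k_,lab,st,_=cv2.connectedComponentsWithStats(b.astype(np.uint8));k=1+np.argmax(st[1:,4]);mk=cv2.erode((lab==k).astype(np.uint8),np.ones((3,3)))>0
    q=C[mk]
    for _ in range(4):
        c=q.mean(0);u,sv,vt=np.linalg.svd(q-c,full_matrices=False);nn=vt[2]*np.sign(vt[2][2]);e=abs((q-c)@nn);q=q[e<max(.003,2*e.std())]
    s=r.get_state();M0=R.from_quat(s['eef_rot']).as_matrix()
    (x,y),rad=cv2.minEnclosingCircle(q[:,:2].astype(np.float32))
    print(n,len(q),'n',nn.round(3),'tilt',np.degrees(np.arccos(nn[2])).round(1),'c',c.round(4),'circ',round(x,4),round(y,4),round(rad,4),'rms',e.std().round(4),'n_tool',(M0.T@nn).round(3));return nn,c
E
python3 - <<'E'
from h import *
for n in('side','top'):
    p,d=snap(n,f'pics/{n}8.png');lidplane(n,p,d)
z=np.load('top0.npz');lidplane('top',z['p'],z['d'])
z=np.load('side0.npz');lidplane('side',z['p'],z['d'])
p=cv2.imread('pics/side8.png')[:,:,::-1];save(p,'pics/s8c.png',(200,100,320,230),5)
p=cv2.imread('pics/top8.png')[:,:,::-1];save(p,'pics/t8c.png',(200,140,320,240),5)
E
```

```text
side 72 n [-0.239  0.421  0.875] tilt 28.9 c [ 0.4511 -0.0007  0.2231] circ 0.4513 -0.0061 0.0346 rms 0.0008 n_tool [-0.127 -0.009 -0.992]
top 5 n [-0.438  0.856  0.274] tilt 74.1 c [ 0.461  -0.0367  0.241 ] circ 0.4632 -0.0347 0.0114 rms 0.0003 n_tool [ 0.572  0.233 -0.787]
top 377 n [0.009 0.011 1.   ] tilt 0.8 c [0.4897 0.175  0.0977] circ 0.4901 0.1759 0.0372 rms 0.0008 n_tool [-0.571 -0.133 -0.81 ]
side 159 n [-0.012  0.007  1.   ] tilt 0.8 c [0.4892 0.1746 0.0985] circ 0.4879 0.1758 0.0362 rms 0.0008 n_tool [-0.56  -0.15  -0.815]
```

View pics/s8c.png

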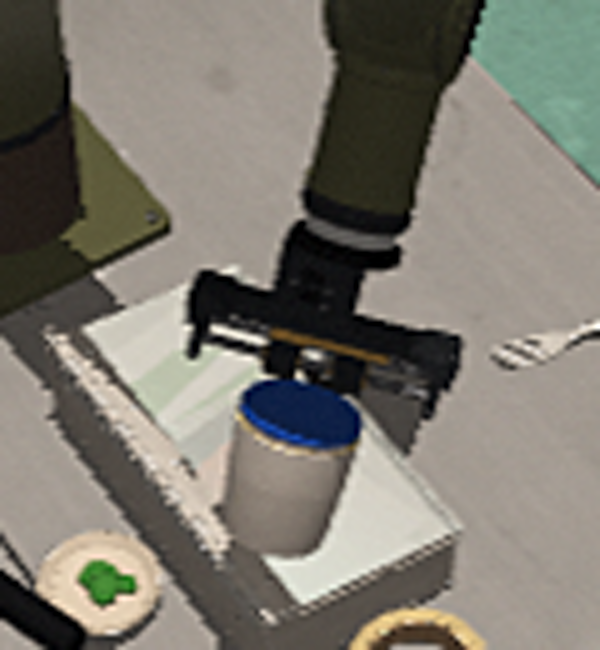

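View pics/t8c.png

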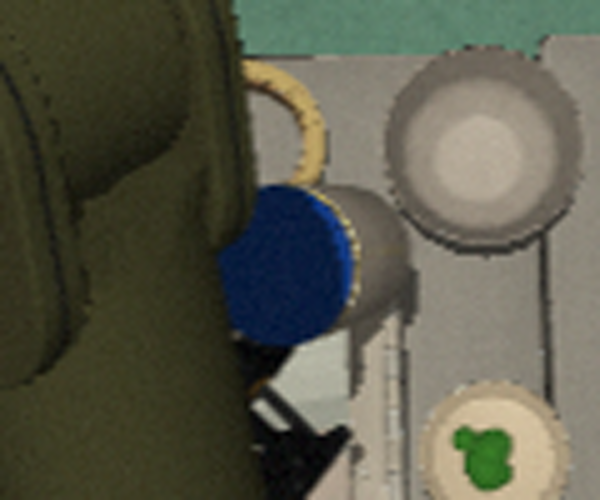

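Run:
```python
from h import *
s=r.get_state();M0=R.from_quat(s['eef_rot']).as_matrix()
up=M0.T@[0,0,1];n=np.array([-.127,-.009,-.992]);n/=np.linalg.norm(n)
# rotate tool by Q (tool frame) so that M0 Q n = up_world -> Q n = up
ax=np.cross(n,up);an=np.arcsin(np.linalg.norm(ax));v=ax/np.linalg.norm(ax)*np.degrees(an)/6;print('min rot',v.round(2),np.degrees(an))
Q=R.from_rotvec(np.radians(v*6)).as_matrix();M1=M0@Q;print(M1.round(3), (M1@n).round(3))
print('d', (M0.T@(np.array([.44,.06,.20])-s['tool_pos'])/.06).round(2))
```

```text
min rot [-1.38  4.62  0.13] 28.962245611977227
[[-0.715  0.694  0.085]
 [ 0.688  0.72  -0.095]
 [-0.127 -0.009 -0.992]] [ 0. -0.  1.]
d [-0.29  0.71 -0.92]
```

Call:
servo_tool(deltas=[{"dx": -0.03,"dy": 0.07,"dz": -0.09,"ax": -0.17,"ay": 0.58,"az": 0.02,"hand": 0},{"dx": -0.07,"dy": 0.18,"dz": -0.23,"ax": -0.35,"ay": 1.15,"az": 0.03,"hand": 0},{"dx": -0.15,"dy": 0.36,"dz": -0.46,"ax": -0.7,"ay": 2.3,"az": 0.06,"hand": 0},{"dx": -0.22,"dy": 0.53,"dz": -0.69,"ax": -1.05,"ay": 3.5,"az": 0.1,"hand": 0},{"dx": -0.29,"dy": 0.71,"dz": -0.92,"ax": -1.38,"ay": 4.62,"az": 0.13,"hand": 0},{"dx": -0.29,"dy": 0.71,"dz": -0.92,"ax": -1.38,"ay": 4.62,"az": 0.13,"hand": 0},{"dx": -0.29,"dy": 0.71,"dz": -0.92,"ax": -1.38,"ay": 4.62,"az": 0.13,"hand": 0}])

```text
clock: 6.92
tool_pos: [0.4381, 0.0586, 0.1988]
eef_rot: [0.373, 0.926, -0.031, 0.056]
contact_force: [1.1, 0.6, -0.8]
opening: 0.084
```

Run:
```python
from h import *
s=r.get_state();print(s['q'].round(2),s['contact_force'],s['moment'],s['tool_pos'])
for n in('side','top'):
    p,d=snap(n,f'pics/{n}9.png');lidplane(n,p,d)
p=cv2.imread('pics/side9.png')[:,:,::-1];save(p,'pics/s9c.png',(200,100,320,230),5)
M2=frame(115,7.3);h=np.array([np.cos(np.radians(115)),np.sin(np.radians(115)),0])
g=np.array([.50,.17,0])+.069*h+[0,0,.048]
delta(g-.006*M2[:,2]+[0,0,.12],M2)
```

```text
[ 0.24  0.7  -0.9   2.2   1.07  0.77 -0.63] [ 1.14862129  0.56913609 -0.83028329] [ 0.07969901  0.19249275 -0.015546  ] [0.43808085 0.05855823 0.19879783]
side 218 n [0.009 0.031 0.999] tilt 1.8 c [0.4857 0.0122 0.2454] circ 0.4843 0.0122 0.0372 rms 0.0009 n_tool [-0.113  0.014 -0.994]
top 11 n [0.962 0.06  0.265] tilt 74.7 c [ 0.5012 -0.6231  0.0911] circ 0.5005 -0.6246 0.0131 rms 0.0005 n_tool [-0.683  0.705 -0.189]
d [1.65  2.469 0.178] mm 178.4664979372201
a [0.318 0.024 3.527]
```

View pics/s9c.png

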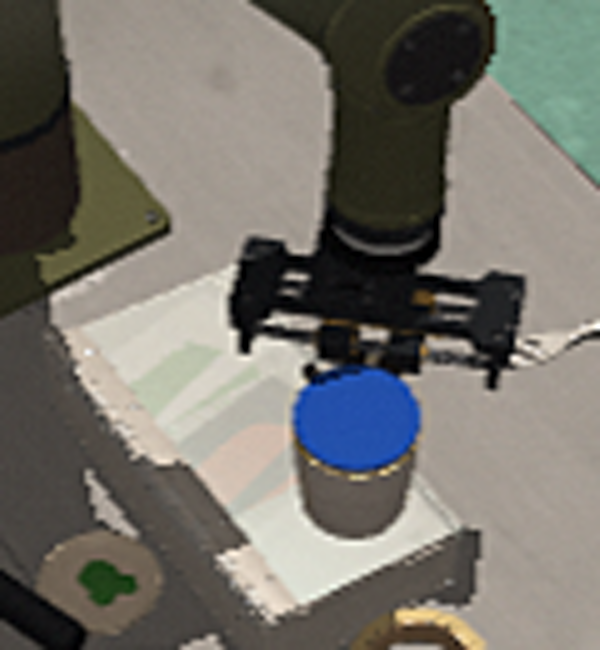

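Run:
```python
from h import *
M2=frame(108,6.5);h=np.array([np.cos(np.radians(108)),np.sin(np.radians(108)),0])
g=np.array([.50,.17,0])+.069*h+[0,0,.048]
delta(g-.006*M2[:,2]+[0,0,.12],M2)
```

```text
d [1.589 2.597 0.184] mm 183.0106186304692
a [0.434 0.163 4.687]
```

Call:
servo_tool(deltas=[{"dx": 0.12,"dy": 0.2,"dz": 0.01,"ax": 0.03,"ay": 0.01,"az": 0.35,"hand": 0},{"dx": 0.36,"dy": 0.6,"dz": 0.04,"ax": 0.1,"ay": 0.04,"az": 1.0,"hand": 0},{"dx": 0.75,"dy": 1.2,"dz": 0.08,"ax": 0.2,"ay": 0.08,"az": 2.1,"hand": 0},{"dx": 1.15,"dy": 1.85,"dz": 0.13,"ax": 0.3,"ay": 0.12,"az": 3.3,"hand": 0},{"dx": 1.45,"dy": 2.35,"dz": 0.16,"ax": 0.38,"ay": 0.15,"az": 4.2,"hand": 0},{"dx": 1.59,"dy": 2.6,"dz": 0.18,"ax": 0.43,"ay": 0.16,"az": 4.69,"hand": 0},{"dx": 1.59,"dy": 2.6,"dz": 0.18,"ax": 0.43,"ay": 0.16,"az": 4.69,"hand": 0},{"dx": 1.59,"dy": 2.6,"dz": 0.18,"ax": 0.43,"ay": 0.16,"az": 4.69,"hand": 0}])

```text
clock: 8.02
tool_pos: [0.4796, 0.2353, 0.1753]
eef_rot: [0.587, 0.807, -0.033, 0.047]
contact_force: [0.1, -0.1, -1.0]
opening: 0.083
```

Run:
```python
from h import *
s=r.get_state();print(s['q'].round(2),s['contact_force'],s['moment'],s['tool_pos'])
for n in('side','top'):
    p,d=snap(n,f'pics/{n}10.png');lidplane(n,p,d)
p=cv2.imread('pics/side10.png')[:,:,::-1];save(p,'pics/s10c.png',(250,100,380,230),5)
M2=frame(108,6.5);h=np.array([np.cos(np.radians(108)),np.sin(np.radians(108)),0])
g=np.array([.50,.17,0])+.069*h+[0,0,.048]
delta(g-.006*M2[:,2]+[0,0,.12],M2)
```

```text
[-0.15  0.82 -0.79  1.89  0.89  0.89 -1.13] [ 0.05789789 -0.06579354 -0.99691848] [0.13155872 0.17398723 0.02909143] [0.47964151 0.23530833 0.17533891]
side 198 n [-0.007 -0.05   0.999] tilt 2.9 c [0.4993 0.1705 0.2209] circ 0.4985 0.1708 0.037 rms 0.0008 n_tool [-0.159 -0.02  -0.987]
top 12 n [0.998 0.046 0.046] tilt 87.3 c [ 0.5014 -0.6251  0.0899] circ 0.5006 -0.6262 0.0137 rms 0.0005 n_tool [-0.266  0.964 -0.014]
d [ 0.031 -0.02   0.025] mm 2.7058901176247048
a [ 0.024  0.006 -0.025]
```

View pics/s10c.png

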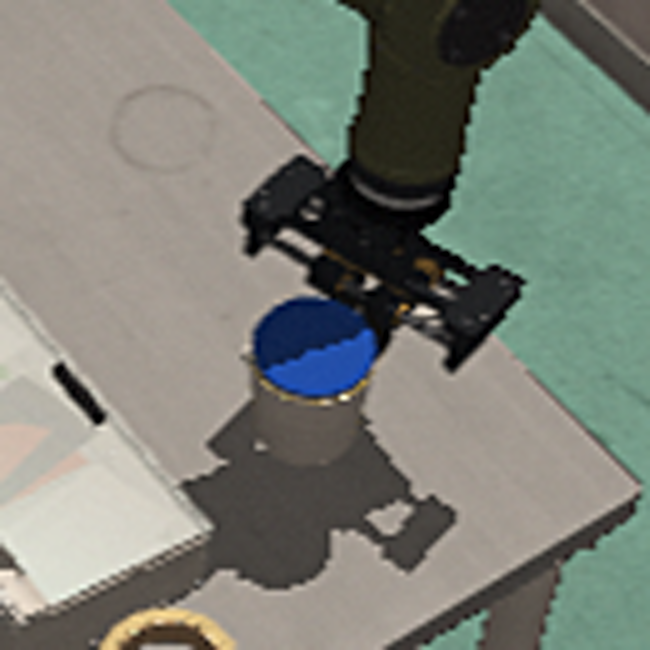

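Call:
servo_tool(deltas=[{"dx": 0.05,"dy": 0,"dz": 0.4,"ax": 0,"ay": 0,"az": 0,"hand": 0},{"dx": 0.1,"dy": 0,"dz": 0.9,"ax": 0,"ay": 0,"az": 0,"hand": 0},{"dx": 0.16,"dy": 0,"dz": 1.4,"ax": 0,"ay": 0,"az": 0,"hand": 0},{"dx": 0.2,"dy": 0,"dz": 1.75,"ax": 0,"ay": 0,"az": 0,"hand": 0},{"dx": 0.21,"dy": 0,"dz": 1.88,"ax": 0,"ay": 0,"az": 0,"hand": 0},{"dx": 0.22,"dy": 0,"dz": 1.94,"ax": 0,"ay": 0,"az": 0,"hand": 0},{"dx": 0.22,"dy": 0,"dz": 1.96,"ax": 0,"ay": 0,"az": 0,"hand": 0},{"dx": 0.22,"dy": 0,"dz": 1.98,"ax": 0,"ay": 0,"az": 0,"hand": 0}])

```text
clock: 9.12
tool_pos: [0.4814, 0.2365, 0.057]
eef_rot: [0.588, 0.807, -0.031, 0.047]
contact_force: [-0.0, -0.0, -1.3]
opening: 0.08
```

Run:
```python
from h import *
s=r.get_state();print(s['q'].round(2),s['contact_force'],s['moment'],s['tool_pos'])
p,d=snap('side',f'pics/side11.png');lidplane('side',p,d)
```

```text
[-0.23  1.   -0.64  1.94  1.14  0.72 -1.35] [-0.03068836 -0.00787385 -1.32955078] [0.14968366 0.12294322 0.00577113] [0.48140178 0.2365388  0.05697205]
side 169 n [-0.025 -0.01   1.   ] tilt 1.5 c [0.5017 0.1713 0.1027] circ 0.5012 0.1706 0.0366 rms 0.0008 n_tool [-0.114 -0.022 -0.993]
```

Call:
servo_tool(deltas=[{"dx": 0,"dy": 0,"dz": 0.03,"ax": 0,"ay": 0,"az": 0,"hand": 0},{"dx": 0,"dy": 0,"dz": 0.05,"ax": 0,"ay": 0,"az": 0,"hand": 0},{"dx": 0,"dy": 0,"dz": 0.06,"ax": 0,"ay": 0,"az": 0,"hand": 0},{"dx": 0,"dy": 0,"dz": 0.06,"ax": 0,"ay": 0,"az": 0,"hand": 0}])

```text
clock: 9.68
tool_pos: [0.4811, 0.236, 0.0527]
eef_rot: [0.588, 0.807, -0.032, 0.046]
contact_force: [1.0, -0.5, -1.9]
opening: 0.081
```

Run:
```python
from h import *
s=r.get_state();print(s['contact_force'],s['moment'],s['tool_pos'])
p,d=snap('side',f'pics/side12.png');lidplane('side',p,d)
```

```text
[ 1.00759952 -0.53717504 -1.86586227] [0.18512375 0.09409576 0.00043567] [0.48112884 0.23599352 0.05272669]
side 148 n [-0.002  0.007  1.   ] tilt 0.4 c [0.5015 0.1711 0.0989] circ 0.5035 0.1726 0.0378 rms 0.0008 n_tool [-0.105  0.004 -0.994]
```

Call:
servo_tool(deltas=[{"dx": 0,"dy": 0,"dz": 0.01,"ax": 0,"ay": 0,"az": 0,"hand": 10},{"dx": 0,"dy": 0,"dz": 0.01,"ax": 0,"ay": 0,"az": 0,"hand": 20},{"dx": 0,"dy": 0,"dz": 0.01,"ax": 0,"ay": 0,"az": 0,"hand": 40},{"dx": 0,"dy": 0,"dz": 0.01,"ax": 0,"ay": 0,"az": 0,"hand": 50},{"dx": 0,"dy": 0,"dz": 0.01,"ax": 0,"ay": 0,"az": 0,"hand": 50}])

```text
clock: 10.35
tool_pos: [0.4812, 0.2359, 0.0522]
eef_rot: [0.588, 0.807, -0.032, 0.047]
contact_force: [-0.1, 0.6, 0.2]
opening: 0.543
```

Run:
```python
from h import *
s=r.get_state();print(s['contact_force'],s['opening'],s['tool_pos'])
p,d=snap('side',f'pics/side13.png');lidplane('side',p,d);save(p,'pics/s13c.png',(270,130,370,220),7)
```

```text
[-0.12187963  0.56568687  0.19532627] 0.5427993998921903 [0.48120829 0.23590537 0.05221184]
side 139 n [-0.021  0.023  1.   ] tilt 1.8 c [0.4998 0.1732 0.0946] circ 0.5 0.1734 0.0361 rms 0.0008 n_tool [-0.084 -0.009 -0.996]
```

View pics/s13c.png

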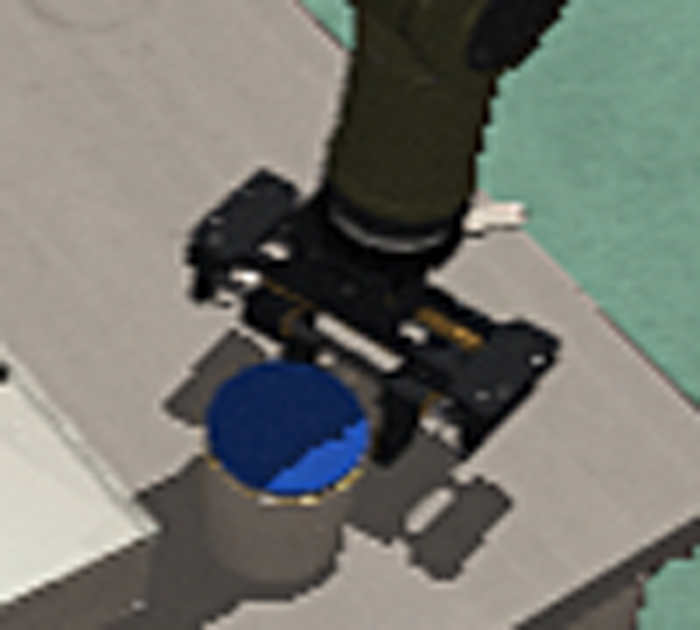

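Call:
servo_tool(deltas=[{"dx": -0.1,"dy": 0,"dz": -0.2,"ax": 0,"ay": 0,"az": 0,"hand": 50},{"dx": -0.25,"dy": 0,"dz": -0.7,"ax": 0,"ay": 0,"az": 0,"hand": 50},{"dx": 0.2,"dy": 0,"dz": -1.4,"ax": 0,"ay": -2,"az": 0,"hand": 50},{"dx": 1.0,"dy": 0,"dz": -2.0,"ax": 0,"ay": -4,"az": 0,"hand": 50},{"dx": 1.2,"dy": 0,"dz": -2.2,"ax": 0,"ay": -5,"az": 0,"hand": 50},{"dx": 1.2,"dy": 0,"dz": -2.2,"ax": 0,"ay": -5,"az": 0,"hand": 50}])

```text
clock: 11.15
tool_pos: [0.4517, 0.3225, 0.1754]
eef_rot: [0.557, 0.77, -0.181, 0.253]
contact_force: [0.3, -0.3, -0.5]
opening: 0.567
```

Run:
```python
from h import *
s=r.get_state();print(s['q'].round(2),s['contact_force'],s['opening'],s['tool_pos'])
for n in('side','top'):
    p,d=snap(n,f'pics/{n}14.png');lidplane(n,p,d);np.savez(f'{n}14.npz',p=p,d=d)
    save(p,f'pics/{n}14c.png',(270,130,370,220) if n=='side' else (140,150,240,230),7)
    z=np.load(n+'0.npz');lidplane(n,z['p'],z['d'])
```

```text
[-0.66  0.94 -0.57  1.65  0.88  1.37 -1.34] [ 0.33116826 -0.27798586 -0.48124423] 0.5670193305216702 [0.45170839 0.32254897 0.1753714 ]
side 157 n [-0.026  0.03   0.999] tilt 2.3 c [0.5028 0.172  0.0945] circ 0.5019 0.1726 0.0365 rms 0.0009 n_tool [-0.563 -0.012 -0.827]
side 159 n [-0.012  0.007  1.   ] tilt 0.8 c [0.4892 0.1746 0.0985] circ 0.4879 0.1758 0.0362 rms 0.0008 n_tool [-0.584 -0.006 -0.812]
top 404 n [ 0.006 -0.008  1.   ] tilt 0.6 c [0.5031 0.1736 0.0939] circ 0.5041 0.1734 0.0375 rms 0.0009 n_tool [-0.602  0.007 -0.798]
top 377 n [0.009 0.011 1.   ] tilt 0.8 c [0.4897 0.175  0.0977] circ 0.4901 0.1759 0.0372 rms 0.0008 n_tool [-0.588  0.015 -0.809]
```

View pics/side14c.png

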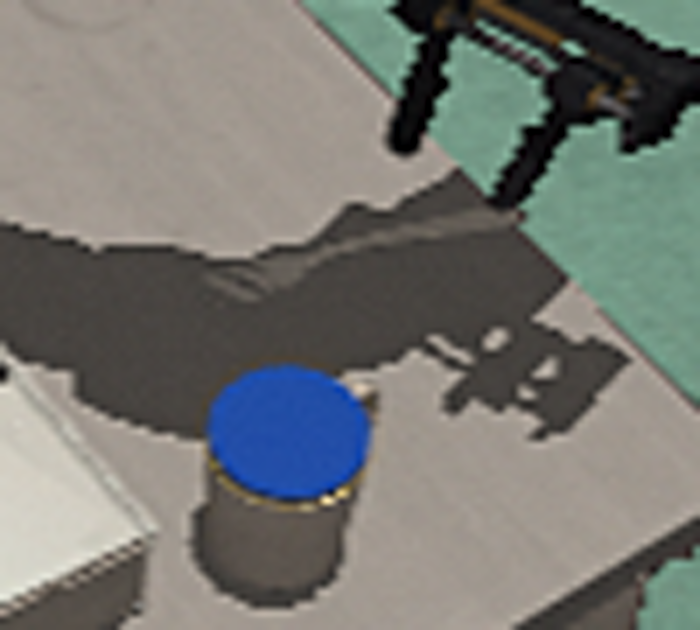

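View pics/top14c.png

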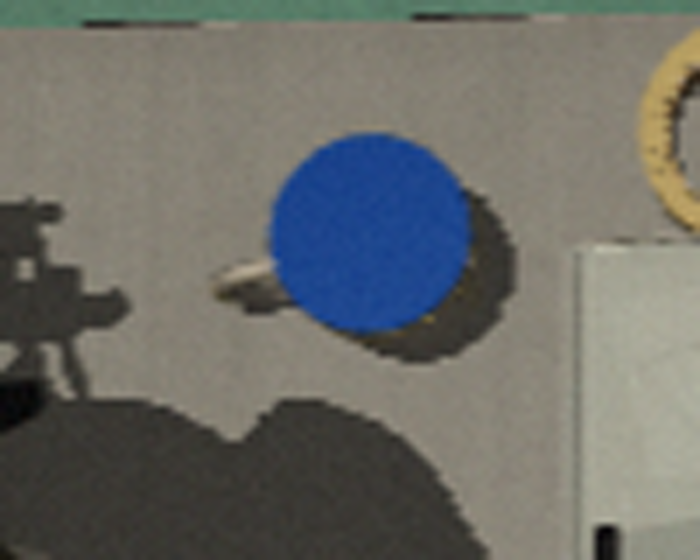

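Run:
```python
from h import *
for n in('top','side'):
    for f,c in(('0',(.4904,.1764)),('14',(.5035,.1733))):
        z=np.load(n+f+'.npz');C=cloud(n,z['d']);ok=z['d']>0
        dd=np.linalg.norm(C[...,:2]-np.array(c),axis=-1)
        l=C[ok&(dd<.035)&(C[...,2]>.085)&(C[...,2]<.11)]
        t=C[ok&(dd>.06)&(dd<.11)&(abs(C[...,2])<.012)&(C[...,0]>.43)&(C[...,0]<.57)]
        P=np.c_[t[:,:2]-c,np.ones(len(t))];k=np.linalg.lstsq(P,t[:,2],rcond=None)[0]
        print(n,f,'lid',l[:,2].mean().round(5),len(l),'table',k[2].round(5),np.median(t[:,2]).round(5),len(t),'diff',(l[:,2].mean()-k[2]).round(5))
```

```text
top 0 lid 0.09798 469 table 0.00015 9e-05 1423 diff 0.09783
top 14 lid 0.09411 460 table 0.0001 0.00015 1420 diff 0.09401
side 0 lid 0.09857 252 table 0.00037 0.00048 735 diff 0.0982
side 14 lid 0.09452 250 table 0.00065 0.00055 657 diff 0.09386
```

Run:
```python
from h import *
z=np.load('top14.npz');print(lidpos(z['p'],z['d'],.08))
C=cloud('top',z['d']);c=np.array([.5036,.1733]);ok=z['d']>0
dd=np.linalg.norm(C[...,:2]-c,axis=-1)
h=ok&(dd>.05)&(dd<.08)&(C[...,2]>.03)&(C[...,2]<.09)&(C[...,1]>.19)
q=C[h];a=np.degrees(np.arctan2(q[:,1]-c[1],q[:,0]-c[0]));print('handle az',np.median(a),a.min(),a.max(),len(q))
# hub in press frame
z=np.load('top0.npz')
Y=np.array([-X[1],X[0],0])
for n in('top','side'):
    z=np.load(n+'0.npz');C=cloud(n,z['d'])-np.array([.4688,-.3881,0]);px=C@X;py=C@Y;pz=C[...,2]
    m=(z['d']>0)&(py>.037)&(py<.16)&(px>-.135)&(px<.06)&(pz>.2)
    for lo in np.arange(-.135,.06,.02):
        k=m&(px>=lo)&(px<lo+.02)
        if k.any():print(n,lo.round(3),'y',py[k].min().round(3),py[k].max().round(3),'z',pz[k].min().round(3),pz[k].max().round(3))
M3=frame(18,0);P=np.array([.5036,.1733,.1105+.1]);delta(P,M3)
```

```text
(0.5043286085128784, 0.1736638844013214, 0.041283220052719116, np.float64(0.09405224750292285), array([-0.34173293,  0.14970856]))
handle az 102.33721392053313 97.54255869246161 105.25266096371429 35
top -0.135 y 0.072 0.141 z 0.307 0.322
top -0.115 y 0.055 0.141 z 0.305 0.326
top -0.095 y 0.055 0.069 z 0.294 0.309
top -0.075 y 0.056 0.068 z 0.276 0.297
top -0.055 y 0.056 0.069 z 0.262 0.283
top -0.035 y 0.055 0.069 z 0.233 0.269
top -0.015 y 0.038 0.07 z 0.226 0.256
top 0.005 y 0.039 0.069 z 0.233 0.252
side -0.135 y 0.08 0.14 z 0.311 0.32
side -0.115 y 0.054 0.142 z 0.297 0.327
side -0.095 y 0.053 0.139 z 0.29 0.321
side -0.075 y 0.054 0.07 z 0.277 0.299
side -0.055 y 0.037 0.071 z 0.227 0.286
side -0.035 y 0.037 0.07 z 0.245 0.271
side -0.015 y 0.037 0.071 z 0.222 0.26
side 0.005 y 0.038 0.07 z 0.218 0.256
side 0.025 y 0.037 0.037 z 0.209 0.267
d [-2.381  0.047  1.033] mm 155.74792202046564
a [ 4.774  4.736 14.409]
```

Run:
```python
from h import *
M3=frame(12,0);P=np.array([.504,.1735,.1105+.11]);delta(P,M3)
```

```text
d [-2.479  0.055  0.898] mm 158.24165535250233
a [ 5.087  4.545 15.365]
```

Call:
servo_tool(deltas=[{"dx": -0.6,"dy": 0,"dz": -0.4,"ax": 0.3,"ay": 0.3,"az": 1.0,"hand": 88},{"dx": -1.2,"dy": 0,"dz": -0.4,"ax": 0.9,"ay": 0.8,"az": 2.7,"hand": 88},{"dx": -1.6,"dy": 0,"dz": 0,"ax": 1.45,"ay": 1.3,"az": 4.4,"hand": 88},{"dx": -2.0,"dy": 0.05,"dz": 0.3,"ax": 2.0,"ay": 1.8,"az": 6.1,"hand": 88},{"dx": -2.2,"dy": 0.05,"dz": 0.6,"ax": 2.55,"ay": 2.3,"az": 7.8,"hand": 88},{"dx": -2.48,"dy": 0.05,"dz": 0.9,"ax": 3.1,"ay": 2.8,"az": 9.4,"hand": 88},{"dx": -2.48,"dy": 0.05,"dz": 0.9,"ax": 3.65,"ay": 3.25,"az": 11.0,"hand": 88},{"dx": -2.48,"dy": 0.05,"dz": 0.9,"ax": 4.2,"ay": 3.75,"az": 12.7,"hand": 88},{"dx": -2.48,"dy": 0.05,"dz": 0.9,"ax": 4.75,"ay": 4.25,"az": 14.4,"hand": 88},{"dx": -2.48,"dy": 0.05,"dz": 0.9,"ax": 5.09,"ay": 4.55,"az": 15.37,"hand": 88}])

```text
clock: 12.5
tool_pos: [0.5038, 0.1701, 0.2205]
eef_rot: [0.995, 0.099, 0.001, -0.001]
contact_force: [-0.3, 1.3, -0.2]
opening: 1.002
```

Run:
```python
from h import *
s=r.get_state();print(s['q'].round(2),s['contact_force'])
M3=frame(12,0);delta(np.array([.504,.1735,.1105+.11]),M3);
```

```text
[-0.15  0.65 -0.42  1.89  0.4   0.68 -2.19] [-0.30985542  1.30211213 -0.16035714]
d [ 0.014 -0.055 -0.   ] mm 3.40515284641426
a [-0.011 -0.016 -0.106]
```

Call:
servo_tool(deltas=[{"dx": 0,"dy": 0,"dz": 0,"ax": 0,"ay": 0,"az": 0,"hand": 88},{"dx": 0,"dy": 0,"dz": 0,"ax": 0,"ay": 0,"az": 0,"hand": 88}])

```text
clock: 12.75
tool_pos: [0.5037, 0.1731, 0.2204]
eef_rot: [0.995, 0.105, 0.0, -0.0]
contact_force: [-0.7, 0.1, -0.4]
opening: 0.995
```

Run:
```python
from h import *
M3=frame(12,0);delta(np.array([.504,.1735,.1105+.11]),M3);
```

```text
d [ 0.006 -0.006 -0.002] mm 0.48523515045194937
a [-0.002 -0.003  0.001]
```

Centred over the lid. Descend to just above it and check.

Call:
servo_tool(deltas=[{"dx": 0,"dy": 0,"dz": 0.5,"ax": 0,"ay": 0,"az": 0,"hand": 88},{"dx": 0,"dy": 0,"dz": 1.0,"ax": 0,"ay": 0,"az": 0,"hand": 88},{"dx": 0,"dy": 0,"dz": 1.4,"ax": 0,"ay": 0,"az": 0,"hand": 88},{"dx": 0,"dy": 0,"dz": 1.55,"ax": 0,"ay": 0,"az": 0,"hand": 88},{"dx": 0,"dy": 0,"dz": 1.55,"ax": 0,"ay": 0,"az": 0,"hand": 88}])

```text
clock: 13.38
tool_pos: [0.5035, 0.1747, 0.127]
eef_rot: [0.994, 0.105, -0.0, -0.0]
contact_force: [0.0, -0.0, -0.1]
opening: 0.998
```

Run:
```python
from h import *
s=r.get_state();print(s['tool_pos'],s['contact_force'])
p,d=snap('side','pics/s15.png',(270,130,370,220),7)
p,d=snap('top','pics/t15.png',(140,150,240,230),7)
for n in('side','top'):
    M0=R.from_quat(s['eef_rot']).as_matrix()
    print(n,proj(n,s['tool_pos']+M0@np.array([0,0.0,.025])),proj(n,s['tool_pos']+M0@np.array([0,0.044,.025])),proj(n,s['tool_pos']+M0@np.array([0,-0.044,.025])))
```

```text
[0.50350423 0.17470817 0.12700708] [ 0.04112805 -0.04723976 -0.07556272]
side [[311.26068847 189.94252321]] [[303.0202623  197.27277591]] [[319.33314165 182.76169051]]
top [[191.56994503 182.44114045]] [[206.74665145 178.94723159]] [[176.37235814 185.93985631]]
```

View pics/s15.png

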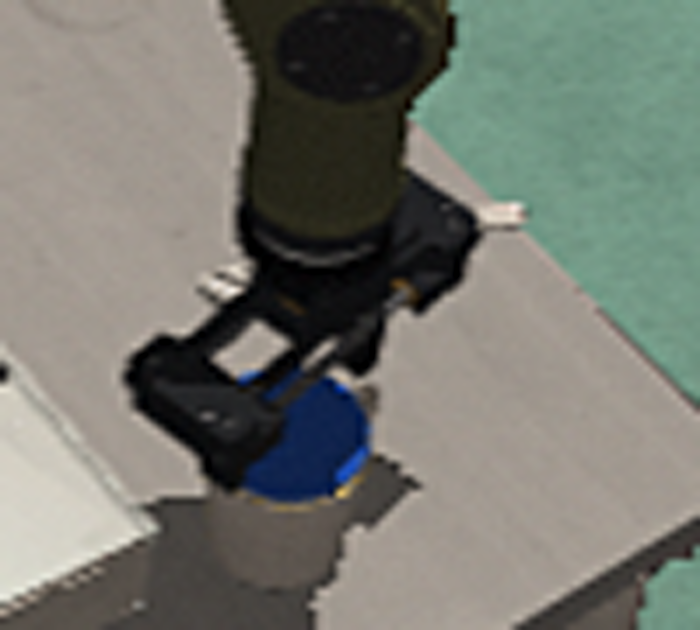

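View pics/t15.png

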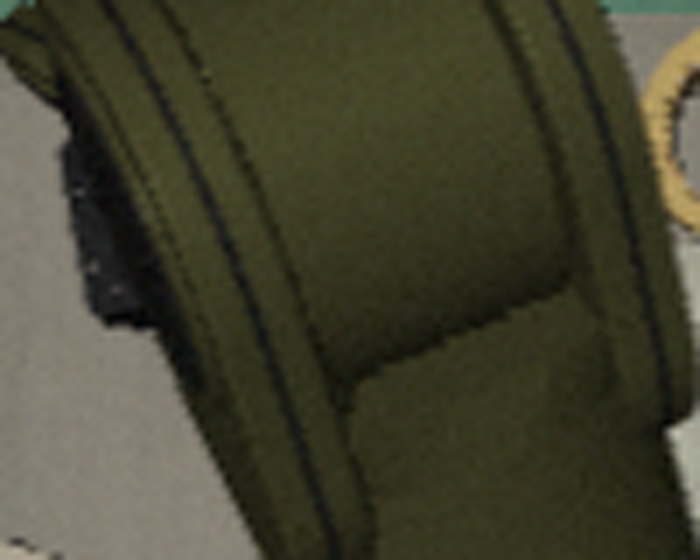

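Call:
servo_tool(deltas=[{"dx": 0,"dy": 0.02,"dz": 0,"ax": 0,"ay": 0,"az": 0,"hand": 88},{"dx": 0,"dy": 0.02,"dz": 0.05,"ax": 0,"ay": 0,"az": 0,"hand": 88},{"dx": 0,"dy": 0.02,"dz": 0.1,"ax": 0,"ay": 0,"az": 0,"hand": 88},{"dx": 0,"dy": 0.02,"dz": 0.13,"ax": 0,"ay": 0,"az": 0,"hand": 88},{"dx": 0,"dy": 0.02,"dz": 0.15,"ax": 0,"ay": 0,"az": 0,"hand": 88}])

```text
clock: 14.1
tool_pos: [0.5037, 0.1733, 0.118]
eef_rot: [0.995, 0.105, 0.0, -0.0]
contact_force: [-0.6, 0.6, 0.7]
opening: 0.997
```

Call:
servo_tool(deltas=[{"dx": 0,"dy": 0,"dz": 0.04,"ax": 0,"ay": 0,"az": 0,"hand": 88},{"dx": 0,"dy": 0,"dz": 0.08,"ax": 0,"ay": 0,"az": 0,"hand": 88},{"dx": 0,"dy": 0,"dz": 0.12,"ax": 0,"ay": 0,"az": 0,"hand": 88},{"dx": 0,"dy": 0,"dz": 0.12,"ax": 0,"ay": 0,"az": 0,"hand": 88}])

```text
clock: 14.6
tool_pos: [0.5037, 0.1732, 0.1108]
eef_rot: [0.995, 0.105, 0.0, -0.0]
contact_force: [0.4, 0.5, 0.8]
opening: 0.999
```

Call:
servo_tool(deltas=[{"dx": 0,"dy": 0,"dz": 0,"ax": 0,"ay": 0,"az": 0,"hand": 84},{"dx": 0,"dy": 0,"dz": 0,"ax": 0,"ay": 0,"az": 0,"hand": 80},{"dx": 0,"dy": 0,"dz": 0,"ax": 0,"ay": 0,"az": 0,"hand": 75},{"dx": 0,"dy": 0,"dz": 0,"ax": 0,"ay": 0,"az": 0,"hand": 70},{"dx": 0,"dy": 0,"dz": 0,"ax": 0,"ay": 0,"az": 0,"hand": 70}], newtons=60)

```text
clock: 15.22
tool_pos: [0.5039, 0.1737, 0.1112]
eef_rot: [0.995, 0.105, 0.0, -0.001]
contact_force: [-0.2, 2.2, 0.6]
opening: 0.921
```

Run:
```python
from h import *
s=r.get_state();print(s['tool_pos'],s['contact_force'],s['opening']*88.1)
p,d=snap('side','pics/s16.png',(270,130,370,220),7)
```

```text
[0.50387232 0.1737404  0.11116945] [-0.21205755  2.16981879  0.57133923] 81.13245949210543
```

View pics/s16.png

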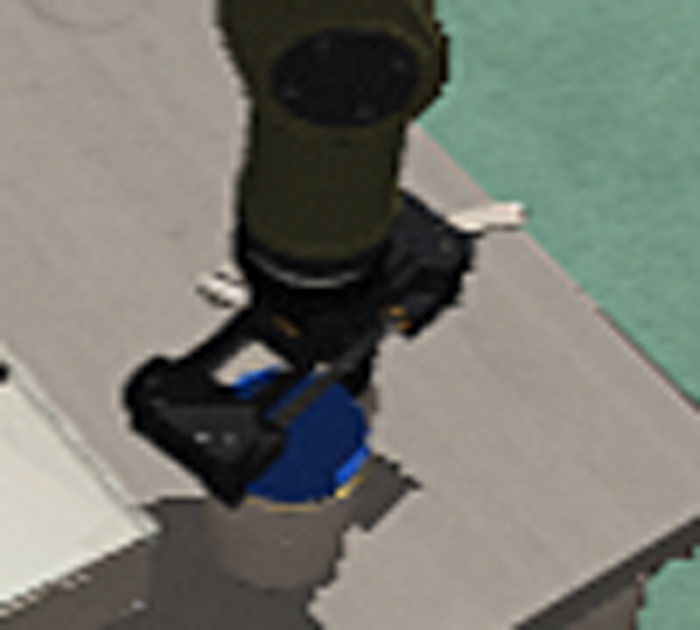

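Call:
servo_tool(deltas=[{"dx": 0,"dy": 0,"dz": -0.1,"ax": 0,"ay": 0,"az": 0,"hand": 70},{"dx": 0,"dy": 0,"dz": -0.4,"ax": 0,"ay": 0,"az": 0,"hand": 70},{"dx": 0,"dy": 0,"dz": -0.9,"ax": 0,"ay": 0,"az": 0,"hand": 70},{"dx": 0,"dy": 0,"dz": -1.4,"ax": 0,"ay": 0,"az": 0,"hand": 70},{"dx": 0,"dy": 0,"dz": -1.8,"ax": 0,"ay": 0,"az": 0,"hand": 70},{"dx": 0,"dy": 0,"dz": -2.0,"ax": 0,"ay": 0,"az": 0,"hand": 70}])

```text
clock: 16.02
tool_pos: [0.504, 0.1724, 0.2322]
eef_rot: [0.995, 0.104, 0.001, -0.0]
contact_force: [-0.7, -0.5, -1.3]
opening: 0.915
```

Run:
```python
from h import *
s=r.get_state();print(s['q'].round(2),s['tool_pos'],s['contact_force'],s['moment'],s['opening']*88.1)
p,d=snap('side','pics/s17.png',(270,80,390,220),5)
```

```text
[-0.15  0.64 -0.44  1.87  0.4   0.72 -2.18] [0.504008   0.17243835 0.23215487] [-0.66070726 -0.47865766 -1.33779472] [-0.04471827  0.15526724 -0.01415665] 80.65470417708859
```

View pics/s17.png

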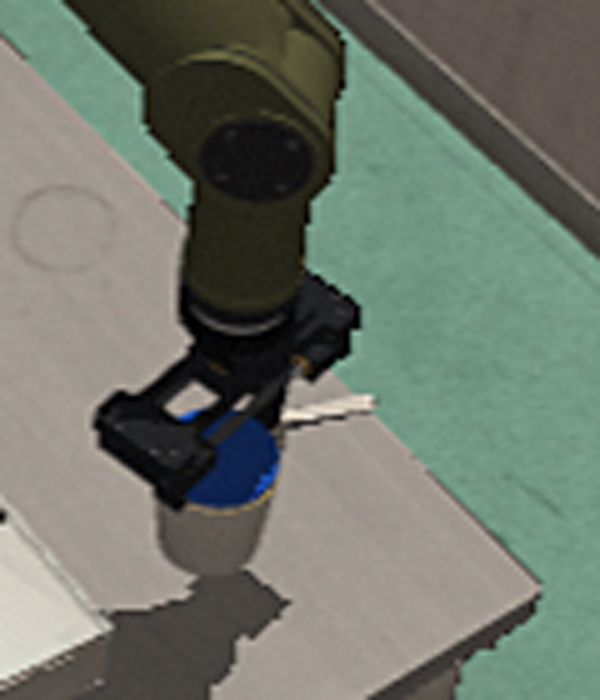

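Run:
```python
from h import *
delta([.504,.1735,.47],frame(12,0)); delta([.5906,-.3581,.47],frame(18.4,0))
```

```text
d [ 0.007 -0.015 -3.951] mm 237.08143539294602
a [-0.005 -0.027 -0.009]
d [-0.414  8.952 -3.957] mm 587.7847452256927
a [-0.003 -0.028 -1.076]
```

Call:
servo_tool(deltas=[{"dx": 0,"dy": 0,"dz": -0.3,"ax": 0,"ay": 0,"az": 0,"hand": 70},{"dx": 0,"dy": 0,"dz": -0.8,"ax": 0,"ay": 0,"az": 0,"hand": 70},{"dx": 0,"dy": 0,"dz": -1.4,"ax": 0,"ay": 0,"az": 0,"hand": 70},{"dx": 0,"dy": 0,"dz": -2.0,"ax": 0,"ay": 0,"az": 0,"hand": 70},{"dx": 0,"dy": 0,"dz": -2.6,"ax": 0,"ay": 0,"az": 0,"hand": 70},{"dx": 0,"dy": 0,"dz": -3.2,"ax": 0,"ay": 0,"az": 0,"hand": 70},{"dx": 0,"dy": 0,"dz": -3.7,"ax": 0,"ay": 0,"az": 0,"hand": 70},{"dx": 0,"dy": 0,"dz": -3.95,"ax": 0,"ay": 0,"az": 0,"hand": 70}])

```text
clock: 17.08
tool_pos: [0.5038, 0.1727, 0.4686]
eef_rot: [0.995, 0.104, 0.0, -0.0]
contact_force: [0.7, -0.1, -1.9]
opening: 0.915
```

Run:
```python
from h import *
s=r.get_state();print(s['q'].round(2),s['tool_pos'],s['contact_force'])
delta([.5906,-.3581,.47],frame(18.4,0))
```

```text
[-0.08  0.4  -0.54  1.49  0.21  1.3  -2.  ] [0.50377841 0.17268179 0.46862816] [ 0.68581328 -0.07152487 -1.93745086]
d [-0.419  8.954 -0.027] mm 537.837504154613
a [-0.004 -0.008 -1.072]
```

Call:
servo_tool(deltas=[{"dx": 0,"dy": 0.2,"dz": 0,"ax": 0,"ay": 0,"az": 0,"hand": 70},{"dx": -0.03,"dy": 0.7,"dz": 0,"ax": 0,"ay": 0,"az": -0.1,"hand": 70},{"dx": -0.06,"dy": 1.3,"dz": 0,"ax": 0,"ay": 0,"az": -0.15,"hand": 70},{"dx": -0.09,"dy": 1.9,"dz": 0,"ax": 0,"ay": 0,"az": -0.2,"hand": 70},{"dx": -0.12,"dy": 2.6,"dz": 0,"ax": 0,"ay": 0,"az": -0.3,"hand": 70},{"dx": -0.15,"dy": 3.3,"dz": 0,"ax": 0,"ay": 0,"az": -0.4,"hand": 70},{"dx": -0.18,"dy": 4.0,"dz": 0,"ax": 0,"ay": 0,"az": -0.5,"hand": 70},{"dx": -0.2,"dy": 4.5,"dz": 0,"ax": 0,"ay": 0,"az": -0.55,"hand": 70},{"dx": -0.21,"dy": 4.8,"dz": 0,"ax": 0,"ay": 0,"az": -0.58,"hand": 70}])

```text
clock: 18.2
tool_pos: [0.5504, -0.1144, 0.4659]
eef_rot: [0.991, 0.133, -0.002, -0.0]
contact_force: [-0.3, 0.5, -1.7]
opening: 0.917
```

Run:
```python
from h import *
s=r.get_state();print(s['q'].round(2),s['tool_pos'],s['contact_force'],s['opening']*88.1)
delta([.5906,-.3581,.47],frame(18.4,0))
```

```text
[ 0.41  0.45 -0.49  1.41  0.21  1.33 -1.39] [ 0.55038871 -0.11442193  0.46585355] [-0.32090221  0.45088264 -1.71143492] 80.79118827214083
d [-0.425  4.094 -0.072] mm 247.00838194441755
a [-0.011  0.03  -0.518]
```

Call:
servo_tool(deltas=[{"dx": -0.02,"dy": 0.2,"dz": -0.02,"ax": 0,"ay": 0,"az": 0,"hand": 70},{"dx": -0.07,"dy": 0.7,"dz": -0.03,"ax": 0,"ay": 0,"az": -0.1,"hand": 70},{"dx": -0.14,"dy": 1.3,"dz": -0.05,"ax": 0,"ay": 0,"az": -0.2,"hand": 70},{"dx": -0.21,"dy": 2.0,"dz": -0.07,"ax": 0,"ay": 0,"az": -0.3,"hand": 70},{"dx": -0.29,"dy": 2.7,"dz": -0.07,"ax": 0,"ay": 0,"az": -0.4,"hand": 70},{"dx": -0.36,"dy": 3.4,"dz": -0.07,"ax": 0,"ay": 0,"az": -0.5,"hand": 70},{"dx": -0.41,"dy": 3.85,"dz": -0.07,"ax": 0,"ay": 0,"az": -0.52,"hand": 70},{"dx": -0.43,"dy": 4.09,"dz": -0.07,"ax": 0,"ay": 0,"az": -0.52,"hand": 70},{"dx": -0.43,"dy": 4.09,"dz": -0.07,"ax": 0,"ay": 0,"az": -0.52,"hand": 70}])

```text
clock: 19.32
tool_pos: [0.5919, -0.3551, 0.4708]
eef_rot: [0.987, 0.161, -0.0, -0.001]
contact_force: [-0.3, -0.1, -2.4]
opening: 0.916
```

Run:
```python
from h import *
s=r.get_state();print(s['q'].round(2),s['tool_pos'],s['contact_force'],s['opening']*88.1)
delta([.5906,-.3581,.47],frame(18.4,0))
p,d=snap('side','pics/s18.png',(60,100,300,300),3)
p,d=snap('top','pics/t18.png',(310,60,510,230),4)
```

```text
[ 0.65  0.68 -0.45  0.96  0.27  1.56 -0.95] [ 0.5919301  -0.35505631  0.4708022 ] [-0.32484178 -0.10676379 -2.37391923] 80.73822732525134
d [-0.037  0.041  0.013] mm 3.41711977547358
a [-0.017 -0.001  0.029]
```

View pics/s18.png

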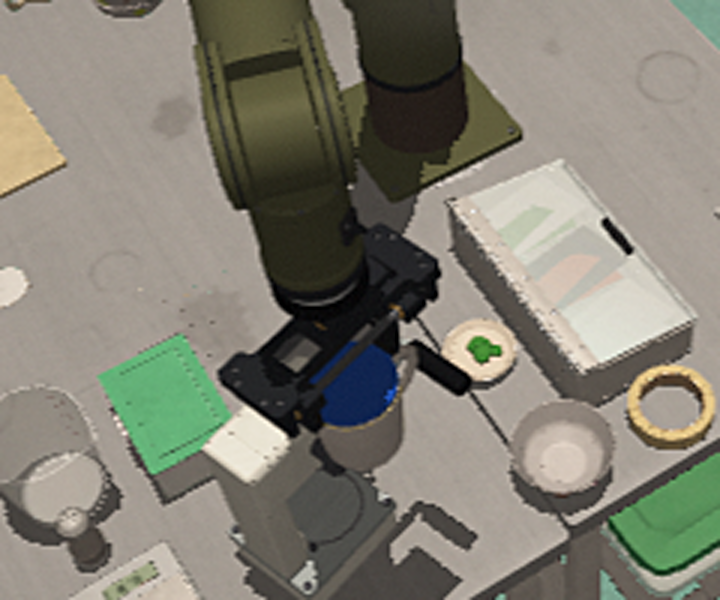

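View pics/t18.png

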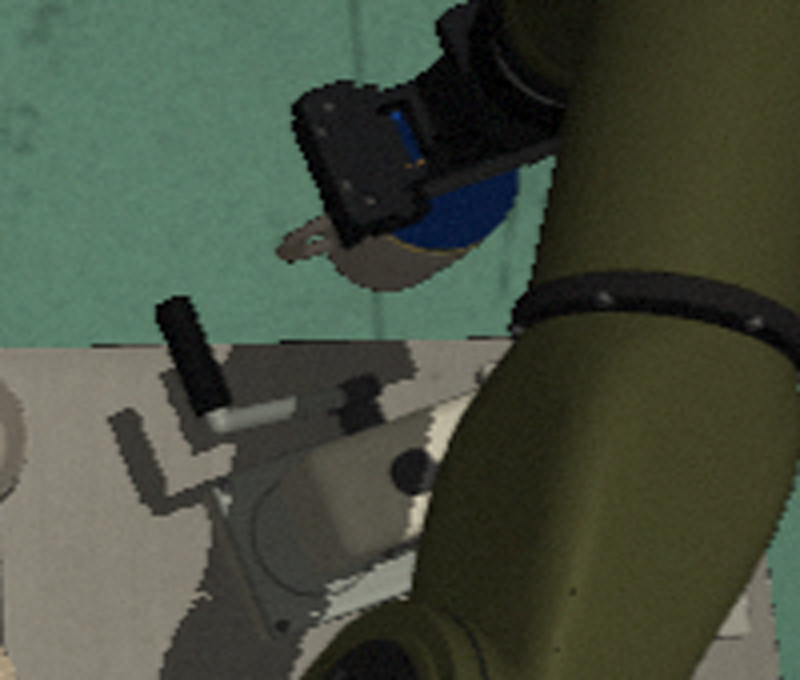

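Call:
servo_tool(deltas=[{"dx": -0.03,"dy": 0.03,"dz": 0.3,"ax": 0,"ay": 0,"az": 0,"hand": 70},{"dx": -0.03,"dy": 0.03,"dz": 0.8,"ax": 0,"ay": 0,"az": 0,"hand": 70},{"dx": -0.03,"dy": 0.03,"dz": 1.3,"ax": 0,"ay": 0,"az": 0,"hand": 70},{"dx": -0.03,"dy": 0.03,"dz": 1.8,"ax": 0,"ay": 0,"az": 0,"hand": 70},{"dx": -0.03,"dy": 0.03,"dz": 2.2,"ax": 0,"ay": 0,"az": 0,"hand": 70},{"dx": -0.03,"dy": 0.03,"dz": 2.5,"ax": 0,"ay": 0,"az": 0,"hand": 70},{"dx": -0.03,"dy": 0.03,"dz": 2.58,"ax": 0,"ay": 0,"az": 0,"hand": 70},{"dx": -0.03,"dy": 0.03,"dz": 2.58,"ax": 0,"ay": 0,"az": 0,"hand": 70}])

```text
clock: 20.42
tool_pos: [0.5911, -0.3562, 0.3175]
eef_rot: [0.987, 0.162, 0.001, -0.0]
contact_force: [0.5, 0.1, -1.2]
opening: 0.918
```

Run:
```python
from h import *
s=r.get_state();print(s['q'].round(2),s['tool_pos'],s['contact_force'],s['opening']*88.1)
o=np.array([.4688,-.3881,0]);Y=np.array([-X[1],X[0],0])
print('press xy',(s['tool_pos']-o)@X,(s['tool_pos']-o)@Y)
delta(o-.0295*X+.125*Y+[0,0,.316],frame(18.4,0))
p,d=snap('side','pics/s19.png',(120,150,270,280),5)
p,d=snap('top','pics/t19.png',(310,90,460,230),5)
```

```text
[ 0.68  0.76 -0.44  1.27  0.32  1.19 -1.02] [ 0.59105016 -0.3561849   0.3175041 ] [ 0.52002774  0.10133377 -1.24762129] 80.87900318295884
press xy 0.008304673951942279 0.12607421160413196
d [-0.015 -0.63   0.026] mm 37.849829767036006
a [-0.007 -0.012  0.042]
```

View pics/s19.png

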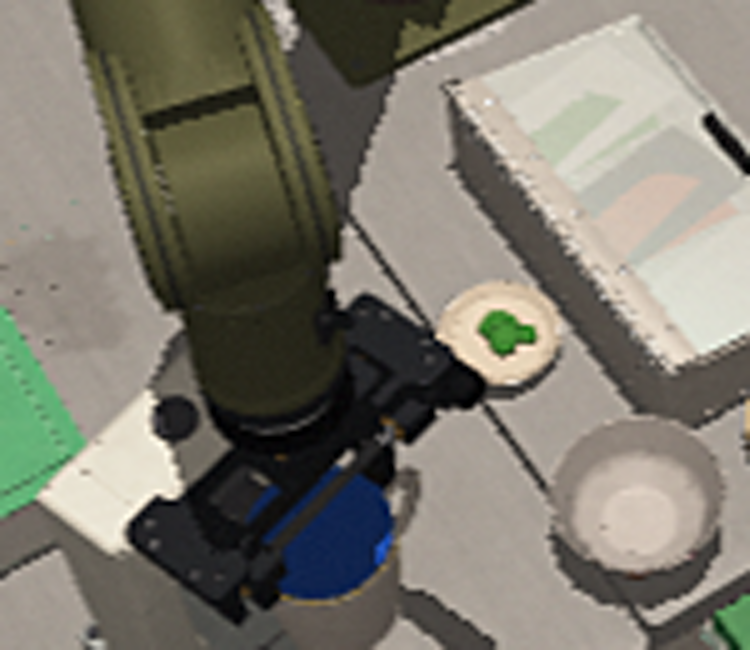

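View pics/t19.png

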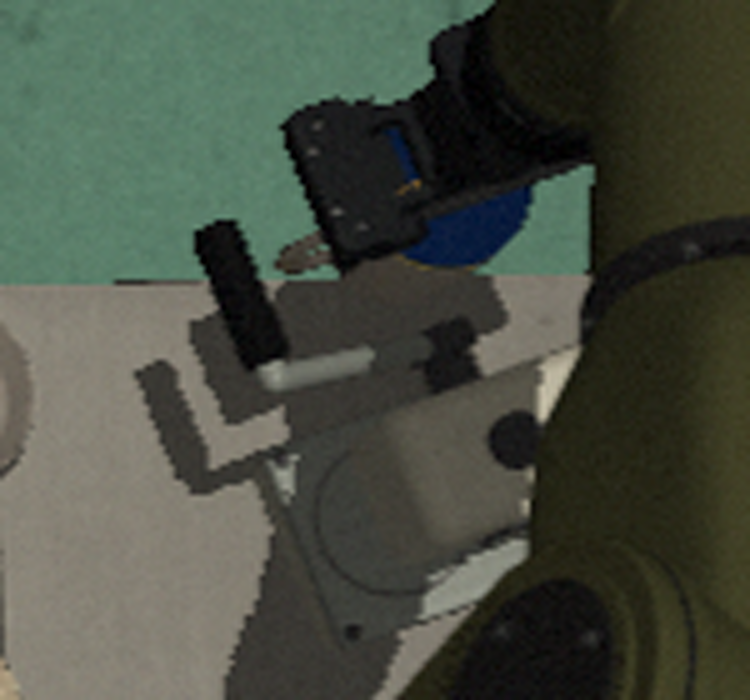

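Call:
servo_tool(deltas=[{"dx": -0.01,"dy": -0.1,"dz": 0.02,"ax": 0,"ay": 0,"az": 0.04,"hand": 70},{"dx": -0.01,"dy": -0.3,"dz": 0.02,"ax": 0,"ay": 0,"az": 0.04,"hand": 70},{"dx": -0.01,"dy": -0.5,"dz": 0.02,"ax": 0,"ay": 0,"az": 0.04,"hand": 70},{"dx": -0.01,"dy": -0.6,"dz": 0.02,"ax": 0,"ay": 0,"az": 0.04,"hand": 70},{"dx": -0.01,"dy": -0.63,"dz": 0.02,"ax": 0,"ay": 0,"az": 0.04,"hand": 70},{"dx": -0.01,"dy": -0.63,"dz": 0.02,"ax": 0,"ay": 0,"az": 0.04,"hand": 70}])

```text
clock: 21.28
tool_pos: [0.5781, -0.3215, 0.3158]
eef_rot: [0.987, 0.159, 0.0, -0.0]
contact_force: [0.2, 0.0, -2.8]
opening: 0.917
```

Run:
```python
from h import *
s=r.get_state();print(s['q'].round(2),s['tool_pos'],s['contact_force'],s['opening']*88.1)
o=np.array([.4688,-.3881,0]);Y=np.array([-X[1],X[0],0])
print('press xy',(s['tool_pos']-o)@X,(s['tool_pos']-o)@Y)
p,d=snap('side','pics/s20.png',(150,190,260,290),7)
p,d=snap('top','pics/t20.png',(320,100,430,200),7)
```

```text
[ 0.66  0.71 -0.44  1.37  0.32  1.13 -1.07] [ 0.57811955 -0.32146566  0.31584518] [ 0.18583079  0.04107176 -2.78437916] 80.76868407377115
press xy -0.028721121286925017 0.12476376060380057
```

View pics/s20.png

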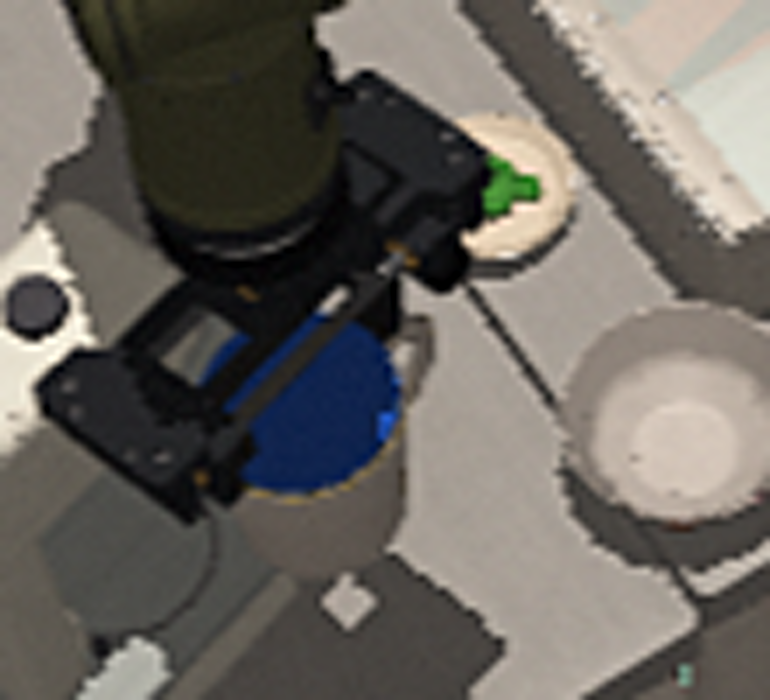

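View pics/t20.png

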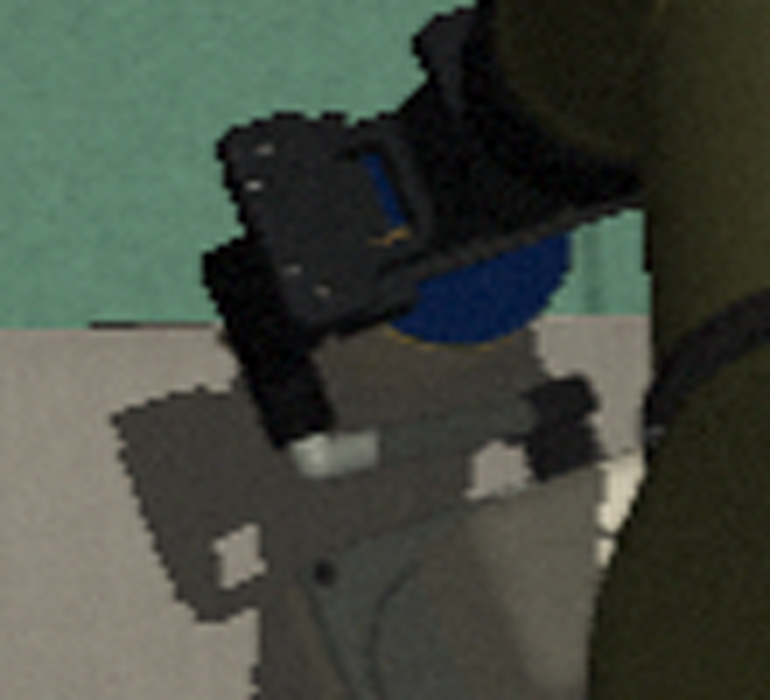

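Call:
servo_tool(deltas=[{"dx": 0,"dy": 0,"dz": -0.1,"ax": 0,"ay": 0,"az": 0,"hand": 70},{"dx": 0,"dy": 0,"dz": -0.2,"ax": 0,"ay": 0,"az": 0,"hand": 70},{"dx": 0,"dy": 0,"dz": -0.3,"ax": 0,"ay": 0,"az": 0,"hand": 70},{"dx": 0,"dy": 0,"dz": -0.3,"ax": 0,"ay": 0,"az": 0,"hand": 70}])

```text
clock: 21.88
tool_pos: [0.5785, -0.3214, 0.3346]
eef_rot: [0.987, 0.159, 0.001, -0.0]
contact_force: [-0.3, -0.3, -1.4]
opening: 0.92
```

Call:
servo_tool(deltas=[{"dx": 0,"dy": 0,"dz": -0.03,"ax": 0,"ay": 0,"az": 0,"hand": 70},{"dx": 0,"dy": 0,"dz": -0.06,"ax": 0,"ay": 0,"az": 0,"hand": 70}])

```text
clock: 22.12
tool_pos: [0.578, -0.3213, 0.3373]
eef_rot: [0.987, 0.16, 0.0, -0.001]
contact_force: [0.2, -0.4, -2.0]
opening: 0.921
```

Call:
servo_tool(deltas=[{"dx": 0,"dy": 0,"dz": -0.02,"ax": 0,"ay": 0,"az": 0,"hand": 70},{"dx": 0,"dy": 0,"dz": -0.04,"ax": 0,"ay": 0,"az": 0,"hand": 70}])

```text
clock: 22.38
tool_pos: [0.5781, -0.3213, 0.3398]
eef_rot: [0.987, 0.16, 0.0, -0.001]
contact_force: [-0.5, 0.3, -1.9]
opening: 0.917
```

Call:
servo_tool(deltas=[{"dx": 0,"dy": 0,"dz": -0.03,"ax": 0,"ay": 0,"az": 0,"hand": 70},{"dx": 0,"dy": 0,"dz": -0.05,"ax": 0,"ay": 0,"az": 0,"hand": 70}])

```text
clock: 22.62
tool_pos: [0.5781, -0.3213, 0.3429]
eef_rot: [0.987, 0.159, 0.0, -0.0]
contact_force: [0.9, -0.3, -0.9]
opening: 0.916
```

Call:
servo_tool(deltas=[{"dx": 0,"dy": 0,"dz": -0.03,"ax": 0,"ay": 0,"az": 0,"hand": 70},{"dx": 0,"dy": 0,"dz": -0.05,"ax": 0,"ay": 0,"az": 0,"hand": 70}])

```text
clock: 22.88
tool_pos: [0.5781, -0.3213, 0.3459]
eef_rot: [0.987, 0.159, 0.0, -0.0]
contact_force: [0.3, 0.0, -1.7]
opening: 0.917
```

Call:
servo_tool(deltas=[{"dx": 0,"dy": 0,"dz": -0.02,"ax": 0,"ay": 0,"az": 0,"hand": 70},{"dx": 0,"dy": 0,"dz": -0.03,"ax": 0,"ay": 0,"az": 0,"hand": 70}])

```text
clock: 23.12
tool_pos: [0.578, -0.3215, 0.3474]
eef_rot: [0.987, 0.159, 0.0, -0.0]
contact_force: [0.4, 0.3, -3.4]
opening: 0.917
```

Call:
servo_tool(deltas=[{"dx": 0,"dy": 0,"dz": -0.02,"ax": 0,"ay": 0,"az": 0,"hand": 70},{"dx": 0,"dy": 0,"dz": -0.03,"ax": 0,"ay": 0,"az": 0,"hand": 70}])

```text
clock: 23.38
tool_pos: [0.5779, -0.3218, 0.3489]
eef_rot: [0.987, 0.159, -0.0, -0.0]
contact_force: [0.4, -1.3, -5.9]
opening: 0.917
```

Call:
servo_tool(deltas=[{"dx": 0,"dy": 0,"dz": -0.02,"ax": 0,"ay": 0,"az": 0,"hand": 70},{"dx": 0,"dy": 0,"dz": -0.03,"ax": 0,"ay": 0,"az": 0,"hand": 70}])

```text
clock: 23.62
tool_pos: [0.5778, -0.3221, 0.3506]
eef_rot: [0.987, 0.159, -0.0, -0.0]
contact_force: [2.0, -2.6, -8.6]
opening: 0.919
```

Run:
```python
from h import *
s=r.get_state();print(s['tool_pos'],s['contact_force'],s['moment'],s['opening']*88.1)
p,d=snap('side','pics/s21.png',(150,180,260,280),7)
p,d=snap('top','pics/t21.png',(320,100,430,200),7)
```

```text
[ 0.57782342 -0.32206445  0.35062665] [ 1.95437782 -2.59450059 -8.62782172] [-1.1732659  -0.32912065 -0.04464434] 81.0039606580706
```

View pics/s21.png

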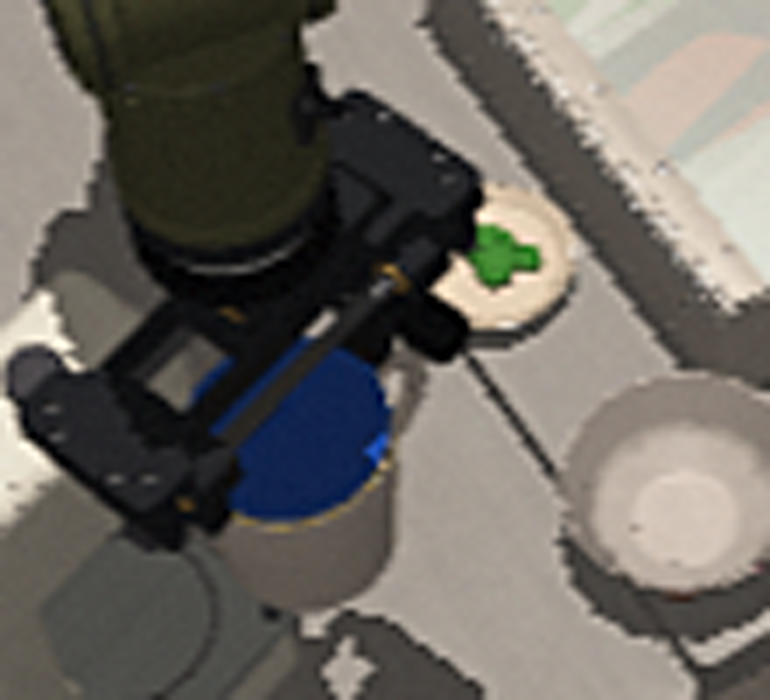

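View pics/t21.png

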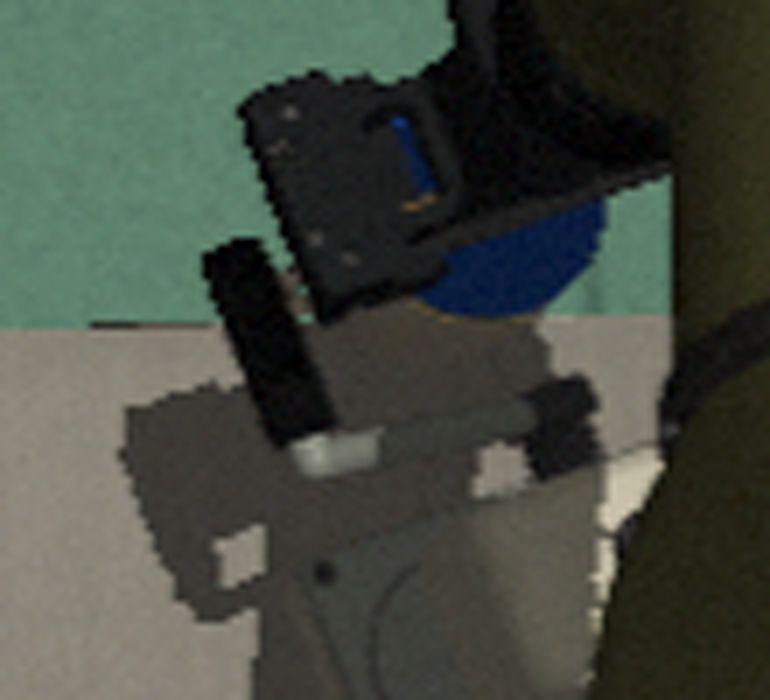

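Call:
servo_tool(deltas=[{"dx": 0,"dy": 0,"dz": -0.03,"ax": 0,"ay": 0,"az": 0,"hand": 70},{"dx": 0,"dy": 0,"dz": -0.05,"ax": 0,"ay": 0,"az": 0,"hand": 70}])

```text
clock: 23.98
tool_pos: [0.5779, -0.322, 0.354]
eef_rot: [0.987, 0.159, 0.0, -0.0]
contact_force: [-0.1, -4.2, -10.5]
opening: 0.918
```

Call:
servo_tool(deltas=[{"dx": 0,"dy": 0,"dz": -0.02,"ax": 0,"ay": 0,"az": 0,"hand": 70},{"dx": 0,"dy": 0,"dz": -0.04,"ax": 0,"ay": 0,"az": 0,"hand": 70}])

```text
clock: 24.22
tool_pos: [0.5779, -0.3217, 0.3566]
eef_rot: [0.987, 0.159, 0.0, -0.0]
contact_force: [1.6, -3.8, -13.2]
opening: 0.917
```

Run:
```python
from h import *
s=r.get_state();print(s['tool_pos'],s['contact_force'],s['moment'],s['opening']*88.1)
p,d=snap('side','pics/s22.png',(150,180,260,280),7)
```

```text
[ 0.57793129 -0.32173043  0.35655295] [  1.61111077  -3.83270368 -13.1634642 ] [-1.80444251 -0.42551828 -0.05508158] 80.7751438146092
```

View pics/s22.png

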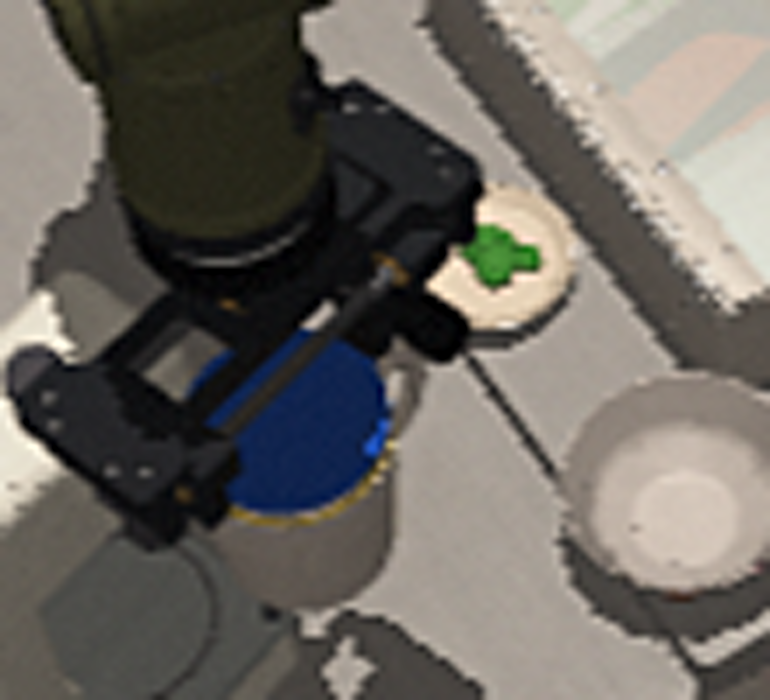

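Call:
servo_tool(deltas=[{"dx": 0,"dy": 0,"dz": -0.02,"ax": 0,"ay": 0,"az": 0,"hand": 70},{"dx": 0,"dy": 0,"dz": -0.02,"ax": 0,"ay": 0,"az": 0,"hand": 70}])

```text
clock: 24.52
tool_pos: [0.578, -0.3219, 0.3576]
eef_rot: [0.987, 0.159, 0.0, -0.0]
contact_force: [1.7, -5.3, -12.0]
opening: 0.914
```

Call:
servo_tool(deltas=[{"dx": 0,"dy": 0,"dz": 0.15,"ax": 0,"ay": 0,"az": 0,"hand": 70},{"dx": 0,"dy": 0,"dz": 0.4,"ax": 0,"ay": 0,"az": 0,"hand": 70},{"dx": 0,"dy": 0,"dz": 0.67,"ax": 0,"ay": 0,"az": 0,"hand": 70},{"dx": 0,"dy": 0.1,"dz": 0.67,"ax": 0,"ay": 0,"az": 0,"hand": 70},{"dx": 0,"dy": 0.4,"dz": 0.67,"ax": 0,"ay": 0,"az": 0,"hand": 70},{"dx": 0,"dy": 0.63,"dz": 0.67,"ax": 0,"ay": 0,"az": 0,"hand": 70},{"dx": 0,"dy": 0.65,"dz": 0.67,"ax": 0,"ay": 0,"az": 0,"hand": 70}])

```text
clock: 25.4
tool_pos: [0.5905, -0.3597, 0.3175]
eef_rot: [0.987, 0.158, 0.0, -0.0]
contact_force: [0.9, 0.3, -1.3]
opening: 0.913
```

Run:
```python
from h import *
s=r.get_state();print(s['tool_pos'],s['contact_force'],s['moment'],s['opening']*88.1)
p,d=snap('side','pics/s23.png',(130,180,250,290),6)
delta([.5906,-.3581,.47],frame(18.4,0))
```

```text
[ 0.59046968 -0.35968249  0.31752745] [ 0.89752375  0.34406987 -1.29397956] [-0.05586691  0.16048662 -0.00587725] 80.45645435298913
d [ 0.008 -0.012 -2.541] mm 152.45217857899294
a [-0.009 -0.01  -0.017]
```

View pics/s23.png

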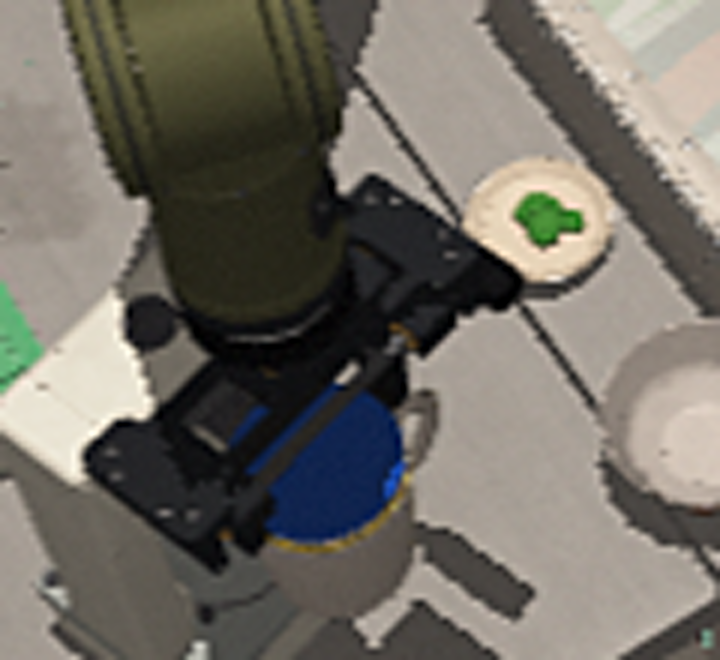

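Call:
servo_tool(deltas=[{"dx": 0,"dy": 0,"dz": -0.3,"ax": 0,"ay": 0,"az": 0,"hand": 70},{"dx": 0,"dy": 0,"dz": -0.8,"ax": 0,"ay": 0,"az": 0,"hand": 70},{"dx": 0,"dy": 0,"dz": -1.4,"ax": 0,"ay": 0,"az": 0,"hand": 70},{"dx": 0,"dy": 0,"dz": -2.0,"ax": 0,"ay": 0,"az": 0,"hand": 70},{"dx": 0,"dy": 0,"dz": -2.4,"ax": 0,"ay": 0,"az": 0,"hand": 70},{"dx": 0,"dy": 0,"dz": -2.54,"ax": 0,"ay": 0,"az": 0,"hand": 70}])

```text
clock: 26.2
tool_pos: [0.5909, -0.3576, 0.4719]
eef_rot: [0.987, 0.16, 0.002, 0.0]
contact_force: [0.4, -0.3, -2.1]
opening: 0.92
```

Run:
```python
from h import *
delta([.504,.1735,.45],frame(18.4,0))
```

```text
d [ 1.421 -8.856  0.363] mm 538.5845641240967
a [ 0.007 -0.031  0.002]
```

Call:
servo_tool(deltas=[{"dx": 0.03,"dy": -0.2,"dz": 0,"ax": 0,"ay": 0,"az": 0,"hand": 70},{"dx": 0.11,"dy": -0.7,"dz": 0,"ax": 0,"ay": 0,"az": 0,"hand": 70},{"dx": 0.22,"dy": -1.4,"dz": 0,"ax": 0,"ay": 0,"az": 0,"hand": 70},{"dx": 0.35,"dy": -2.2,"dz": 0,"ax": 0,"ay": 0,"az": 0,"hand": 70},{"dx": 0.48,"dy": -3.0,"dz": 0,"ax": 0,"ay": 0,"az": 0,"hand": 70},{"dx": 0.61,"dy": -3.8,"dz": 0.1,"ax": 0,"ay": 0,"az": 0,"hand": 70},{"dx": 0.74,"dy": -4.6,"dz": 0.2,"ax": 0,"ay": 0,"az": 0,"hand": 70},{"dx": 0.87,"dy": -5.4,"dz": 0.3,"ax": 0,"ay": 0,"az": 0,"hand": 70},{"dx": 0.97,"dy": -6.1,"dz": 0.36,"ax": 0,"ay": 0,"az": 0,"hand": 70},{"dx": 1.05,"dy": -6.6,"dz": 0.36,"ax": 0,"ay": 0,"az": 0,"hand": 70}])

```text
clock: 27.45
tool_pos: [0.523, 0.0401, 0.4472]
eef_rot: [0.987, 0.161, -0.001, -0.001]
contact_force: [1.1, -0.5, -1.9]
opening: 0.914
```

Run:
```python
from h import *
s=r.get_state();print(s['q'].round(2))
delta([.504,.1735,.27],frame(18.4,0))
```

```text
[ 0.18  0.4  -0.54  1.56  0.21  1.24 -1.63]
d [ 0.414 -2.203  2.958] mm 222.6770858056107
a [-0.02   0.025  0.025]
```

Call:
servo_tool(deltas=[{"dx": 0.05,"dy": -0.3,"dz": 0.3,"ax": 0,"ay": 0,"az": 0,"hand": 70},{"dx": 0.15,"dy": -0.8,"dz": 0.9,"ax": 0,"ay": 0,"az": 0,"hand": 70},{"dx": 0.25,"dy": -1.4,"dz": 1.5,"ax": 0,"ay": 0,"az": 0,"hand": 70},{"dx": 0.35,"dy": -1.9,"dz": 2.2,"ax": 0,"ay": 0,"az": 0,"hand": 70},{"dx": 0.41,"dy": -2.2,"dz": 2.8,"ax": 0,"ay": 0,"az": 0,"hand": 70},{"dx": 0.41,"dy": -2.2,"dz": 3.4,"ax": 0,"ay": 0,"az": 0,"hand": 70},{"dx": 0.41,"dy": -2.2,"dz": 4.0,"ax": 0,"ay": 0,"az": 0,"hand": 70},{"dx": 0.41,"dy": -2.2,"dz": 4.5,"ax": 0,"ay": 0,"az": 0,"hand": 70},{"dx": 0.41,"dy": -2.2,"dz": 4.9,"ax": 0,"ay": 0,"az": 0,"hand": 70},{"dx": 0.41,"dy": -2.2,"dz": 5.1,"ax": 0,"ay": 0,"az": 0,"hand": 70}])

```text
clock: 28.7
tool_pos: [0.5051, 0.1704, 0.1412]
eef_rot: [0.987, 0.16, -0.002, -0.0]
contact_force: [-0.2, 0.4, -1.0]
opening: 0.922
```

Call:
servo_tool(deltas=[{"dx": 0,"dy": 0,"dz": 0.03,"ax": 0,"ay": 0,"az": 0,"hand": 70},{"dx": 0,"dy": 0,"dz": 0.06,"ax": 0,"ay": 0,"az": 0,"hand": 70},{"dx": 0,"dy": 0,"dz": 0.1,"ax": 0,"ay": 0,"az": 0,"hand": 70}])

```text
clock: 29.08
tool_pos: [0.5078, 0.1708, 0.1375]
eef_rot: [0.987, 0.159, 0.001, -0.001]
contact_force: [-0.5, -0.8, -1.7]
opening: 0.919
```

Run:
```python
from h import *
s=r.get_state();print(s['tool_pos'],s['contact_force'],s['opening']*88.1)
p,d=snap('side','pics/s24.png',(270,130,370,220),7);lidplane('side',p,d)
```

```text
[0.50778037 0.17081317 0.13752678] [-0.53989171 -0.76561953 -1.73604462] 80.97070297139156
side 41 n [0.05  0.096 0.994] tilt 6.2 c [0.5258 0.1806 0.1203] circ 0.5216 0.1755 0.031 rms 0.0008 n_tool [ 0.08  -0.076 -0.994]
```

View pics/s24.png

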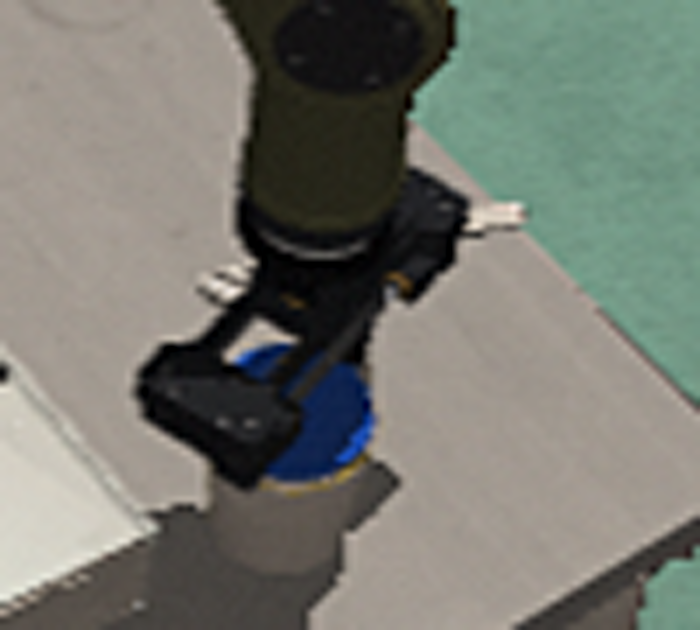

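Call:
servo_tool(deltas=[{"dx": 0,"dy": 0,"dz": 0.1,"ax": 0,"ay": 0,"az": 0,"hand": 70},{"dx": 0,"dy": 0,"dz": 0.2,"ax": 0,"ay": 0,"az": 0,"hand": 70},{"dx": 0,"dy": 0,"dz": 0.26,"ax": 0,"ay": 0,"az": 0,"hand": 70},{"dx": 0,"dy": 0,"dz": 0.28,"ax": 0,"ay": 0,"az": 0,"hand": 70},{"dx": 0,"dy": 0,"dz": 0.28,"ax": 0,"ay": 0,"az": 0,"hand": 70}])

```text
clock: 29.75
tool_pos: [0.5073, 0.1707, 0.1199]
eef_rot: [0.987, 0.16, 0.0, -0.0]
contact_force: [0.7, 0.4, -1.3]
opening: 0.92
```

Call:
servo_tool(deltas=[{"dx": 0,"dy": 0,"dz": 0.02,"ax": 0,"ay": 0,"az": 0,"hand": 70},{"dx": 0,"dy": 0,"dz": 0.02,"ax": 0,"ay": 0,"az": 0,"hand": 70}])

```text
clock: 30.0
tool_pos: [0.5074, 0.1706, 0.1188]
eef_rot: [0.987, 0.159, 0.0, -0.0]
contact_force: [0.2, -0.2, -1.7]
opening: 0.919
```

Call:
servo_tool(deltas=[{"dx": 0,"dy": 0,"dz": 0.02,"ax": 0,"ay": 0,"az": 0,"hand": 70},{"dx": 0,"dy": 0,"dz": 0.02,"ax": 0,"ay": 0,"az": 0,"hand": 70}])

```text
clock: 30.25
tool_pos: [0.5073, 0.1706, 0.1176]
eef_rot: [0.987, 0.16, 0.0, -0.0]
contact_force: [0.1, -0.0, -1.2]
opening: 0.916
```

Call:
servo_tool(deltas=[{"dx": 0,"dy": 0,"dz": 0.015,"ax": 0,"ay": 0,"az": 0,"hand": 70},{"dx": 0,"dy": 0,"dz": 0.015,"ax": 0,"ay": 0,"az": 0,"hand": 70}])

```text
clock: 30.5
tool_pos: [0.5073, 0.1706, 0.1166]
eef_rot: [0.987, 0.159, 0.0, -0.0]
contact_force: [0.1, -0.5, -2.4]
opening: 0.919
```

Call:
servo_tool(deltas=[{"dx": 0,"dy": 0,"dz": 0.01,"ax": 0,"ay": 0,"az": 0,"hand": 70},{"dx": 0,"dy": 0,"dz": 0.01,"ax": 0,"ay": 0,"az": 0,"hand": 70}])

```text
clock: 30.75
tool_pos: [0.5074, 0.1706, 0.1161]
eef_rot: [0.987, 0.16, 0.0, -0.0]
contact_force: [-0.2, -0.4, -1.6]
opening: 0.919
```

Call:
servo_tool(deltas=[{"dx": 0,"dy": 0,"dz": 0,"ax": 0,"ay": 0,"az": 0,"hand": 88},{"dx": 0,"dy": 0,"dz": 0,"ax": 0,"ay": 0,"az": 0,"hand": 88},{"dx": 0,"dy": 0,"dz": -0.2,"ax": 0,"ay": 0,"az": 0,"hand": 88},{"dx": 0,"dy": 0,"dz": -0.7,"ax": 0,"ay": 0,"az": 0,"hand": 88},{"dx": 0,"dy": 0,"dz": -1.3,"ax": 0,"ay": 0,"az": 0,"hand": 88},{"dx": 0,"dy": 0,"dz": -1.6,"ax": 0,"ay": 0,"az": 0,"hand": 88}])

```text
clock: 31.5
tool_pos: [0.508, 0.171, 0.2148]
eef_rot: [0.987, 0.159, 0.002, -0.001]
contact_force: [-0.1, 0.7, -0.1]
opening: 0.996
```

Run:
```python
from h import *
s=r.get_state();print(s['tool_pos'],s['contact_force'],s['opening']*88.1,s['clock'])
p,d=snap('side','pics/s25.png',(270,130,370,220),7);lidplane('side',p,d)
p,d=eyes.snapshot('side')
M4=frame(108,35);h=np.array([np.cos(np.radians(108)),np.sin(np.radians(108)),0])
delta(np.array([.507,.171,.048])+.069*h-.14*M4[:,2],M4)
```

```text
[0.50801078 0.17097681 0.21483412] [-0.13915355  0.72650295 -0.10000088] 87.75752403425928 31.5
side 127 n [-0.027  0.006  1.   ] tilt 1.6 c [0.5082 0.1709 0.0991] circ 0.5055 0.1703 0.0349 rms 0.0008 n_tool [-0.016 -0.016 -1.   ]
d [-0.015 -2.493  0.872] mm 158.46796808003825
a [ -4.52   -4.631 -14.45 ]
```

View pics/s25.png

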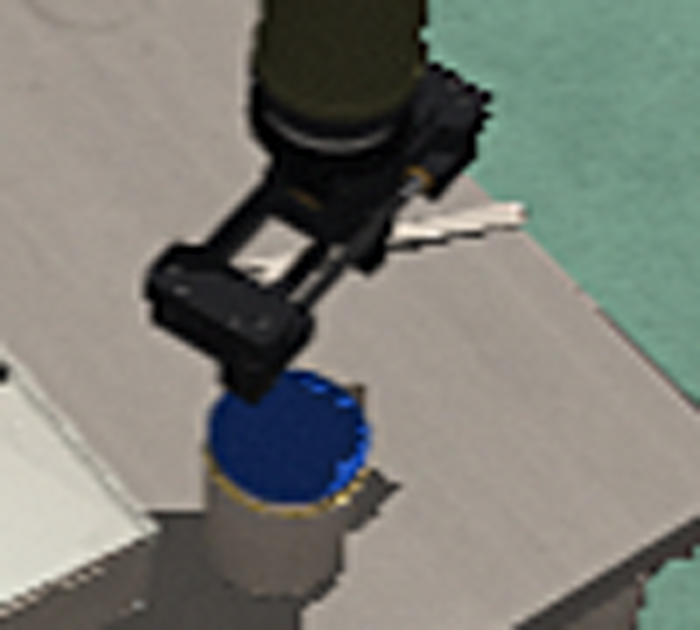

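Call:
servo_tool(deltas=[{"dx": 0,"dy": -0.4,"dz": -0.2,"ax": -0.3,"ay": -0.3,"az": -1.0,"hand": 50},{"dx": 0,"dy": -1.0,"dz": -0.3,"ax": -0.8,"ay": -0.85,"az": -2.6,"hand": 50},{"dx": 0,"dy": -1.6,"dz": -0.3,"ax": -1.35,"ay": -1.4,"az": -4.3,"hand": 50},{"dx": 0,"dy": -2.1,"dz": -0.1,"ax": -1.9,"ay": -1.95,"az": -6.0,"hand": 50},{"dx": 0,"dy": -2.49,"dz": 0.1,"ax": -2.4,"ay": -2.5,"az": -7.7,"hand": 50},{"dx": 0,"dy": -2.49,"dz": 0.3,"ax": -2.9,"ay": -3.0,"az": -9.3,"hand": 50},{"dx": 0,"dy": -2.49,"dz": 0.5,"ax": -3.45,"ay": -3.55,"az": -11.0,"hand": 50},{"dx": 0,"dy": -2.49,"dz": 0.7,"ax": -4.0,"ay": -4.1,"az": -12.7,"hand": 50},{"dx": -0.02,"dy": -2.49,"dz": 0.87,"ax": -4.52,"ay": -4.63,"az": -14.45,"hand": 50},{"dx": -0.02,"dy": -2.49,"dz": 0.87,"ax": -4.52,"ay": -4.63,"az": -14.45,"hand": 50}])

```text
clock: 32.85
tool_pos: [0.4577, 0.3121, 0.1586]
eef_rot: [0.558, 0.773, -0.18, 0.242]
contact_force: [-0.2, -0.7, -0.5]
opening: 0.57
```

Run:
```python
from h import *
s=r.get_state();print(s['q'].round(2),s['tool_pos'],s['contact_force'],s['clock'])
p,d=snap('side','pics/s26.png',(270,130,370,220),7);lidplane('side',p,d)
p,d=snap('top','pics/t26.png',(140,150,240,230),7);lidplane('top',p,d);L=lidpos(p,d,.08);print(L)
C=cloud('top',d);c=np.array(L[:2]);dd=np.linalg.norm(C[...,:2]-c,axis=-1)
q=C[(d>0)&(dd>.05)&(dd<.08)&(C[...,2]>.03)&(C[...,2]<.085)&(C[...,1]>.19)]
a=np.degrees(np.arctan2(q[:,1]-c[1],q[:,0]-c[0]));print('az',np.median(a),np.percentile(a,[2,98]),len(a))
```

```text
[-0.64  0.96 -0.56  1.66  0.9   1.33 -1.33] [0.45770894 0.31211162 0.15857155] [-0.15208312 -0.6862165  -0.49307743] 32.85
side 158 n [-0.043  0.004  0.999] tilt 2.5 c [0.5069 0.1683 0.0996] circ 0.5057 0.1679 0.0376 rms 0.0008 n_tool [-0.56  -0.047 -0.827]
top 388 n [-0.006  0.012  1.   ] tilt 0.8 c [0.5076 0.1705 0.0989] circ 0.5074 0.1705 0.0372 rms 0.0008 n_tool [-0.563 -0.007 -0.826]
(0.5069721341133118, 0.17120429873466492, 0.04164815694093704, np.float64(0.09893220582908946), array([ 0.0521045 , -0.22930565]))
az 109.62914283034117 [105.4776854  111.60924942] 33
```

View pics/t26.png

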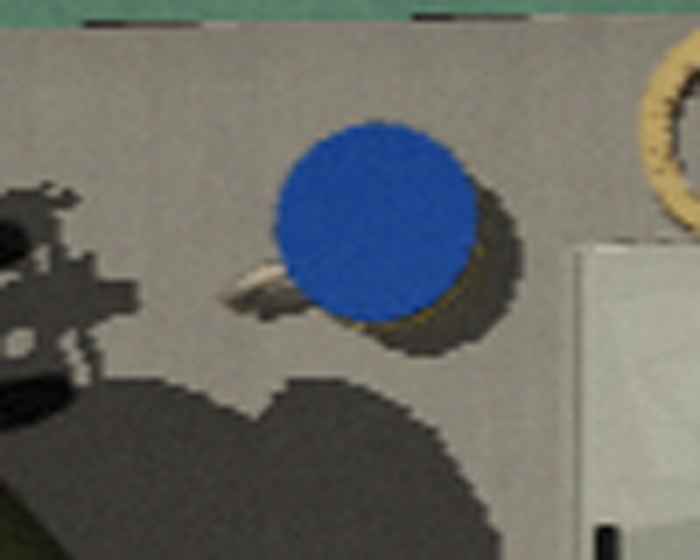

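```bash
cat >> h.py <<'E'
AZ=109;M=frame(109,35);CUP=np.array([.507,.171,0]);H=np.array([np.cos(np.radians(AZ)),np.sin(np.radians(AZ)),0]);GRIP=CUP+.069*H+[0,0,.048]
E
python3 - <<'E'
from h import *
delta(GRIP-.006*M[:,2],M);delta(GRIP-.1*M[:,2],M)
E
```

```text
d [-0.023  0.026  2.191] mm 131.48543337069617
a [-0.139  0.004 -0.111]
d [-0.024  0.003  0.625] mm 37.50616366654769
a [-0.139  0.004 -0.111]
```

Call:
servo_tool(deltas=[{"dx": -0.02,"dy": 0.02,"dz": 0.3,"ax": -0.14,"ay": 0,"az": -0.11,"hand": 50},{"dx": -0.02,"dy": 0.02,"dz": 0.8,"ax": -0.14,"ay": 0,"az": -0.11,"hand": 50},{"dx": -0.02,"dy": 0.02,"dz": 1.3,"ax": -0.14,"ay": 0,"az": -0.11,"hand": 50},{"dx": -0.02,"dy": 0.02,"dz": 1.7,"ax": -0.14,"ay": 0,"az": -0.11,"hand": 50},{"dx": -0.02,"dy": 0.02,"dz": 2.0,"ax": -0.14,"ay": 0,"az": -0.11,"hand": 50},{"dx": -0.02,"dy": 0.02,"dz": 2.15,"ax": -0.14,"ay": 0,"az": -0.11,"hand": 50},{"dx": -0.02,"dy": 0.02,"dz": 2.19,"ax": -0.14,"ay": 0,"az": -0.11,"hand": 50},{"dx": -0.02,"dy": 0.02,"dz": 2.19,"ax": -0.14,"ay": 0,"az": -0.11,"hand": 50}])

```text
clock: 33.95
tool_pos: [0.4834, 0.2403, 0.0534]
eef_rot: [0.554, 0.777, -0.174, 0.245]
contact_force: [0.2, 0.3, -0.3]
opening: 0.566
```

Run:
```python
from h import *
s=r.get_state();print(s['contact_force'],s['tool_pos']);delta(GRIP-.006*M[:,2],M)
p,d=snap('top','pics/t27.png',(140,150,240,230),7)
```

```text
[ 0.17529339  0.27323414 -0.29118669] [0.48341342 0.24033339 0.05338641]
d [-0.006 -0.005  0.014] mm 0.9620978443515059
a [ 0.015 -0.006  0.003]
```

View pics/t27.png

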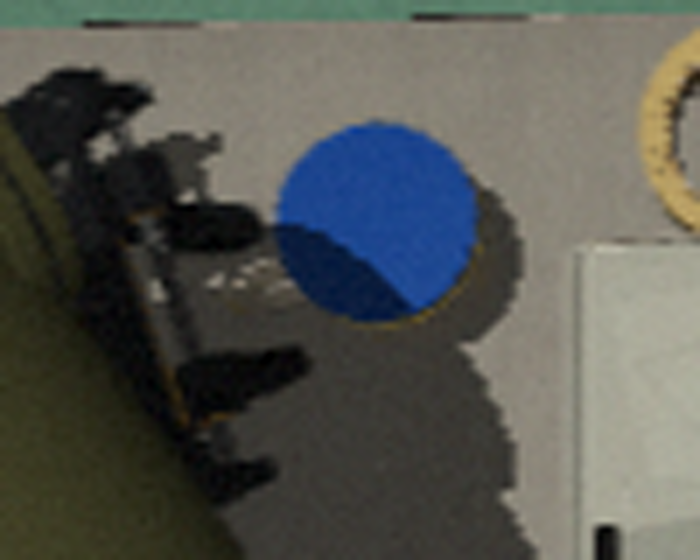

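Handle sits between the fingers (about pixel 250,280). Close and lift.

Call:
servo_tool(deltas=[{"dx": 0,"dy": 0,"dz": 0.01,"ax": 0,"ay": 0,"az": 0,"hand": 30},{"dx": 0,"dy": 0,"dz": 0.01,"ax": 0,"ay": 0,"az": 0,"hand": 18},{"dx": 0,"dy": 0,"dz": 0.01,"ax": 0,"ay": 0,"az": 0,"hand": 10},{"dx": 0,"dy": 0,"dz": 0.01,"ax": 0,"ay": 0,"az": 0,"hand": 0},{"dx": 0,"dy": 0,"dz": 0.01,"ax": 0,"ay": 0,"az": 0,"hand": 0},{"dx": 0,"dy": 0,"dz": 0.01,"ax": 0,"ay": 0,"az": 0,"hand": 0}], newtons=60)

```text
clock: 34.75
tool_pos: [0.4836, 0.2393, 0.0527]
eef_rot: [0.554, 0.777, -0.174, 0.245]
contact_force: [0.3, 1.0, 0.8]
opening: 0.074
```

Call:
servo_tool(deltas=[{"dx": -0.15,"dy": 0,"dz": -0.21,"ax": 0,"ay": 0,"az": 0,"hand": 0},{"dx": -0.45,"dy": 0,"dz": -0.64,"ax": 0,"ay": 0,"az": 0,"hand": 0},{"dx": -0.8,"dy": 0,"dz": -1.14,"ax": 0,"ay": 0,"az": 0,"hand": 0},{"dx": -1.15,"dy": 0,"dz": -1.64,"ax": 0,"ay": 0,"az": 0,"hand": 0},{"dx": -1.43,"dy": 0,"dz": -2.05,"ax": 0,"ay": 0,"az": 0,"hand": 0},{"dx": -1.43,"dy": 0,"dz": -2.05,"ax": 0,"ay": 0,"az": 0,"hand": 0}])

```text
clock: 35.5
tool_pos: [0.4838, 0.2405, 0.2049]
eef_rot: [0.554, 0.776, -0.172, 0.245]
contact_force: [0.9, 0.1, -2.4]
opening: 0.081
```

Run:
```python
from h import *
s=r.get_state();print(s['q'].round(2),s['contact_force'],s['tool_pos'],s['clock'])
p,d=eyes.snapshot('top');lidplane('top',p,d);L=lidpos(p,d,.08);print(L)
s=r.get_state();print('off',np.array([L[0],L[1],L[3]-.0985])-s['tool_pos'])
OFFn=CUP-(GRIP-.006*M[:,2]);print(OFFn)
```

```text
[-0.52  0.84 -0.56  1.77  0.92  1.29 -1.26] [ 0.92032321  0.10011444 -2.39694701] [0.48380507 0.24045931 0.20488721] 35.5
top 556 n [-0.006 -0.014  1.   ] tilt 0.9 c [0.5066 0.1707 0.2504] circ 0.507 0.1703 0.0379 rms 0.0008 n_tool [-0.582 -0.008 -0.813]
(0.5062839984893799, 0.17166590690612793, 0.04238530620932579, np.float64(0.250470970976751), array([0.43320649, 0.43965522]))
off [ 0.02289355 -0.06809869 -0.05142176]
[ 0.02358463 -0.06849474 -0.05291491]
```

```bash
cat >> h.py <<'E'
OFF=np.array([.0233,-.0683,-.0526])
E
python3 - <<'E'
from h import *
delta(np.array([.50,-.04,.155])-OFF,M)
E
```

```text
d [-2.743 -1.254  1.828] mm 211.61223655746736
a [ 0.019 -0.008 -0.007]
```

Call:
servo_tool(deltas=[{"dx": -0.15,"dy": -0.07,"dz": 0.1,"ax": 0,"ay": 0,"az": 0,"hand": 0},{"dx": -0.45,"dy": -0.2,"dz": 0.3,"ax": 0,"ay": 0,"az": 0,"hand": 0},{"dx": -0.9,"dy": -0.41,"dz": 0.6,"ax": 0,"ay": 0,"az": 0,"hand": 0},{"dx": -1.4,"dy": -0.64,"dz": 0.93,"ax": 0,"ay": 0,"az": 0,"hand": 0},{"dx": -1.9,"dy": -0.87,"dz": 1.27,"ax": 0,"ay": 0,"az": 0,"hand": 0},{"dx": -2.4,"dy": -1.1,"dz": 1.6,"ax": 0,"ay": 0,"az": 0,"hand": 0},{"dx": -2.74,"dy": -1.25,"dz": 1.83,"ax": 0,"ay": 0,"az": 0,"hand": 0}])

```text
clock: 36.42
tool_pos: [0.4755, 0.0248, 0.2062]
eef_rot: [0.554, 0.776, -0.177, 0.244]
contact_force: [-0.1, 0.3, -1.4]
opening: 0.077
```

Run:
```python
from h import *
s=r.get_state();print(s['q'].round(2),s['contact_force'])
delta(np.array([.50,-.04,.155])-OFF,M)
delta(np.array([*(SEAT-.12*X)[:2],.155])-OFF,M)
```

```text
[-0.21  0.72 -0.5   2.14  1.15  1.03 -1.28] [-0.05746983  0.2932136  -1.3991355 ]
d [ 0.027  0.038 -0.048] mm 4.010838772774412
a [-0.037  0.018  0.01 ]
d [-2.684 -2.317  1.869] mm 240.46789061103638
a [-0.037  0.018  0.01 ]
```

Call:
servo_tool(deltas=[{"dx": -0.2,"dy": -0.17,"dz": 0.14,"ax": 0,"ay": 0,"az": 0,"hand": 0},{"dx": -0.5,"dy": -0.43,"dz": 0.35,"ax": 0,"ay": 0,"az": 0,"hand": 0},{"dx": -0.9,"dy": -0.78,"dz": 0.63,"ax": 0,"ay": 0,"az": 0,"hand": 0},{"dx": -1.3,"dy": -1.12,"dz": 0.9,"ax": 0,"ay": 0,"az": 0,"hand": 0},{"dx": -1.5,"dy": -1.3,"dz": 1.04,"ax": 0,"ay": 0,"az": 0,"hand": 0}])

```text
clock: 37.05
tool_pos: [0.4371, -0.1026, 0.2071]
eef_rot: [0.554, 0.776, -0.176, 0.244]
contact_force: [0.2, 0.7, -1.6]
opening: 0.079
```

Run:
```python
from h import *
s=r.get_state();print(s['q'].round(2),s['contact_force'])
delta(np.array([*(SEAT-.12*X)[:2],.155])-OFF,M)
```

```text
[ 0.    0.67 -0.44  2.35  1.42  0.89 -1.36] [ 0.18923759  0.72589967 -1.63232503]
d [-1.206 -1.025  0.838] mm 107.45573663561474
a [-0.022  0.003  0.009]
```

Call:
servo_tool(deltas=[{"dx": -0.2,"dy": -0.17,"dz": 0.14,"ax": 0,"ay": 0,"az": 0,"hand": 0},{"dx": -0.5,"dy": -0.43,"dz": 0.35,"ax": 0,"ay": 0,"az": 0,"hand": 0},{"dx": -0.9,"dy": -0.77,"dz": 0.63,"ax": 0,"ay": 0,"az": 0,"hand": 0},{"dx": -1.2,"dy": -1.02,"dz": 0.84,"ax": 0,"ay": 0,"az": 0,"hand": 0},{"dx": -1.2,"dy": -1.02,"dz": 0.84,"ax": 0,"ay": 0,"az": 0,"hand": 0}])

```text
clock: 37.67
tool_pos: [0.4077, -0.2054, 0.2071]
eef_rot: [0.555, 0.776, -0.176, 0.244]
contact_force: [0.8, 1.0, -1.6]
opening: 0.076
```

Run:
```python
from h import *
s=r.get_state();print(s['q'].round(2),s['contact_force'])
delta(np.array([*(SEAT-.12*X)[:2],.155])-OFF,M)
delta(np.array([*(SEAT-.12*X)[:2],.063])-OFF,M)
p,d=snap('side','pics/s28.png',(110,150,270,290),5);lidplane('side',p,d)
p,d=snap('top','pics/t28.png',(310,90,460,230),5);lidplane('top',p,d);L=lidpos(p,d,.08);print(L,r.get_state()['tool_pos']+OFF)
```

```text
[ 0.23  0.65 -0.39  2.45  1.69  0.82 -1.39] [ 0.78761019  0.97886502 -1.56115686]
d [-0.012 -0.004 -0.002] mm 0.742868141241655
a [-0.034 -0.002 -0.008]
d [ 0.868 -0.     1.255] mm 91.51993069074474
a [-0.034 -0.002 -0.008]
side 246 n [-0.027 -0.013  1.   ] tilt 1.7 c [ 0.4287 -0.2777  0.253 ] circ 0.4318 -0.2766 0.0385 rms 0.0008 n_tool [-0.576 -0.031 -0.817]
top 156 n [ 0.034 -0.082  0.996] tilt 5.1 c [ 0.4353 -0.2979  0.2525] circ 0.4348 -0.2882 0.0346 rms 0.0008 n_tool [-0.643  0.006 -0.766]
(0.4334379732608795, -0.2841683030128479, 0.03816746175289154, np.float64(0.2523891778886296), array([-1.03309623,  2.22086203])) [ 0.4331409  -0.27122524  0.154501  ]
```

View pics/s28.png

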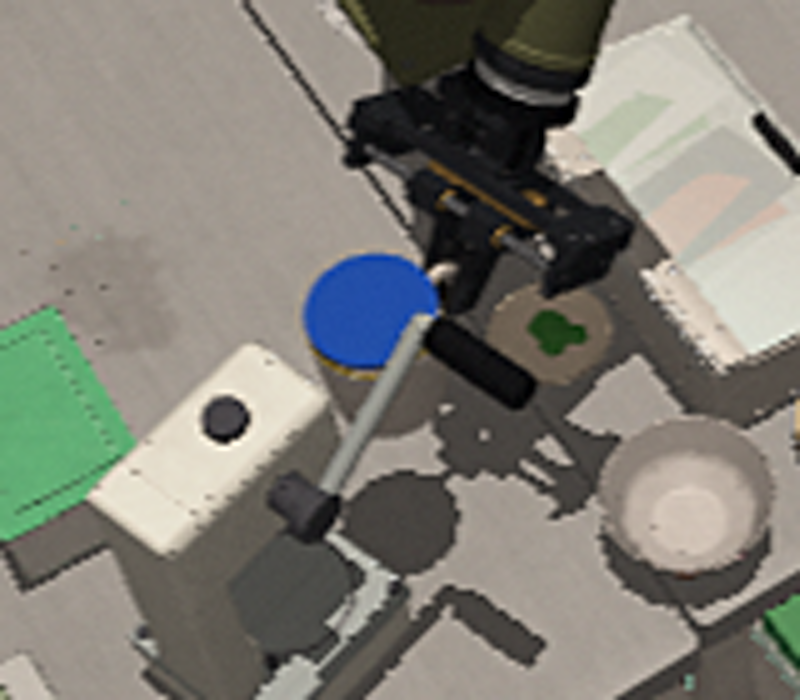

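View pics/t28.png

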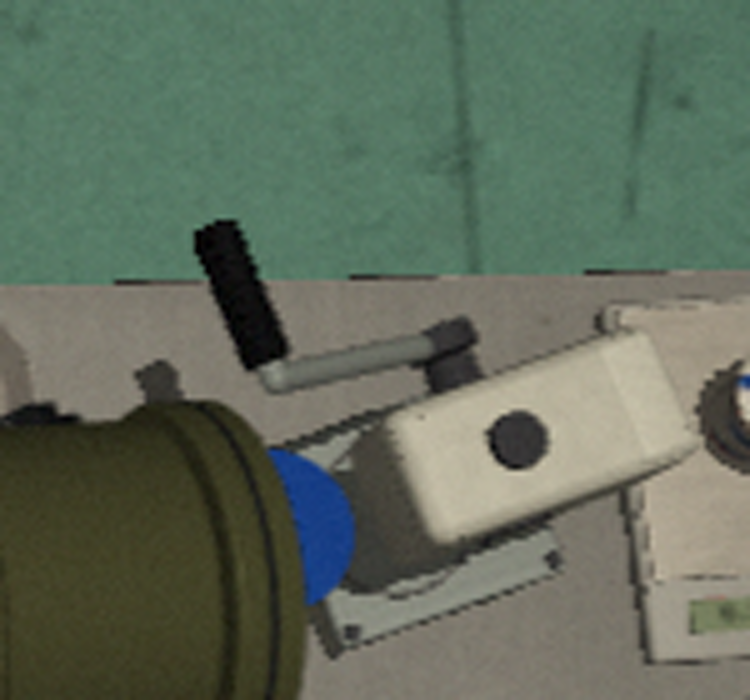

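Call:
servo_tool(deltas=[{"dx": 0.1,"dy": 0,"dz": 0.15,"ax": 0,"ay": 0,"az": 0,"hand": 0},{"dx": 0.25,"dy": 0,"dz": 0.37,"ax": 0,"ay": 0,"az": 0,"hand": 0},{"dx": 0.43,"dy": 0,"dz": 0.62,"ax": 0,"ay": 0,"az": 0,"hand": 0},{"dx": 0.43,"dy": 0,"dz": 0.62,"ax": 0,"ay": 0,"az": 0,"hand": 0}])

```text
clock: 38.28
tool_pos: [0.4103, -0.2023, 0.161]
eef_rot: [0.553, 0.778, -0.174, 0.244]
contact_force: [0.9, 1.0, -0.9]
opening: 0.078
```

Run:
```python
from h import *
s=r.get_state();print(s['q'].round(2),s['contact_force'])
delta(np.array([*(SEAT-.12*X)[:2],.066])-OFF,M)
```

```text
[ 0.23  0.78 -0.41  2.47  1.82  0.9  -1.56] [ 0.91817171  0.99940879 -0.91865583]
d [ 0.369 -0.062  0.604] mm 42.64047343880597
a [ 0.013 -0.022  0.033]
```

Call:
servo_tool(deltas=[{"dx": 0.1,"dy": -0.02,"dz": 0.15,"ax": 0,"ay": 0,"az": 0,"hand": 0},{"dx": 0.25,"dy": -0.04,"dz": 0.4,"ax": 0,"ay": 0,"az": 0,"hand": 0},{"dx": 0.37,"dy": -0.06,"dz": 0.6,"ax": 0,"ay": 0,"az": 0,"hand": 0},{"dx": 0.37,"dy": -0.06,"dz": 0.6,"ax": 0,"ay": 0,"az": 0,"hand": 0}])

```text
clock: 38.78
tool_pos: [0.4076, -0.2068, 0.1198]
eef_rot: [0.553, 0.777, -0.174, 0.245]
contact_force: [-0.3, 0.7, -1.0]
opening: 0.079
```

Run:
```python
from h import *
s=r.get_state();print(s['q'].round(2),s['contact_force'],s['tool_pos']+OFF)
delta(np.array([*(SEAT-.12*X)[:2],.066])-OFF,M)
delta(np.array([*(SEAT-.001*X)[:2],.066])-OFF,M)
p,d=snap('side','pics/s29.png',(110,170,250,290),5);lidplane('side',p,d)
```

```text
[ 0.25  0.91 -0.43  2.49  1.93  0.99 -1.7 ] [-0.28609832  0.70598445 -1.01355552] [ 0.43088736 -0.27510046  0.06721253]
d [0.023 0.005 0.009] mm 1.4901924000125846
a [ 0.009 -0.005  0.015]
d [-1.602 -0.019  1.146] mm 118.19625470588804
a [ 0.009 -0.005  0.015]
side 65 n [0.049 0.054 0.997] tilt 4.2 c [ 0.4109 -0.2879  0.1652] circ 0.4183 -0.2821 0.0331 rms 0.0008 n_tool [-0.543  0.064 -0.837]
```

View pics/s29.png

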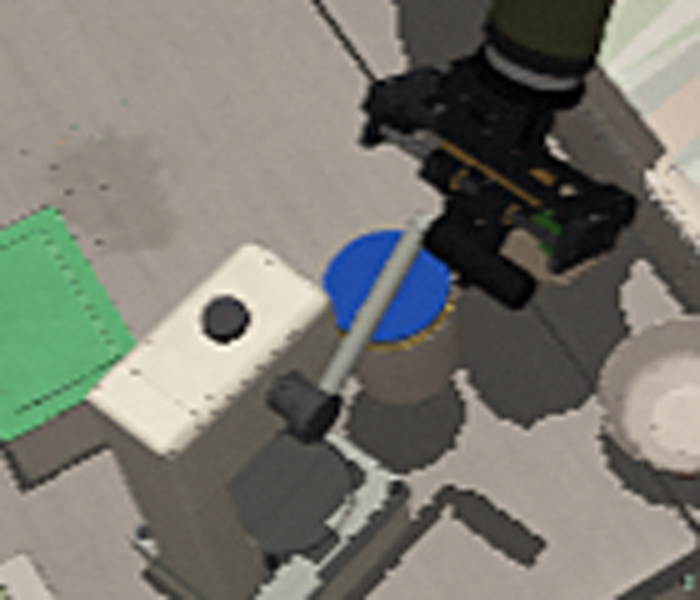

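Call:
servo_tool(deltas=[{"dx": -0.15,"dy": 0,"dz": 0.11,"ax": 0,"ay": 0,"az": 0,"hand": 0},{"dx": -0.4,"dy": 0,"dz": 0.29,"ax": 0,"ay": 0,"az": 0,"hand": 0},{"dx": -0.7,"dy": -0.01,"dz": 0.5,"ax": 0,"ay": 0,"az": 0,"hand": 0},{"dx": -1.0,"dy": -0.01,"dz": 0.72,"ax": 0,"ay": 0,"az": 0,"hand": 0},{"dx": -1.25,"dy": -0.02,"dz": 0.89,"ax": 0,"ay": 0,"az": 0,"hand": 0},{"dx": -1.4,"dy": -0.02,"dz": 1.0,"ax": 0,"ay": 0,"az": 0,"hand": 0},{"dx": -1.4,"dy": -0.02,"dz": 1.0,"ax": 0,"ay": 0,"az": 0,"hand": 0}])

```text
clock: 39.7
tool_pos: [0.4397, -0.3064, 0.1197]
eef_rot: [0.554, 0.776, -0.175, 0.246]
contact_force: [-0.6, 0.7, -2.5]
opening: 0.081
```

Run:
```python
from h import *
s=r.get_state();print(s['q'].round(2),s['contact_force'],s['tool_pos']+OFF)
delta(np.array([*SEAT[:2],.066])-OFF,M)
```

```text
[ 0.44  0.88 -0.32  2.33  2.03  0.85 -1.45] [-0.579405    0.72154899 -2.45273149] [ 0.46303567 -0.37474535  0.0671003 ]
d [-0.187  0.019  0.154] mm 14.58714695167879
a [ 0.002  0.015 -0.013]
```

Call:
servo_tool(deltas=[{"dx": -0.06,"dy": 0.01,"dz": 0.05,"ax": 0,"ay": 0,"az": 0,"hand": 0},{"dx": -0.12,"dy": 0.02,"dz": 0.1,"ax": 0,"ay": 0,"az": 0,"hand": 0},{"dx": -0.18,"dy": 0.02,"dz": 0.14,"ax": 0,"ay": 0,"az": 0,"hand": 0},{"dx": -0.18,"dy": 0.02,"dz": 0.14,"ax": 0,"ay": 0,"az": 0,"hand": 0}])

```text
clock: 40.2
tool_pos: [0.4454, -0.3183, 0.1184]
eef_rot: [0.554, 0.776, -0.175, 0.245]
contact_force: [-0.0, -0.6, -2.1]
opening: 0.077
```

Run:
```python
from h import *
s=r.get_state();print(s['contact_force'],s['tool_pos']+OFF)
delta(np.array([*SEAT[:2],.056])-OFF,M)
p,d=snap('side','pics/s30.png',(120,190,240,290),6)
p,d=snap('top','pics/t30.png',(350,120,450,220),7)
```

```text
[-2.45899914e-04 -5.93103082e-01 -2.06720941e+00] [ 0.46867414 -0.38659521  0.06583195]
d [ 0.074 -0.006  0.148] mm 9.94723670234314
a [0.004 0.006 0.   ]
```

View pics/s30.png

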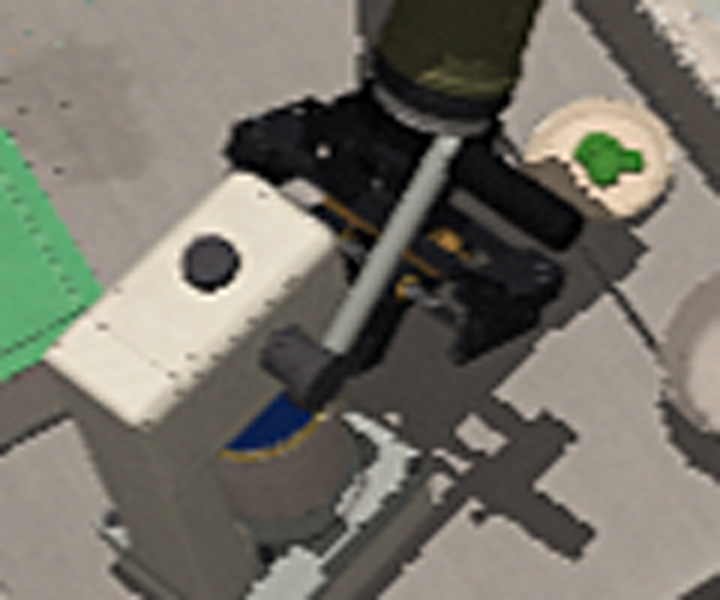

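View pics/t30.png

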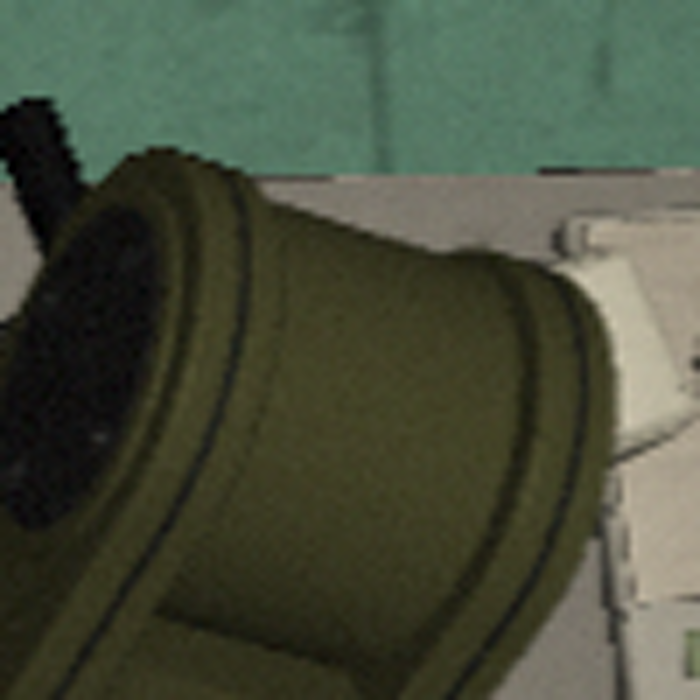

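```bash
cat >> h.py <<'E'
def ovl(src,dst,c,zb,box,k,hs=(0,.084,.094,.099)):
    im=cv2.imread(src) if isinstance(src,str) else src[:,:,::-1].copy()
    x0,y0,x1,y1=box
    if not isinstance(src,str): im=cv2.resize(im[y0:y1,x0:x1],None,fx=k,fy=k,interpolation=cv2.INTER_CUBIC)
    t=np.linspace(0,2*np.pi,60)
    for hh in hs:
        P=np.c_[c[0]+.0415*np.cos(t),c[1]+.0415*np.sin(t),np.full(60,zb+hh)]
        cv2.polylines(im,[((proj('side',P)-[x0,y0]+.5)*k).astype(np.int32)],True,(0,0,255),1)
    cv2.imwrite(dst,im)
E
python3 - <<'E'
from h import *
ovl('pics/s30.png','pics/s30o.png',(.4687,-.3866),.0655,(120,190,240,290),6)
E
```

```text
(no output)
```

View pics/s30o.png

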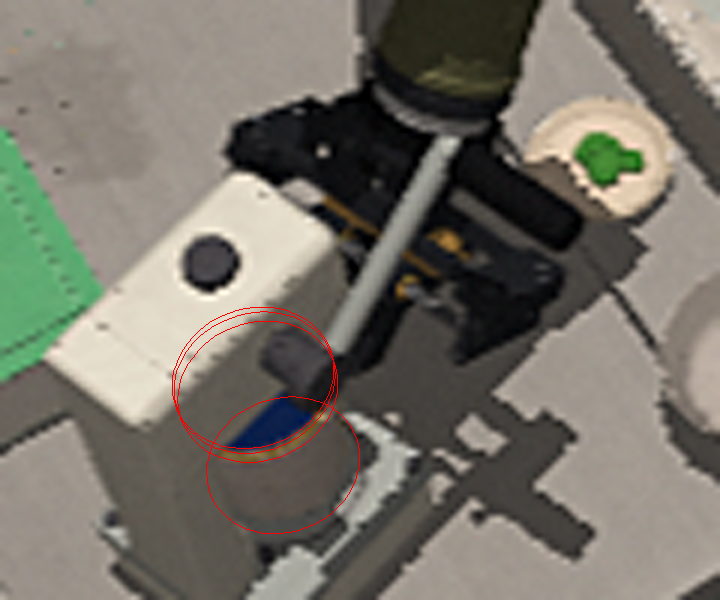

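Call:
servo_tool(deltas=[{"dx": 0.02,"dy": 0,"dz": 0.05,"ax": 0,"ay": 0,"az": 0,"hand": 0},{"dx": 0.05,"dy": 0,"dz": 0.11,"ax": 0,"ay": 0,"az": 0,"hand": 0},{"dx": 0.05,"dy": 0,"dz": 0.11,"ax": 0,"ay": 0,"az": 0,"hand": 0}])

```text
clock: 40.67
tool_pos: [0.4457, -0.3192, 0.1108]
eef_rot: [0.554, 0.777, -0.175, 0.245]
contact_force: [-0.3, 1.1, -1.5]
opening: 0.076
```

Call:
servo_tool(deltas=[{"dx": 0.01,"dy": 0,"dz": 0.015,"ax": 0,"ay": 0,"az": 0,"hand": 0},{"dx": 0.01,"dy": 0,"dz": 0.015,"ax": 0,"ay": 0,"az": 0,"hand": 0}])

```text
clock: 40.92
tool_pos: [0.4459, -0.3192, 0.1102]
eef_rot: [0.554, 0.777, -0.174, 0.245]
contact_force: [0.0, 0.5, -1.6]
opening: 0.076
```

Run:
```python
from h import *
s=r.get_state();print(s['contact_force'],s['tool_pos']+OFF)
delta(np.array([*SEAT[:2],.056])-OFF,M)
```

```text
[ 0.01962631  0.453861   -1.57428045] [ 0.46915361 -0.3875421   0.05758321]
d [ 0.01  -0.009  0.026] mm 1.7154694856613455
a [0.007 0.003 0.004]
```

Call:
servo_tool(deltas=[{"dx": 0.01,"dy": 0,"dz": 0.015,"ax": 0,"ay": 0,"az": 0,"hand": 0},{"dx": 0.015,"dy": 0,"dz": 0.025,"ax": 0,"ay": 0,"az": 0,"hand": 0},{"dx": 0.015,"dy": 0,"dz": 0.025,"ax": 0,"ay": 0,"az": 0,"hand": 0}])

```text
clock: 41.3
tool_pos: [0.446, -0.3193, 0.1086]
eef_rot: [0.553, 0.777, -0.174, 0.245]
contact_force: [-0.3, 1.2, 0.6]
opening: 0.081
```

Run:
```python
from h import *
s=r.get_state();print(s['contact_force'],s['tool_pos']+OFF)
delta(np.array([*SEAT[:2],.056])-OFF,M)
p,d=eyes.snapshot('side')
ovl(p,'pics/s31o.png',(.469,-.388),.056,(120,190,240,290),6)
```

```text
[-0.27310654  1.16777287  0.55935106] [ 0.46927194 -0.38761468  0.0560239 ]
d [-0.004 -0.01   0.003] mm 0.6773745164249729
a [0.009 0.006 0.005]
```

View pics/s31o.png

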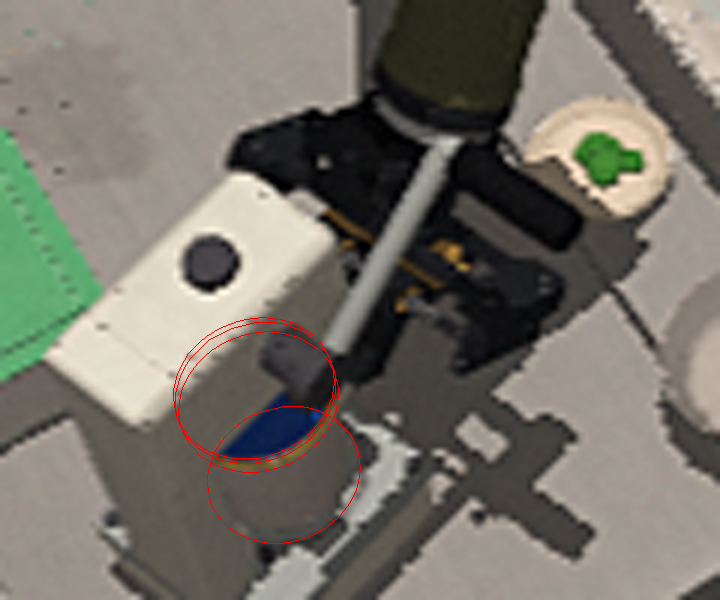

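Call:
servo_tool(deltas=[{"dx": 0,"dy": 0,"dz": 0,"ax": 0,"ay": 0,"az": 0,"hand": 10},{"dx": 0,"dy": 0,"dz": 0,"ax": 0,"ay": 0,"az": 0,"hand": 20},{"dx": 0,"dy": 0,"dz": 0,"ax": 0,"ay": 0,"az": 0,"hand": 40},{"dx": 0,"dy": 0,"dz": 0,"ax": 0,"ay": 0,"az": 0,"hand": 40},{"dx": 0,"dy": 0,"dz": -0.1,"ax": 0,"ay": 0,"az": 0,"hand": 40},{"dx": 0,"dy": 0,"dz": -0.4,"ax": 0,"ay": 0,"az": 0,"hand": 40},{"dx": 0.1,"dy": 0,"dz": -0.8,"ax": 0,"ay": 0,"az": 0,"hand": 40},{"dx": 0.6,"dy": 0,"dz": -1.2,"ax": 0,"ay": 0,"az": 0,"hand": 40},{"dx": 1.0,"dy": 0,"dz": -1.5,"ax": 0,"ay": 0,"az": 0,"hand": 40}])

```text
clock: 42.48
tool_pos: [0.4127, -0.2225, 0.1491]
eef_rot: [0.553, 0.777, -0.174, 0.246]
contact_force: [-0.7, 0.4, -0.0]
opening: 0.457
```

Run:
```python
from h import *
s=r.get_state();print(s['contact_force'],s['tool_pos'],s['q'].round(2),s['clock'])
p,d=eyes.snapshot('side')
save(p,'pics/s32.png',(120,190,240,290),6)
ovl(p,'pics/s32o.png',(.4688,-.3881),.056,(120,190,240,290),6)
```

```text
[-0.7268187   0.43870875 -0.04717112] [ 0.4126612  -0.2224874   0.14912079] [ 0.27  0.82 -0.39  2.47  1.89  0.91 -1.58] 42.475
```

View pics/s32o.png

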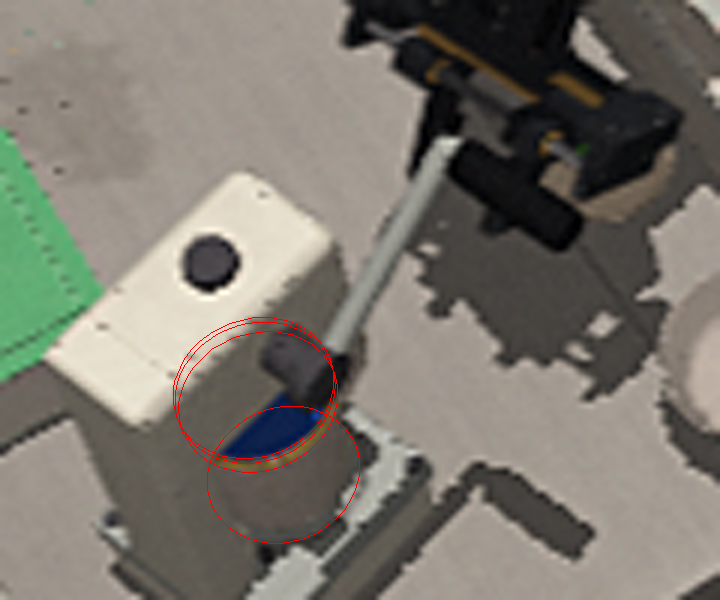

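View pics/s32.png

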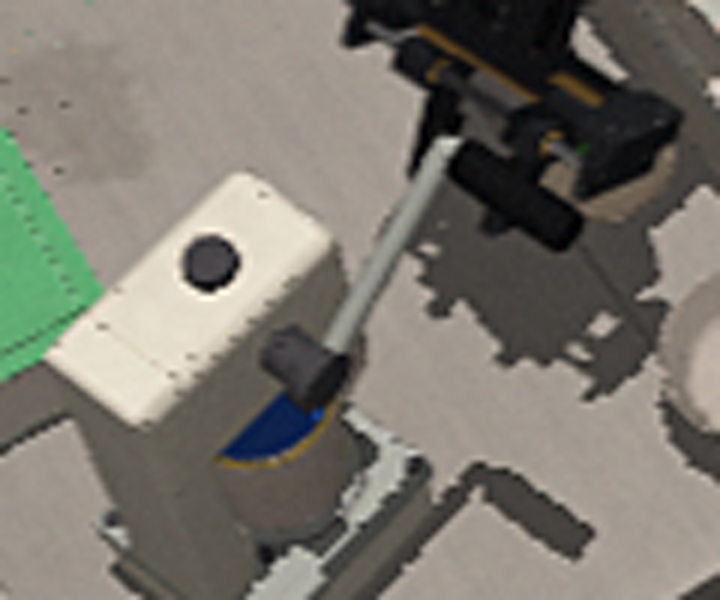

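```bash
cat >> h.py <<'E'
O=np.array([.4688,-.3881,0]);Y=np.array([-X[1],X[0],0])
def bar(th,y=.122): # th deg above level
    t=np.radians(th);return O-.130*np.cos(t)*X+y*Y+[0,0,.235+.130*np.sin(t)]
E
python3 - <<'E'
from h import *
s=r.get_state()
delta(s['tool_pos']+[0,.05,.24],M)
s2=dict(s);s2['tool_pos']=s['tool_pos']+[0,.05,.24];s2['eef_rot']=R.from_matrix(M).as_quat()
print(bar(35));delta(bar(35)+[0,0,.012+.025+.06],frame(18.4,0),s2)
E
```

```text
d [-1.635  0.282 -3.734] mm 245.15301344262525
a [ 0.049 -0.039  0.052]
[ 0.55094948 -0.24854523  0.30956494]
d [-1.82   1.752  0.905] mm 161.0484922596658
a [ 4.599  4.551 14.585]
```

Call:
servo_tool(deltas=[{"dx": -0.1,"dy": 0.02,"dz": -0.35,"ax": 0,"ay": 0,"az": 0,"hand": 0},{"dx": -0.4,"dy": 0.07,"dz": -1.0,"ax": 0,"ay": 0,"az": 0,"hand": 0},{"dx": -0.8,"dy": 0.14,"dz": -1.9,"ax": 0,"ay": 0,"az": 0,"hand": 0},{"dx": -1.2,"dy": 0.2,"dz": -2.8,"ax": 0,"ay": 0,"az": 0,"hand": 0},{"dx": -1.63,"dy": 0.28,"dz": -3.73,"ax": 0,"ay": 0,"az": 0,"hand": 0},{"dx": -1.63,"dy": 0.28,"dz": -3.73,"ax": 0,"ay": 0,"az": 0,"hand": 0}])

```text
clock: 43.28
tool_pos: [0.4143, -0.1714, 0.3918]
eef_rot: [0.554, 0.776, -0.171, 0.249]
contact_force: [0.2, -0.1, -0.3]
opening: 0.004
```

Run:
```python
from h import *
s=r.get_state();print(s['q'].round(2),s['contact_force'],s['clock'],s['opening'])
delta(bar(35)+[0,0,.012+.025+.06],frame(18.4,0))
```

```text
[ 0.17  0.23 -0.34  2.19  0.96  0.87 -0.53] [ 0.15167043 -0.11147486 -0.32337683] 43.275 0.0037755867560338844
d [-1.734  1.732  0.944] mm 157.58875191397604
a [ 4.708  4.492 14.573]
```

Call:
servo_tool(deltas=[{"dx": -0.1,"dy": 0.1,"dz": -0.1,"ax": 0.4,"ay": 0.4,"az": 1.2,"hand": 0},{"dx": -0.3,"dy": 0.3,"dz": -0.1,"ax": 0.9,"ay": 0.9,"az": 2.8,"hand": 0},{"dx": -0.5,"dy": 0.5,"dz": 0,"ax": 1.45,"ay": 1.4,"az": 4.5,"hand": 0},{"dx": -0.7,"dy": 0.7,"dz": 0.1,"ax": 2.0,"ay": 1.9,"az": 6.1,"hand": 0},{"dx": -0.9,"dy": 0.9,"dz": 0.3,"ax": 2.5,"ay": 2.4,"az": 7.8,"hand": 0},{"dx": -1.1,"dy": 1.1,"dz": 0.5,"ax": 3.05,"ay": 2.9,"az": 9.4,"hand": 0},{"dx": -1.3,"dy": 1.3,"dz": 0.7,"ax": 3.6,"ay": 3.4,"az": 11.1,"hand": 0},{"dx": -1.5,"dy": 1.5,"dz": 0.8,"ax": 4.1,"ay": 3.95,"az": 12.8,"hand": 0},{"dx": -1.73,"dy": 1.73,"dz": 0.94,"ax": 4.71,"ay": 4.49,"az": 14.57,"hand": 0},{"dx": -1.73,"dy": 1.73,"dz": 0.94,"ax": 4.71,"ay": 4.49,"az": 14.57,"hand": 0}])

```text
clock: 44.52
tool_pos: [0.5486, -0.2519, 0.3988]
eef_rot: [0.988, 0.157, -0.007, -0.001]
contact_force: [-0.2, -0.0, -1.0]
opening: 0.003
```

Run:
```python
from h import *
s=r.get_state();print(s['q'].round(2),s['contact_force'],s['clock'],s['opening'])
delta(bar(35)+[0,0,.012+.025+.01],frame(18.4,0))
p,d=snap('side','pics/s33.png',(110,150,270,290),5)
p,d=snap('top','pics/t33.png',(310,90,460,230),5)
```

```text
[ 0.43  0.54 -0.14  1.42  0.08  1.2  -0.98] [-0.17748859 -0.01400524 -1.02654051] 44.525 0.0034961792439835663
d [ 0.063 -0.039  0.704] mm 42.452910256602586
a [-0.035  0.129 -0.06 ]
```

View pics/s33.png

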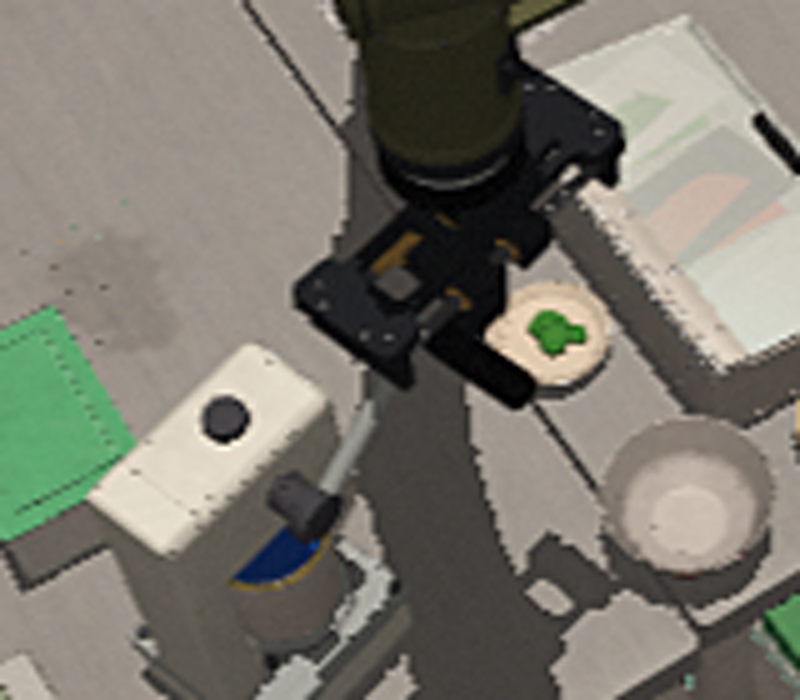

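View pics/t33.png

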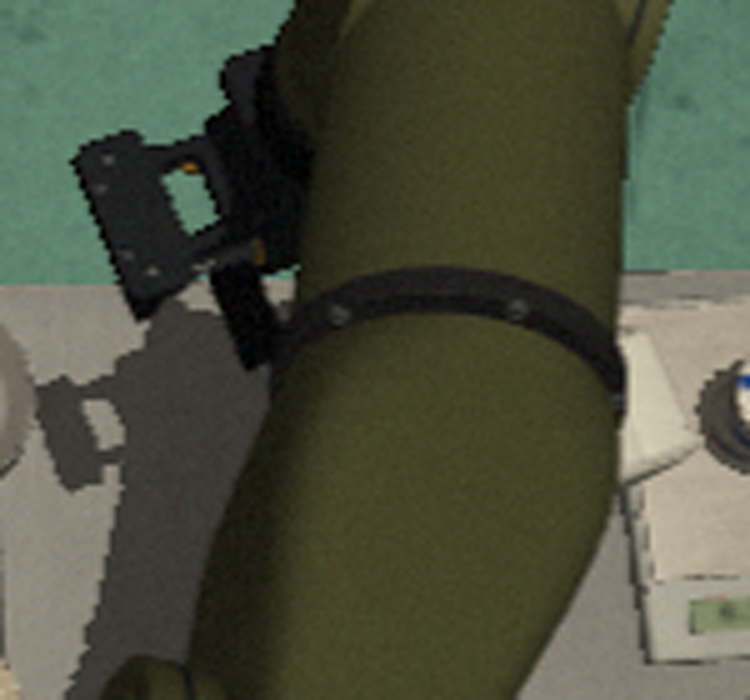

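Run:
```python
from h import *
for t in(35,28,20,10,0,-10,-20,-25,-28,-31): delta(bar(t)+[0,0,.035],frame(18.4,0))
```

```text
d [ 0.062 -0.002  0.913] mm 54.93522355244676
a [-0.041  0.13  -0.01 ]
d [ 0.065 -0.139  1.14 ] mm 68.99219775021203
a [-0.041  0.13  -0.01 ]
d [ 0.069 -0.261  1.416] mm 86.49945541124325
a [-0.041  0.13  -0.01 ]
d [ 0.074 -0.357  1.781] mm 109.09773914659024
a [-0.041  0.13  -0.01 ]
d [ 0.079 -0.388  2.158] mm 131.62812591387566
a [-0.041  0.13  -0.01 ]
d [ 0.084 -0.354  2.534] mm 153.584835044571
a [-0.041  0.13  -0.01 ]
d [ 0.089 -0.254  2.898] mm 174.6397800821422
a [-0.041  0.13  -0.01 ]
d [ 0.092 -0.181  3.072] mm 184.7500016446597
a [-0.041  0.13  -0.01 ]
d [ 0.093 -0.13   3.174] mm 190.66700392060207
a [-0.041  0.13  -0.01 ]
d [ 0.095 -0.074  3.272] mm 196.46565148342546
a [-0.041  0.13  -0.01 ]
```

Call:
servo_tool(deltas=[{"dx": 0.06,"dy": 0,"dz": 0.35,"ax": -0.04,"ay": 0.13,"az": 0,"hand": 0},{"dx": 0.06,"dy": 0,"dz": 0.7,"ax": -0.04,"ay": 0.13,"az": 0,"hand": 0},{"dx": 0.06,"dy": 0,"dz": 0.9,"ax": -0.04,"ay": 0.13,"az": 0,"hand": 0},{"dx": 0.06,"dy": -0.07,"dz": 1.02,"ax": -0.04,"ay": 0.13,"az": 0,"hand": 0},{"dx": 0.06,"dy": -0.14,"dz": 1.14,"ax": -0.04,"ay": 0.13,"az": 0,"hand": 0},{"dx": 0.07,"dy": -0.26,"dz": 1.42,"ax": -0.04,"ay": 0.13,"az": 0,"hand": 0},{"dx": 0.07,"dy": -0.26,"dz": 1.42,"ax": -0.04,"ay": 0.13,"az": 0,"hand": 0}])

```text
clock: 45.5
tool_pos: [0.5464, -0.2304, 0.3153]
eef_rot: [0.987, 0.161, 0.0, -0.001]
contact_force: [-2.9, 4.1, 5.0]
opening: 0.008
```

Run:
```python
from h import *
s=r.get_state();print(s['contact_force'],s['tool_pos'],s['clock'])
for t in(20,10,0,-10,-20,-25,-28,-31): delta(bar(t)+[0,0,.035],frame(18.4,0))
p,d=snap('side','pics/s34.png',(110,170,270,290),5)
```

```text
[-2.91237235  4.14826018  4.9995092 ] [ 0.54641829 -0.23044513  0.31526396] 45.5
d [-0.024  0.049  0.013] mm 3.3546278906016074
a [-0.027 -0.01   0.026]
d [-0.024 -0.048  0.378] mm 22.92176713507877
a [-0.027 -0.01   0.026]
d [-0.024 -0.08   0.755] mm 45.55091942565346
a [-0.027 -0.01   0.026]
d [-0.025 -0.046  1.131] mm 67.91619801803915
a [-0.027 -0.01   0.026]
d [-0.025  0.053  1.495] mm 89.78569505467748
a [-0.027 -0.01   0.026]
d [-0.026  0.126  1.67 ] mm 100.47800928066367
a [-0.027 -0.01   0.026]
d [-0.026  0.177  1.771] mm 106.80361200820704
a [-0.027 -0.01   0.026]
d [-0.026  0.233  1.87 ] mm 113.05645407457922
a [-0.027 -0.01   0.026]
```

View pics/s34.png

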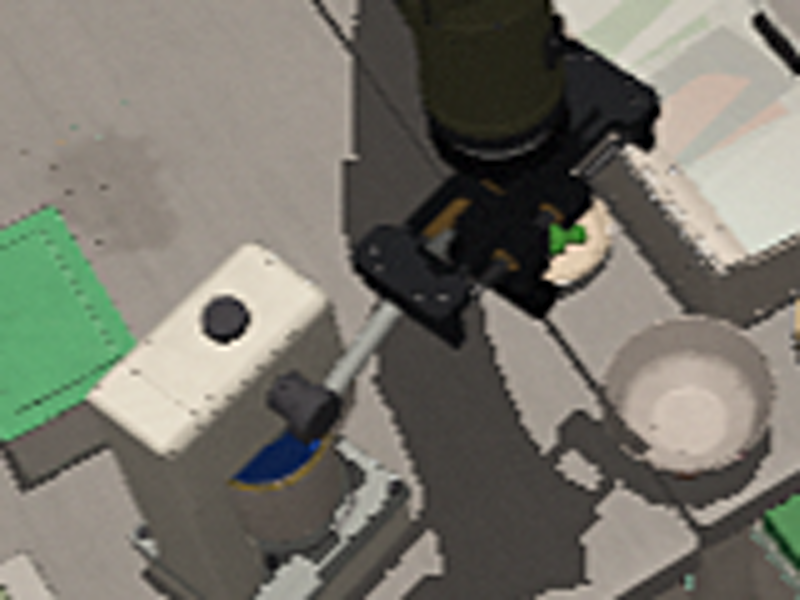

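Call:
servo_tool(deltas=[{"dx": -0.02,"dy": -0.02,"dz": 0.2,"ax": 0,"ay": 0,"az": 0,"hand": 0},{"dx": -0.02,"dy": -0.05,"dz": 0.38,"ax": 0,"ay": 0,"az": 0,"hand": 0},{"dx": -0.02,"dy": -0.08,"dz": 0.57,"ax": 0,"ay": 0,"az": 0,"hand": 0},{"dx": -0.02,"dy": -0.08,"dz": 0.76,"ax": 0,"ay": 0,"az": 0,"hand": 0},{"dx": -0.02,"dy": -0.07,"dz": 0.95,"ax": 0,"ay": 0,"az": 0,"hand": 0},{"dx": -0.02,"dy": -0.05,"dz": 1.13,"ax": 0,"ay": 0,"az": 0,"hand": 0},{"dx": -0.02,"dy": 0,"dz": 1.32,"ax": 0,"ay": 0,"az": 0,"hand": 0},{"dx": -0.02,"dy": 0.05,"dz": 1.5,"ax": 0,"ay": 0,"az": 0,"hand": 0},{"dx": -0.02,"dy": 0.1,"dz": 1.62,"ax": 0,"ay": 0,"az": 0,"hand": 0},{"dx": -0.02,"dy": 0.13,"dz": 1.68,"ax": 0,"ay": 0,"az": 0,"hand": 0}])

```text
clock: 46.8
tool_pos: [0.5498, -0.2377, 0.2155]
eef_rot: [0.987, 0.161, 0.002, -0.002]
contact_force: [-2.1, 6.7, 7.7]
opening: 0.006
```

Run:
```python
from h import *
s=r.get_state();print(s['contact_force'],s['tool_pos'],s['clock'])
for t in(-25,-28,-31): delta(bar(t)+[0,0,.037],frame(18.4,0))
p,d=snap('side','pics/s35.png',(110,170,270,290),5)
```

```text
[-2.07866052  6.72563797  7.73051382] [ 0.54980181 -0.23774698  0.21546949] 46.8
d [-0.039 -0.012 -0.027] mm 2.9033432681967
a [-0.025 -0.044  0.026]
d [-0.039  0.039  0.075] mm 5.567442240922384
a [-0.025 -0.044  0.026]
d [-0.04   0.095  0.173] mm 12.089572010220772
a [-0.025 -0.044  0.026]
```

View pics/s35.png

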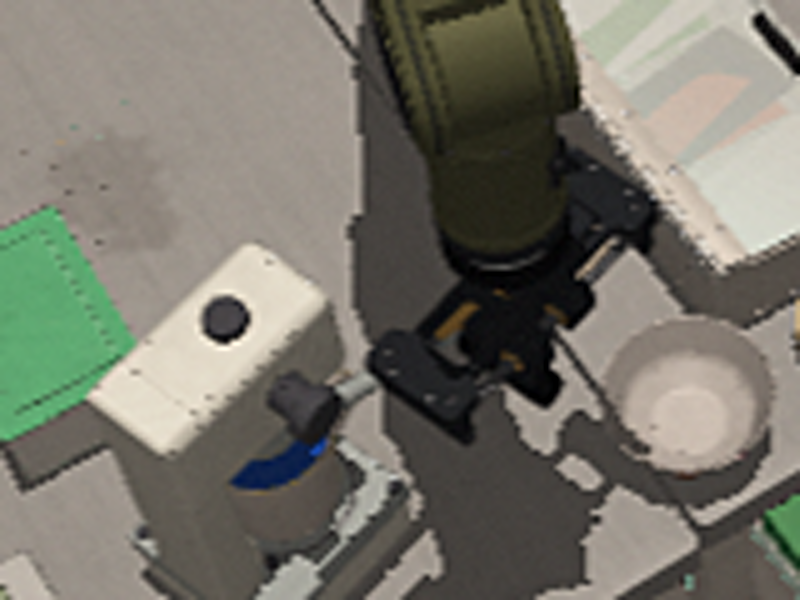

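Call:
servo_tool(deltas=[{"dx": -0.02,"dy": 0.02,"dz": 0.05,"ax": 0,"ay": 0,"az": 0,"hand": 0},{"dx": -0.02,"dy": 0.04,"dz": 0.1,"ax": 0,"ay": 0,"az": 0,"hand": 0},{"dx": -0.02,"dy": 0.04,"dz": 0.13,"ax": 0,"ay": 0,"az": 0,"hand": 0},{"dx": -0.02,"dy": 0.04,"dz": 0.13,"ax": 0,"ay": 0,"az": 0,"hand": 0}])

```text
clock: 47.35
tool_pos: [0.5504, -0.2401, 0.2106]
eef_rot: [0.987, 0.161, 0.004, -0.001]
contact_force: [-4.5, 8.4, 23.3]
opening: 0.004
```

Run:
```python
from h import *
s=r.get_state();print(s['contact_force'],s['tool_pos'],s['clock'])
for t in(-25,-28,-31): delta(bar(t)+[0,0,.037],frame(18.4,0))
```

```text
[-4.5234643   8.38449834 23.30829189] [ 0.55043399 -0.24013672  0.21055043] 47.35
d [-0.035 -0.053 -0.109] mm 7.56478333786929
a [-0.009 -0.071  0.027]
d [-0.036 -0.003 -0.007] mm 2.2102720128325415
a [-0.009 -0.071  0.027]
d [-0.037  0.053  0.091] mm 6.725501031387118
a [-0.009 -0.071  0.027]
```

Call:
servo_tool(deltas=[{"dx": 0,"dy": 0,"dz": 0.03,"ax": 0,"ay": 0,"az": 0,"hand": 0},{"dx": 0,"dy": 0,"dz": 0.03,"ax": 0,"ay": 0,"az": 0,"hand": 0},{"dx": 0,"dy": 0,"dz": 0.03,"ax": 0,"ay": 0,"az": 0,"hand": 0}])

```text
clock: 47.72
tool_pos: [0.5505, -0.2402, 0.2102]
eef_rot: [0.987, 0.161, 0.004, -0.001]
contact_force: [-8.1, 9.9, 32.5]
opening: -0.003
```

Run:
```python
from h import *
s=r.get_state();print(s['contact_force'],s['tool_pos'],s['clock'])
p,d=snap('side','pics/s36.png',(110,170,270,290),5)
for t in(-20,-10,0,10,20,30,35): delta(bar(t)+[0,0,.037],frame(18.4,0))
```

```text
[-8.09704139  9.85128565 32.52997363] [ 0.55048825 -0.24020112  0.21015752] 47.725
d [-0.034 -0.127 -0.29 ] mm 19.11622230231821
a [-0.002 -0.076  0.025]
d [-0.031 -0.225 -0.655] mm 41.59231442145868
a [-0.002 -0.076  0.025]
d [-0.028 -0.258 -1.031] mm 63.80061324564506
a [-0.002 -0.076  0.025]
d [-0.025 -0.225 -1.407] mm 85.53423276815045
a [-0.002 -0.076  0.025]
d [-0.022 -0.127 -1.772] mm 106.62112962633807
a [-0.002 -0.076  0.025]
d [-0.02   0.032 -2.115] mm 126.89870925130316
a [-0.002 -0.076  0.025]
d [-0.019  0.134 -2.274] mm 136.68520706673792
a [-0.002 -0.076  0.025]
```

View pics/s36.png

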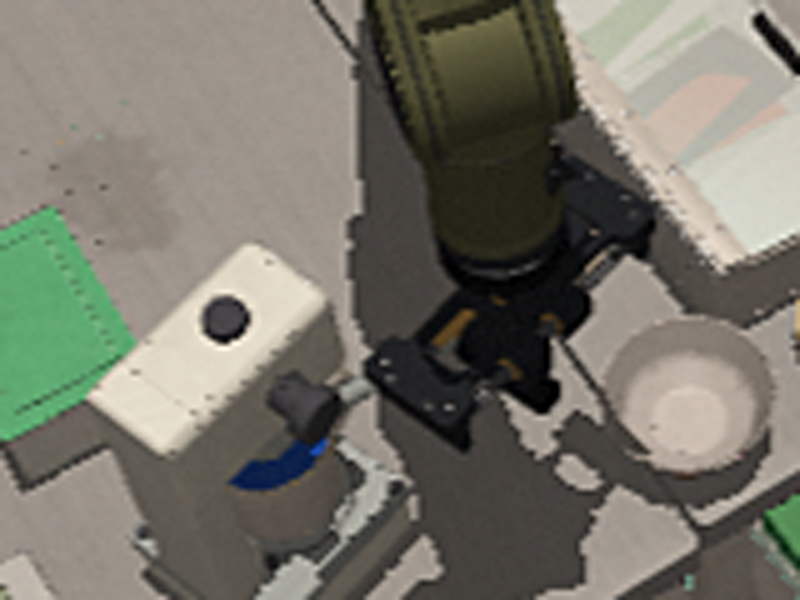

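At the stop (force climbs to 32 N with no further travel) and the lid is down. Now let it up along the arc and clear it.

Call:
servo_tool(deltas=[{"dx": -0.03,"dy": -0.13,"dz": -0.29,"ax": 0,"ay": 0,"az": 0,"hand": 0},{"dx": -0.03,"dy": -0.2,"dz": -0.6,"ax": 0,"ay": 0,"az": 0,"hand": 0},{"dx": -0.03,"dy": -0.25,"dz": -1.0,"ax": 0,"ay": 0,"az": 0,"hand": 0},{"dx": -0.03,"dy": -0.22,"dz": -1.4,"ax": 0,"ay": 0,"az": 0,"hand": 0},{"dx": -0.02,"dy": -0.13,"dz": -1.77,"ax": 0,"ay": 0,"az": 0,"hand": 0},{"dx": -0.02,"dy": 0.03,"dz": -2.1,"ax": 0,"ay": 0,"az": 0,"hand": 0},{"dx": -0.02,"dy": 0.13,"dz": -2.5,"ax": 0,"ay": 0,"az": 0,"hand": 0},{"dx": -0.02,"dy": 0.13,"dz": -3.0,"ax": 0,"ay": 0,"az": 0,"hand": 0},{"dx": -0.02,"dy": 0.13,"dz": -3.6,"ax": 0,"ay": 0,"az": 0,"hand": 0},{"dx": -0.02,"dy": 0.13,"dz": -4.0,"ax": 0,"ay": 0,"az": 0,"hand": 0}])

```text
clock: 49.02
tool_pos: [0.5488, -0.2523, 0.4467]
eef_rot: [0.987, 0.159, 0.001, 0.001]
contact_force: [0.2, -0.4, -0.4]
opening: 0.005
```

Run:
```python
from h import *
s=r.get_state();print(s['contact_force'],s['tool_pos'],s['clock'])
p,d=eyes.snapshot('side');save(p,'pics/s37.png',(110,150,270,290),5)
```

```text
[ 0.20299826 -0.41282925 -0.35330564] [ 0.54881781 -0.25232812  0.44666713] 49.025
```

View pics/s37.png

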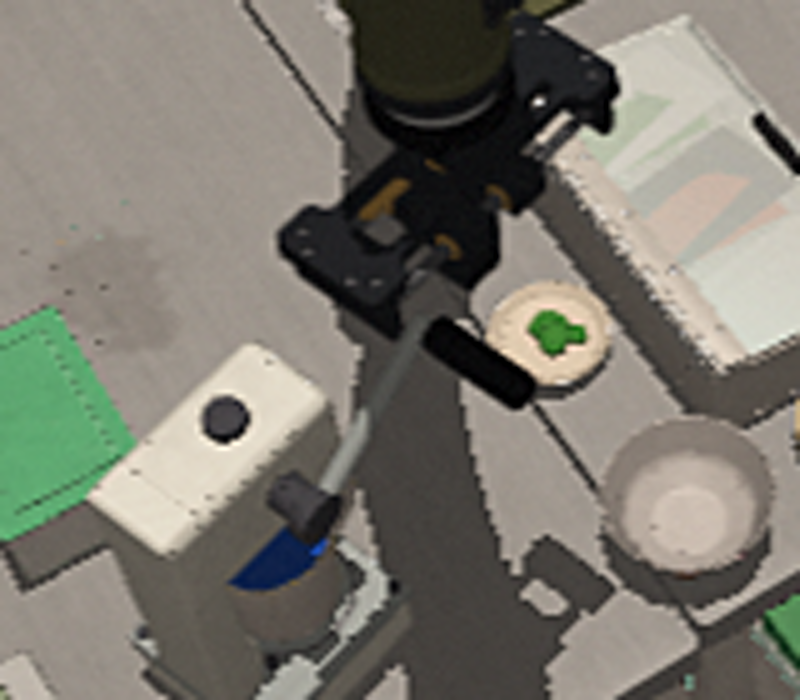

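Run:
```python
from h import *
p,d=eyes.snapshot('side');C=cloud('side',d);q=p.astype(int)
b=(q[...,2]>q[...,0]+40)&(q[...,2]>q[...,1]+30)&(d>0)&(np.linalg.norm(C[...,:2]-SEAT[:2],axis=-1)<.05)&(C[...,2]>.1)&(C[...,2]<.17)
print(b.sum(),np.median(C[b],0))
ovl(p,'pics/s38o.png',(.4688,-.3881),.056,(120,190,240,290),6,(0,.084,.0895))
m=(q.sum(-1)<70)&(d>0)&(C[...,2]>.15)&(np.linalg.norm(C[...,:2]-bar(35)[:2],axis=-1)<.045);print('bar z',C[m][:,2].max(),m.sum(), np.percentile(C[m][:,2],[50,95]))
```

```text
116 [ 0.4956303  -0.39064346  0.14506599]
bar z 0.7291046454487042 1046 [0.53058765 0.6484819 ]
```

View pics/s38o.png

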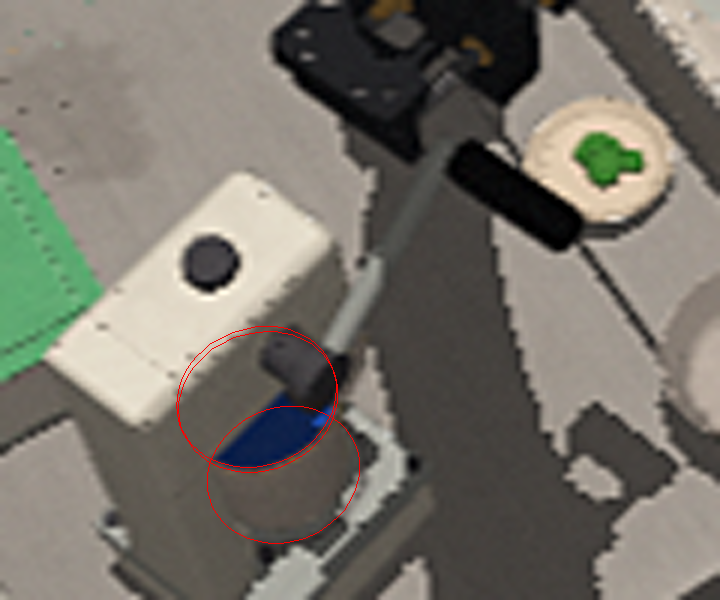

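Run:
```python
from plant import r
s=r.get_state();print(s['contact_force'],s['qd'].round(3))
print(r.finish_job())
```

```text
[ 0.71045428 -0.50451262 -0.14112958] [ 0.002  0.035 -0.     0.075  0.001 -0.045 -0.003]
the job is handed in; nothing more can be done
None
```

The cup stands released and centred in the press with its lid pushed home, and the job was handed in at about 49 s. The tipping and force limits are in doubt because of a mishap on the way.

**What went wrong:** On the first carry the arm folded to a joint limit and pressed the cup onto the glass-topped box. The force sensor read about 51 N upward (about 66 N in total). The cup pivoted in the fingers to about 28–29 degrees by the images, just under the 30-degree limit. I could not rule out a moment above that limit. I also do not know whether any of that force counted as the gripper body or arm pressing. I set the cup upright again, but the gripper body pushed the lid down about 4 mm.

**How I recovered:**
- I gripped the lid by its edge, hooked the cup handle under the raised lever grip and pulled the lid back up. It then measured 99 mm above the cup's underside.
- I took the cup by its handle again with the hand leaning back and set it on the bed. The overlay put it within about 2 mm of centre, with the lid up. I then let go.
- I pushed the lever along its arc to the stop, where the force rose to 32 N with no further travel, and let it spring back.

**Last checks:**
- **Lid:** its top is 89 mm above the bed, so it travelled about 10 mm.
- **Cup:** it looks upright and centred.
- **Lever:** the grip is back at its starting place in the picture; a depth check of its height picked up the arm and told me nothing.
- **Bystanders:** the dish and bowl look unmoved. I did not check the fork again at the end.
- **Hand:** it is well clear of the press and touching nothing.

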